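# Scoop clean vials out from under a hopper and into a dust-flap box

## Robot

A 7-joint arm with a two-finger parallel gripper is mounted at the origin on a cart in front of the work surface, level with it; the furniture and walls round the work are solid. World frame = base frame: x ahead of the robot, y to its left, z up, the work surface at z = 0. Lengths are in m, angles in rad, forces in N, time in s.
With the tool pointing down it reaches from about 0.425 to 0.925 m from the base axis. Payload 6.8 kg.
Tool frame: the origin (TCP) lies at the very end of the fingers, on their centre line; the grasp point (between the pads) lies 19 mm behind it (bot.grasp_offset is the distance from the TCP to the grasp point, in m); z points along the fingers, y is the direction in which the jaws open and shut (so a half turn about z gives the same grasp; the last joint's range is limited). The gripper opens to 85 mm and grips with 20 to 120 N. Pads are 22 mm wide; open, the fingers measure 114 mm over their backs; the gripper's body (76 mm by 85 mm) begins 54 mm behind the grasp point. The pads swing forward as they close: fully open they stand 13 mm farther back than shut.
Start: joints at [-1.255, 0.477, 0.022, 1.555, -0.011, 1.109, -0.083], TCP at [0.278, 0.615, 0.231] pointing down, gripper open.
Joint ranges: [-2.96, 2.96], [-0.34, 2.1], [-1.41, 1.46], [0.24, 2.44], [-1.37, 4.51], [0.17, 1.92], [-2.96, 2.96]. Speed limits (rad/s): [2.39, 2.39, 3.14, 3.14, 3.14, 3.14, 3.14].

## Interface

Orientations are given as a unit quaternion [w, x, y, z].
In Python, from station import monitor, cams, bot, finder gives the robot as it stands.
- The arm moves only by the tool jog_arm, never from a script. Its argument "plan" is a list of rows, each an object of numbers: "x", "y", "z": the shift along the tool's x, y, z as a fraction of full scale; "wx", "wy", "wz": the turn, a rotation vector about the tool's x, y, z as a fraction of full scale. A call has 1 to 12 rows; each row is the pose to reach, as a shift and turn from the pose measured when the call began, along the tool's axes at that moment, turning the shorter way round; what a row does not reach only later rows make up. Full scale, the value 1, is 20 cm for a shift and 180 degrees for a turn. A row lasts 1/12 s, in which the tool goes at most 41.7 mm and 7.16 degrees, less where a joint would pass 70% of its speed; a pose out of reach is approached as far as the arm can. A call with a number of a shift or a turn outside -1 to 1 is refused whole. A call with a gripper value outside its range is refused whole. "hand" is the opening, from -1 (shut) to 1 (fully open), set as the call begins (left out, the last holds). The fingers move at their own pace and stop on an object; "grip_force" is the grip in N (left out, the last holds). Time passes only in rows, so rows that repeat a pose let the fingers close. It gives the time, the measured TCP pose, the force and the opening at its end, in the units of the state.
- monitor.get_obs(): the state, without advancing time (a new reading comes with each control period).
- cams.read_camera(name): name is "side" or "top"; returns the picture (400x640x3 uint8, red, green, blue); there is no depth.
- cams.get_calibration(name): a dict with "fx", "fy", "cx", "cy" (pixels), "extrinsics" (4x4, takes a point from world to camera coordinates). Camera axes: x right, y down, z forward; pixel columns grow to the right and rows downward; lengths in m; the calibration is good to about 2 mm. A picture is of the moment at which its call begins. get_calibration takes no time and is no camera call.
- bot.hand_in(): hands the job in, once; it reports no verdict.
Trained networks look in the newest picture that a camera, given by its name, has taken for a name from the list of things; names that differ only in an ending like _2 or _b are one class to them, and where a whole thing is asked for, a point or a joint stands for the part that bears it (a point fixed in the world has none). Each returns a list of dicts, best first, with "confidence" (0 to 1); they miss things now and then, are a little off and sometimes report something else, mostly with a low value. They report only what shows in the picture. A call takes as long as a camera call.
- finder.find_in(camera, target): "bbox" ([left, top, width, height] in pixels, round what is visible of it).
- finder.place_of(camera, target): "location" ([column, row] in pixels: a listed point, or the origin of a listed thing).
The state is a dict: "t": time; "q": joint angles; "joint_vel": joint speeds; "joint_torque": joint torques, N m; "eef_pos": TCP position; "tool_rot": TCP orientation; "contact_force": force on the tool from outside, world axes, zero at the start; "torque": the same for the moment, N m; "gripper_width": opening from 0.0 (shut) to 1.0 (fully open).
Only numpy, scipy, OpenCV 4.12 (cv2) and the standard library are available. Lean on these libraries where they do the work, as an engineer would, in place of code of your own. Each camera call takes 0.05 s, during which the arm holds its last target. There are 200 camera calls.

## Task

Use the long-handled scoop to gather both vials from the low tray under the dispenser's hopper, without bumping the hopper and without touching the vials with the gripper. Carry them in the scoop to the clean box, push the scoop in through the box's spring flap and tip both vials out inside, then draw the scoop out so that the flap shuts, and set the scoop down flat on the counter. Leave the amber bottle, the dropper bottle and the petri dish where they stand.

Things in the scene. Friction and masses are not known exactly. Their poses are not given: they have to be found in the camera images.
- scoop: Sheet-metal scoop, 160 g, flat on its pan. Origin: centre of the pan's underside; x to the open nose, y across, z up. Pan x -40 to 52 mm, 90 mm wide outside, 85 inside; floor 2 mm thick, thinning to 0.8 mm at the nose; back and side walls 34 mm high, the sides sloping down from x 20 to 38 mm, the rest of the floor a bare flat lip. Handle: see scoop_grip.
- scoop_grip (a point): Place to grip the scoop's black handle, across y: 119 mm behind and 99 mm above the scoop's origin. The handle rises backwards from the pan's back wall at 45 degrees: thin steel neck, then a straight bar 20 mm wide (y) and 18 mm thick from x -65, z 45 to x -138, z 118 mm. Axes as the scoop's.
- scoop_nose (a point): Middle of the scoop's nose edge, at its underside: 52 mm ahead of the scoop's origin.
- dispenser: Fixed vial dispenser, 210 x 122 x 220 mm: a low open tray under a hopper. Origin on the counter; x points into it from its open front, y across, z up. Flat tray floor 3 mm above the counter from x -75 to 45 mm, between clear side panels 114 mm apart. Behind it a sheet ramp rises at 45 degrees, see tray_foot.
- hopper: Fixed upper part of the dispenser: white front, clear side panels, seven more vials shut in behind a gate (not to be taken). Origin and axes as the dispenser's. Its underside hangs over the tray, 95 mm above the counter at the front edge (x -66), 82 mm at x 50. The front panel leans out to x -105 mm at its top, 220 mm high, so a gripper close in front must lean back.
- tray_foot (a point): Point mid-width on the tray floor where the line of the ramp meets it (dispenser x 40 mm, 3 mm above the counter). The ramp sheet's lower edge stands 6 mm above the floor, 6 mm farther in, with free space behind it, so that the thin lip of the scoop passes under it. Axes as the dispenser's.
- overhang_edge (a point): Middle of the hopper's lower front edge (dispenser x -66 mm, 95 mm above the counter).
- vial_1: Amber glass vial with white screw cap, 26 mm across, 64 mm long, 25 to 50 g, slippery; lies on its side across the tray, against the ramp: the rear one. In the scoop it rolls as soon as the floor slopes about 5 degrees. Origin at its middle, y along its length.
- vial_2: The same kind of vial, lying just in front of vial_1 in the tray, within 12 mm of it sideways. Origin at its middle, y along its length.
- clean_box: Fixed dust-tight box, 120 x 132 x 140 mm, white, clear sides, closed top, on feet. Origin on the counter under its middle; x points from its front (flap side) to its back, y across, z up. Only way in: the front opening, 118 mm wide, from the sill 58 mm above the counter to the hinge rod at 131 mm. Inside: floor 15 mm above the counter, x -56 to 56, y -62 to 62 mm.
- flap_opening (a point): Middle of the sill's top edge, in the flap's plane (box x -58 mm, 58 mm above the counter). Axes as the box's.
- flap (a joint): Angle of the box's grey flap, 114 mm wide, 70 mm high, hung on the hinge rod at its top: 0 hanging shut, grows as it is pushed inwards, 1.5 rad at most. A weak spring and its weight shut it; 0.3 N at its lower edge starts it, 1.3 N holds it wide open.
- amber_bottle: Small amber reagent bottle with black cap, 50 mm across, 92 mm high, standing behind, between the dispenser and the box; a bystander. Origin under its middle.
- dropper_bottle: Small amber dropper bottle with black teat, 37 mm across, 101 mm high, standing at the right; a bystander. Origin under its middle.
- petri_dish: Covered petri dish, 96 mm across, 16 mm high, lying at the front near the box; a bystander. Origin under its middle.

How it is judged:
By the outcome, as a careful person would: the job done as asked, in the order asked, and still so for the second after the job is handed in, with the robot touching nothing.
It also fails if it takes over 72 s, if anything falls off the work surface, if the arm or the gripper's body presses on something with over 40 N, if the wrist force passes 120 N, or if a joint passes its speed limit or range.

## Working session

There is one attempt and no reset: what is moved stays moved. The work goes in short steps, Python scripts to look and compute and a tool call to move; the robot and the scene stay as the last step left them, time stands still between calls to the robot, and variables do not carry over. Pictures are saved under pics/ and viewed, about 8 in all and at most 12, crops included, and the job is handed in when it is done.

Besides the shell and the picture viewer there is one more tool, called after "Emit:" as name(argument=value, ...) on one line, values as JSON. jog_arm: Moves the arm, as the interface text tells. Shift numbers are shares of 20 cm and turn numbers shares of 180 degrees, none past 1 either way. Its arguments: {"type":"object","properties":{"plan":{"type":"array","items":{"type":"object","properties":{"x":{"type":"number","minimum":-1,"maximum":1},"y":{"type":"number","minimum":-1,"maximum":1},"z":{"type":"number","minimum":-1,"maximum":1},"wx":{"type":"number","minimum":-1,"maximum":1},"wy":{"type":"number","minimum":-1,"maximum":1},"wz":{"type":"number","minimum":-1,"maximum":1}}}},"hand":{"type":"number"},"grip_force":{"type":"number"}},"required":["plan"]}

```bash
ls; mkdir -p pics; cat > h.py <<'E'
import numpy as np, cv2
from scipy.spatial.transform import Rotation as R
from station import monitor, cams, bot, finder
def shot(n,f,crop=None,s=1):
    im=cams.read_camera(n)[:,:,::-1]
    if crop: im=im[crop[1]:crop[3],crop[0]:crop[2]]
    if s!=1: im=cv2.resize(im,None,fx=s,fy=s,interpolation=cv2.INTER_CUBIC)
    cv2.imwrite('pics/'+f,im)
def ray(n,px):
    c=cams.get_calibration(n); E=np.array(c['extrinsics'])
    d=E[:3,:3].T@np.array([(px[0]-c['cx'])/c['fx'],(px[1]-c['cy'])/c['fy'],1])
    return -E[:3,:3].T@E[:3,3], d/np.linalg.norm(d)
def onz(n,px,z):
    o,d=ray(n,px); return o+d*(z-o[2])/d[2]
def proj(n,P):
    c=cams.get_calibration(n); E=np.array(c['extrinsics'])
    p=np.atleast_2d(P)@E[:3,:3].T+E[:3,3]
    return np.c_[p[:,0]/p[:,2]*c['fx']+c['cx'],p[:,1]/p[:,2]*c['fy']+c['cy']]
def tri(a,b):
    (o1,d1),(o2,d2)=ray('side',a),ray('top',b)
    A=np.c_[d1,-d2]; s=np.linalg.lstsq(A,o2-o1,rcond=None)[0]
    p,q=o1+s[0]*d1,o2+s[1]*d2
    return (p+q)/2,np.linalg.norm(p-q)
def rq(q): return R.from_quat([q[1],q[2],q[3],q[0]])
E
cat > a.py <<'E'
from h import *
shot('side','s0.png');shot('top','t0.png')
for n in ['side','top']:
    c=cams.get_calibration(n);o,d=ray(n,(320,200));print(n,o.round(3),d.round(3),c['fx'])
for t in ['scoop','scoop_grip','scoop_nose','tray_foot','overhang_edge','vial_1','vial_2','flap_opening','dispenser','clean_box','amber_bottle','dropper_bottle','petri_dish']:
    L={}
    for n in ['side','top']:
        r=finder.place_of(n,t); L[n]=r
        print(t,n,[(np.round(x['location'],1).tolist(),round(x['confidence'],2)) for x in r[:3]])
    if L['side'] and L['top']:
        p,e=tri(L['side'][0]['location'],L['top'][0]['location']);print('   ',p.round(4),round(e,4))
print(monitor.get_obs())
E
python3 a.py
```

```text
pics
side [ 0.407 -0.832  1.317] [ 0.068  0.486 -0.872] 475.81859039446067
top [ 0.336 -0.151  1.363] [ 0.13  -0.012 -0.991] 440.4703805534941
scoop side [([290.5, 143.8], 0.77)]
scoop top [([227.0, 224.2], 0.6)]
    [0.4347 0.1153 0.0215] 0.0017
scoop_grip side [([262.3, 106.1], 0.9)]
scoop_grip top [([185.8, 246.4], 0.93)]
    [0.3592 0.2097 0.1137] 0.008
scoop_nose side [([299.0, 154.1], 0.87)]
scoop_nose top [([239.7, 213.2], 0.58)]
    [0.4646 0.079  0.0106] 0.0089
tray_foot side [([361.4, 304.7], 0.68)]
tray_foot top [([410.6, 174.9], 0.88)]
    [ 0.5901 -0.4499  0.0114] 0.0113
overhang_edge side [([326.2, 296.1], 0.56)]
overhang_edge top [([419.2, 204.6], 0.95)]
    [ 0.486  -0.4492  0.1197] 0.0064
vial_1 side []
vial_1 top []
vial_2 side []
vial_2 top []
flap_opening side [([320.8, 210.4], 0.8)]
flap_opening top [([323.1, 200.4], 0.7), ([221.6, 223.9], 0.45), ([179.7, 245.5], 0.38)]
    [ 0.5028 -0.1757  0.0764] 0.0014
dispenser side [([348.5, 305.3], 0.96)]
dispenser top [([411.0, 186.5], 0.93)]
    [ 0.5529 -0.4493  0.0173] 0.0104
clean_box side [([330.6, 213.0], 0.61)]
cle
[... 314 characters left out ...]
.005
{'t': 1.4, 'q': array([-1.25510473,  0.47702277,  0.02241359,  1.55543894, -0.01149239,
        1.10933706, -0.08310564]), 'joint_vel': array([ 0.00128682,  0.0006217 ,  0.00081367,  0.00219997,  0.00119154,
       -0.00029441,  0.00053711]), 'joint_torque': array([-8.82132213e-06, -5.96324158e+01,  1.60644449e+00, -2.81543040e+01,
        1.24817417e-02,  1.62691922e-03, -9.45643137e-06]), 'eef_pos': array([0.27757265, 0.6152685 , 0.23127642]), 'tool_rot': array([-4.80519027e-06,  2.10331189e-01,  9.77630190e-01, -3.83627661e-05]), 'contact_force': array([-0.18612376, -0.03200567, -0.47236048]), 'torque': array([0.00157902, 0.03765849, 0.00878786]), 'gripper_width': 0.9975206303147046}
```

View images.

```bash
python3 - <<'E'
import cv2
a=cv2.imread('pics/s0.png')[80:350,230:430];b=cv2.imread('pics/t0.png')[110:310,140:480]
cv2.imwrite('pics/s0c.png',cv2.resize(a,None,fx=2.2,fy=2.2,interpolation=2))
cv2.imwrite('pics/t0c.png',cv2.resize(b,None,fx=2.3,fy=2.3,interpolation=2))
E
```

```text
(no output)
```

View pics/s0c.png

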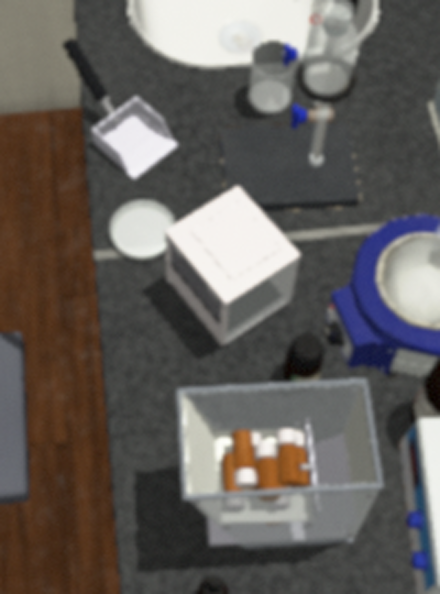

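View pics/t0c.png

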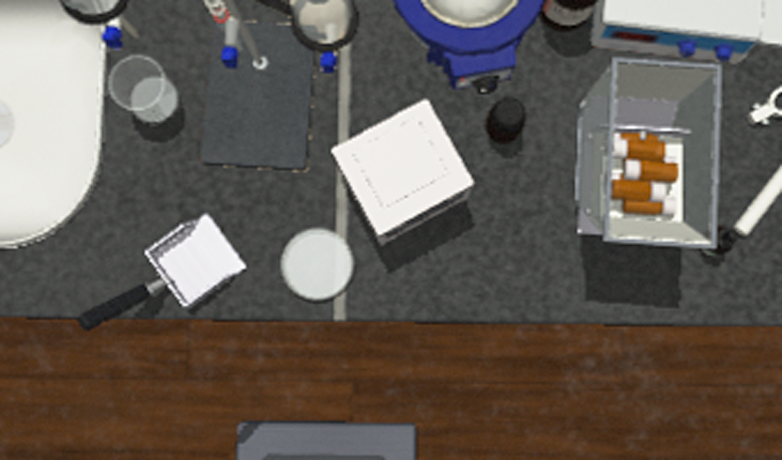

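```bash
cat > fit.py <<'E'
from h import *
from scipy.optimize import least_squares
def pose(P,p):
    c,s=np.cos(p[2]),np.sin(p[2]); P=np.atleast_2d(P)
    return np.c_[p[0]+c*P[:,0]-s*P[:,1],p[1]+s*P[:,0]+c*P[:,1],P[:,2]]
def fit(pts,obs,p0):
    f=lambda p:np.concatenate([(proj(n,pose(pts[i],p))[0]-px) for i,n,px in obs])
    r=least_squares(f,p0,loss='soft_l1'); return r.x,f(r.x).round(1)
E
cat > b.py <<'E'
from fit import *
S=np.array([[0,0,0],[-.119,0,.099],[.052,0,0]])
D=np.array([[0,0,0],[.04,0,.003],[-.066,0,.095]])
B=np.array([[0,0,0],[-.058,0,.058]])
s,r=fit(S,[(0,'side',(290.5,143.8)),(0,'top',(227,224.2)),(1,'side',(262.3,106.1)),(1,'top',(185.8,246.4)),(2,'side',(299,154.1)),(2,'top',(239.7,213.2))],[.43,.11,-.9]);print('scoop',s.round(4),r)
d,r=fit(D,[(0,'side',(348.5,305.3)),(0,'top',(411,186.5)),(1,'side',(361.4,304.7)),(1,'top',(410.6,174.9)),(2,'side',(326.2,296.1)),(2,'top',(419.2,204.6))],[.55,-.45,0]);print('disp',d.round(4),r)
b,r=fit(B,[(0,'side',(330.6,213)),(0,'top',(312,185.5)),(1,'side',(320.8,210.4)),(1,'top',(323.1,200.4))],[.55,-.14,.5]);print('box',b.round(4),r)
def box(x0,x1,y0,y1,z0,z1):
    c=[(x,y,z) for x in(x0,x1) for y in(y0,y1) for z in(z0,z1)]
    return [(c[i],c[j]) for i in range(8) for j in range(i) if sum(a!=b for a,b in zip(c[i],c[j]))==1]
W=[(s,[((-.04,-.045,0),(.052,-.045,0)),((-.04,.045,0),(.052,.045,0)),((.052,-.045,0),(.052,.045,0)),((-.04,-.045,.034),(-.04,.045,.034)),((-.04,-.045,.034),(.02,-.045,.034)),((-.04,.045,.034),(.02,.045,.034)),((-.065,0,.045),(-.138,0,.118))]),
 (d,box(-.105,.105,-.061,.061,.2199,.22)[:]+[((-.075,-.057,.003),(-.075,.057,.003)),((-.066,-.06,.095),(-.066,.06,.095))]),
 (b,box(-.06,.06,-.066,.066,.01,.14))]
out=[]
for n,crops in (('side',[(250,90,330,170),(285,150,385,250),(300,240,420,340)]),('top',[(165,190,265,270),(275,140,355,220),(380,125,470,245)])):
    im=cv2.imread(f'pics/{n[0]}0.png'); k=5
    for cr in crops:
        a=cv2.resize(im[cr[1]:cr[3],cr[0]:cr[2]],None,fx=k,fy=k,interpolation=2)
        for p,L in W:
            for u,v in L:
                q=((proj(n,pose([u,v],p))+.5-np.array(cr[:2]))*k).astype(int)
                cv2.line(a,tuple(map(int,q[0])),tuple(map(int,q[1])),(0,255,0),1)
        out.append(cv2.resize(a,(266,300) if False else (int(300*a.shape[1]/a.shape[0]),300)))
r1=np.hstack(out[:3]);r2=np.hstack(out[3:]);w=max(r1.shape[1],r2.shape[1])
pad=lambda r:cv2.copyMakeBorder(r,0,0,0,w-r.shape[1],0)
o=np.vstack([pad(r1),pad(r2)]);o=cv2.resize(o,None,fx=min(1,800/w),fy=min(1,800/w));print(o.shape)
cv2.imwrite('pics/ov1.png',o)
print([x for x in dir(bot) if x[0]!='_'],bot.grasp_offset)
E
python3 b.py
```

```text
scoop [ 0.4352  0.1231 -0.898 ] [-0.   1.9 -1.2  0.1  2.1  1.1 -0.6  0.9  2.1  0.6 -0.4  0.8]
disp [ 0.553  -0.4481 -0.0434] [ 1.4  0.9 -1.5  2.5  2.7  0.2 -0.5  1.4  1.2  1.2 -3.3  1.7]
box [ 0.5543 -0.1437  0.5252] [ 5.2 -1.7  0.6  1.8  0.5  2.  -1.1  0.6]
(500, 800, 3)
['PlanningError', 'grasp_offset', 'hand_in'] 0.0187
```

View pics/ov1.png

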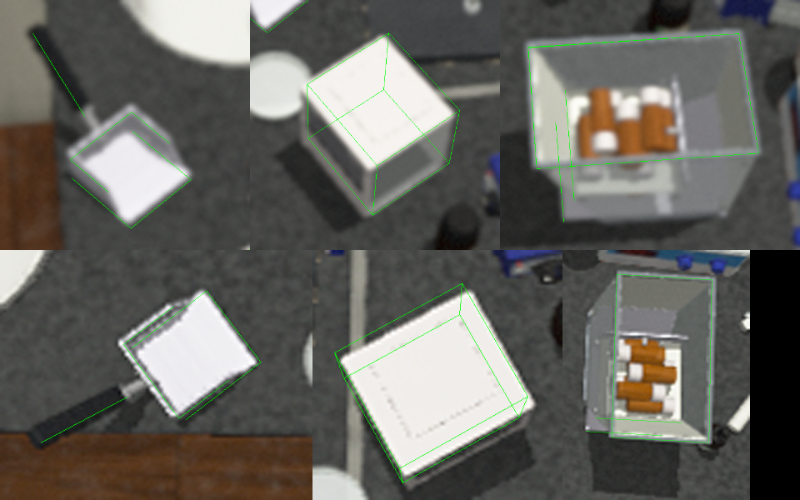

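```bash
python3 - <<'E'
import cv2,numpy as np
a=cv2.imread('pics/s0.png')[280:330,310:400];b=cv2.imread('pics/t0.png')[150:232,385:465]
a=cv2.resize(a,(800,444),interpolation=2)[:,:800]
b=cv2.resize(b,(0,0),fx=7,fy=7,interpolation=2)
a=cv2.convertScaleAbs(a,alpha=1.4)
cv2.imwrite('pics/z1.png',a)
cv2.imwrite('pics/z2.png',b)
E
```

```text
(no output)
```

View pics/z1.png

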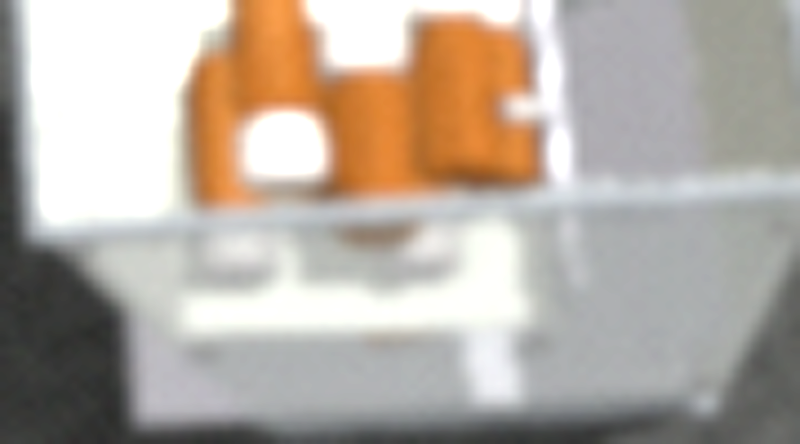

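```bash
python3 - <<'E'
from fit import *
d=[.553,-.4481,-.0434]
c,s=np.cos(d[2]),np.sin(d[2])
for z in (.005,.01,.016,.022,.029,.09):
    p=onz('side',(353.9,317.7),z); v=p[:2]-d[:2]; print(z,p.round(4),np.round([c*v[0]+s*v[1],-s*v[0]+c*v[1]],4))
for y in(-.061,-.057): print(proj('side',pose([[-.066,y,.095],[.05,y,.082],[.0346,y,.016]],d)).round(1))
E
```

```text
0.005 [ 0.5587 -0.4828  0.005 ] [ 0.0072 -0.0344]
0.01 [ 0.5581 -0.4841  0.01  ] [ 0.0067 -0.0358]
0.016 [ 0.5574 -0.4857  0.016 ] [ 0.0061 -0.0374]
0.022 [ 0.5568 -0.4873  0.022 ] [ 0.0055 -0.039 ]
0.029 [ 0.5559 -0.4892  0.029 ] [ 0.0047 -0.0409]
0.09 [ 0.5489 -0.5054  0.09  ] [-0.0016 -0.0574]
[[329.3 320.3]
 [373.5 318.5]
 [365.3 325.6]]
[[329.2 318.8]
 [373.3 317. ]
 [365.1 324.1]]
```

View pics/z2.png

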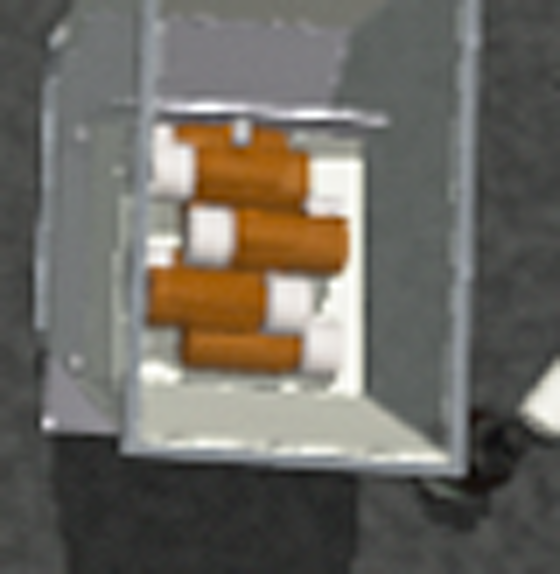

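```bash
python3 - <<'E'
from fit import *
C=np.array([[.06,.066,.14],[-.06,.066,.14],[-.06,-.066,.14],[.06,-.066,.14],[-.058,0,.058]])
u=lambda x,y,k,c:((x+.5)/k-.5+c[0],(y+.5)/k-.5+c[1])
sc=lambda x,y:u(x,y,2.2,(230,80)); tc=lambda x,y:u(x,y,2.3,(140,110))
# side image: up=+y, right=+x ; box yaw .53
obs=[(0,'side',sc(237,187)),(1,'side',sc(166,238)),(2,'side',sc(231,303)),(3,'side',sc(299,255)),
(1,'top',tc(333,152)),(0,'top',tc(427,100)),(3,'top',tc(472,182)),(2,'top',tc(382,235)),(4,'side',(320.8,210.4)),(4,'top',(323.1,200.4))]
b,r=fit(C,obs,[.554,-.144,.525]);print(b.round(4),r)
D=np.array([[-.105,.061,.22],[-.105,-.061,.22],[.105,.061,.22],[.105,-.061,.22]])
d=np.array([.553,-.4481,-.0434]);print(proj('top',pose(D,d)).round(1),proj('side',pose(D,d)).round(1))
z=lambda x,y:u(x,y,7,(385,150));print(z(130,450),z(462,465))
E
python3 - <<'E'
import sys;sys.path.insert(0,'.')
from h import *
# scoop grip: world, approach
for nm,p in (('scoop',(.4352,.1231,-.898)),):
    x=np.array([np.cos(p[2]),np.sin(p[2]),0]);z=np.array([0,0,1.]);y=np.cross(z,x)
    g=np.array([p[0],p[1],0])-.119*x+.099*z
    for lean in (0,20,30,45):
        a=np.radians(lean); tz=np.sin(a)*x-np.cos(a)*z
        for sg in(1,-1):
            ty=sg*y; tx=np.cross(ty,tz); M=R.from_matrix(np.c_[tx,ty,tz])
            o=monitor.get_obs(); R0=rq(o['tool_rot']); rel=(R0.inv()*M).as_rotvec()/np.pi
            tcp=g+.0187*tz; pre=tcp-.1*tz
            print(lean,sg,'g',g.round(3),'tcp',tcp.round(3),'rel',rel.round(3),'pre',(R0.inv().apply(pre-o['eef_pos'])/.2).round(3),'go',(R0.inv().apply(tcp-o['eef_pos'])/.2).round(3))
E
```

```text
[ 0.5614 -0.1662 -0.0253] [ 21.6   9.3  13.1 -11.  -12.1  -0.4  -0.3  18.1  11.6  21.5 -27.4   2.2
  -0.5 -31.7  37.4 -12.8  -0.1  -0.4  -3.7   0.8]
[[403.2 214.3]
 [449.8 216.9]
 [405.6 136.2]
 [451.2 138.8]] [[310.9 258.5]
 [314.3 307. ]
 [395.  253. ]
 [403.  300.8]]
(403.14285714285717, 213.85714285714286) (450.57142857142856, 216.0)
0 1 g [0.361 0.216 0.099] tcp [0.361 0.216 0.08 ] rel [-0.     0.     0.151] pre [-1.201 -1.647  0.255] go [-1.201 -1.647  0.755]
0 -1 g [0.361 0.216 0.099] tcp [0.361 0.216 0.08 ] rel [-0.    -0.    -0.849] pre [-1.201 -1.647  0.255] go [-1.201 -1.647  0.755]
20 1 g [0.361 0.216 0.099] tcp [0.365 0.211 0.081] rel [ 0.026 -0.109  0.149] pre [-1.077 -1.584  0.28 ] go [-1.23  -1.662  0.749]
20 -1 g [0.361 0.216 0.099] tcp [0.365 0.211 0.081] rel [ 0.148  0.036 -0.838] pre [-1.077 -1.584  0.28 ] go [-1.23  -1.662  0.749]
30 1 g [0.361 0.216 0.099] tcp [0.367 0.209 0.083] rel [ 0.039 -0.163  0.147] pre [-1.02  -1.554  0.309] go [-1.243 -1.669  0.742]
30 -1 g [0.361 0.216 0.099] tcp [0.367 0.209 0.083] rel [ 0.221  0.053 -0.824] pre [-1.02  -1.554  0.309] go [-1.243 -1.669  0.742]
45 1 g [0.361 0.216 0.099] tcp [0.369 0.206 0.086] rel [ 0.059 -0.245  0.143] pre [-0.945 -1.516  0.374] go [-1.26  -1.677  0.728]
45 -1 g [0.361 0.216 0.099] tcp [0.369 0.206 0.086] rel [ 0.328  0.079 -0.792] pre [-0.945 -1.516  0.374] go [-1.26  -1.677  0.728]
```

Emit:
jog_arm(plan=[{"x": -0.6, "y": -1, "z": 0.1, "wx": 0.059, "wy": -0.245, "wz": 0.143}, {"x": -0.6, "y": -1, "z": 0.1, "wx": 0.059, "wy": -0.245, "wz": 0.143}, {"x": -0.6, "y": -1, "z": 0.1, "wx": 0.059, "wy": -0.245, "wz": 0.143}, {"x": -0.6, "y": -1, "z": 0.1, "wx": 0.059, "wy": -0.245, "wz": 0.143}, {"x": -0.6, "y": -1, "z": 0.1, "wx": 0.059, "wy": -0.245, "wz": 0.143}, {"x": -0.6, "y": -1, "z": 0.1, "wx": 0.059, "wy": -0.245, "wz": 0.143}, {"x": -0.6, "y": -1, "z": 0.1, "wx": 0.059, "wy": -0.245, "wz": 0.143}, {"x": -0.6, "y": -1, "z": 0.1, "wx": 0.059, "wy": -0.245, "wz": 0.143}, {"x": -0.6, "y": -1, "z": 0.1, "wx": 0.059, "wy": -0.245, "wz": 0.143}, {"x": -0.6, "y": -1, "z": 0.1, "wx": 0.059, "wy": -0.245, "wz": 0.143}], hand=1)

```text
t: 2.23
eef_pos: [0.3048, 0.3847, 0.2111]
tool_rot: [0.344, 0.4, 0.833, -0.165]
contact_force: [0.9, -1.1, -0.6]
gripper_width: 1.001
```

```bash
cat >> fit.py <<'E'
# rigid grasp model: nominal: tool z leaned by 'lean' in scoop xz plane, grasp pt at scoop_grip + d along bar
def tool_of(scoop_p, Rs, lean=45., along=0., sg=1):
    """tool pose for scoop origin p and rotation Rs"""
    a=np.radians(lean); tz=np.array([np.sin(a),0,-np.cos(a)]); ty=np.array([0,sg,0.]); tx=np.cross(ty,tz)
    M=np.c_[tx,ty,tz]; g=np.array([-.119,0,.099])+along*np.array([-.7071,0,.7071])
    return np.array(scoop_p)+Rs.apply(g+.0187*tz), Rs*R.from_matrix(M)
def yp(yaw,pitch): # pitch>0 nose up, degrees
    return R.from_euler('zy',[yaw,-pitch],degrees=True)
def rel(p,M):
    o=monitor.get_obs(); R0=rq(o['tool_rot'])
    return (R0.inv().apply(p-o['eef_pos'])/.2).round(3),((R0.inv()*M).as_rotvec()/np.pi).round(4)
def st():
    o=monitor.get_obs(); print('t',round(o['t'],2),'q',o['q'].round(2),'p',o['eef_pos'].round(4),'F',o['contact_force'].round(1),'w',round(o['gripper_width'],3)); return o
E
cat > bx.py <<'E'
from fit import *
C=np.array([[.06,.066,.14],[-.06,.066,.14],[-.06,-.066,.14],[.06,-.066,.14],[-.058,0,.058]])
u=lambda x,y,k,c:((x+.5)/k-.5+c[0],(y+.5)/k-.5+c[1])
sc=lambda x,y:u(x,y,2.2,(230,80)); tc=lambda x,y:u(x,y,2.3,(140,110))
obs=[(0,'side',sc(237,187)),(1,'side',sc(166,238)),(2,'side',sc(231,303)),(3,'side',sc(299,255)),
(0,'top',tc(333,152)),(3,'top',tc(427,100)),(2,'top',tc(472,182)),(1,'top',tc(382,235)),(4,'side',(320.8,210.4)),(4,'top',(323.1,200.4))]
b,r=fit(C,obs,[.554,-.144,.525]);print(b.round(4),r)
E
python3 bx.py; python3 - <<'E'
from fit import *
st()
S=[.4352,.1231,0]
p,M=tool_of(S,yp(np.degrees(-.898),0))
tz=M.apply([0,0,1]); print(rel(p-.1*tz,M),rel(p,M))
E
```

```text
[ 0.5476 -0.1504  0.5439] [ 0.1  0.1  0.1 -2.  -0.8  0.8  1.  -0.2 -0.7 -0.4 -1.3 -0.9  0.9 -0.6
 -0.5  0.  -1.3  4.4  1.5  2.6]
t 2.23 q [-1.61  0.48  0.27  1.89  0.48  1.35 -0.9 ] p [0.3048 0.3847 0.2111] F [ 0.9 -1.1 -0.6] w 1.001
(array([-0.195, -0.306,  0.579]), array([ 0.0005, -0.001 ,  0.0006])) (array([-0.196, -0.307,  1.079]), array([ 0.0005, -0.001 ,  0.0006]))
```

Emit:
jog_arm(plan=[{"x": -0.195, "y": -0.306, "z": 0.3}, {"x": -0.195, "y": -0.306, "z": 0.4}, {"x": -0.195, "y": -0.306, "z": 0.5}, {"x": -0.195, "y": -0.306, "z": 0.6}, {"x": -0.195, "y": -0.306, "z": 0.7}, {"x": -0.195, "y": -0.306, "z": 0.8}, {"x": -0.195, "y": -0.306, "z": 0.85}, {"x": -0.195, "y": -0.306, "z": 0.9}, {"x": -0.195, "y": -0.306, "z": 0.9}])

```text
invalid input at $.plan[0]: expected keys x, y, z, wx, wy, wz
```

```bash
python3 - <<'E'
from fit import *
st()
S=[.4352,.1231,0]
p,M=tool_of(S,yp(np.degrees(-.898),0))
print(rel(p,M))
a=cams.read_camera('side')[:,:,::-1][80:180,230:350];b=cams.read_camera('top')[:,:,::-1][170:290,140:270]
a=cv2.resize(a,(400,333),interpolation=2);b=cv2.resize(b,(390,360),interpolation=2)
cv2.imwrite('pics/g1.png',np.hstack([a,b[:333]]))
E
```

```text
t 2.23 q [-1.61  0.48  0.27  1.89  0.48  1.35 -0.9 ] p [0.3048 0.3847 0.2111] F [ 0.9 -1.1 -0.6] w 1.001
(array([-0.196, -0.307,  1.079]), array([ 0.0005, -0.001 ,  0.0006]))
```

View pics/g1.png

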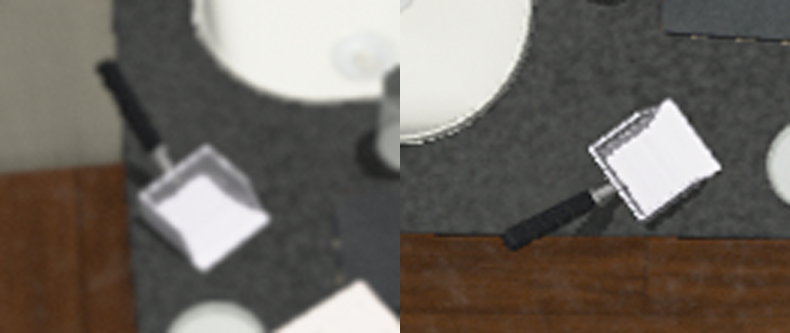

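The move was refused because every row needs all six keys. The picture shows the scoop untouched, with its handle end at about (505,240) in the right crop, over the counter's front edge. I'm sending it again with full rows.

Emit:
jog_arm(plan=[{"x": -0.195, "y": -0.306, "z": 0.3, "wx": 0, "wy": 0, "wz": 0}, {"x": -0.195, "y": -0.306, "z": 0.4, "wx": 0, "wy": 0, "wz": 0}, {"x": -0.195, "y": -0.306, "z": 0.5, "wx": 0, "wy": 0, "wz": 0}, {"x": -0.195, "y": -0.306, "z": 0.6, "wx": 0, "wy": 0, "wz": 0}, {"x": -0.195, "y": -0.306, "z": 0.7, "wx": 0, "wy": 0, "wz": 0}, {"x": -0.195, "y": -0.306, "z": 0.8, "wx": 0, "wy": 0, "wz": 0}, {"x": -0.195, "y": -0.306, "z": 0.9, "wx": 0, "wy": 0, "wz": 0}, {"x": -0.195, "y": -0.306, "z": 0.95, "wx": 0, "wy": 0, "wz": 0}, {"x": -0.195, "y": -0.306, "z": 1.0, "wx": 0, "wy": 0, "wz": 0}, {"x": -0.195, "y": -0.306, "z": 1.0, "wx": 0, "wy": 0, "wz": 0}])

```text
t: 3.17
eef_pos: [0.3633, 0.2126, 0.0971]
tool_rot: [0.343, 0.402, 0.832, -0.166]
contact_force: [-0.6, -0.1, 0.4]
gripper_width: 0.999
```

```bash
python3 - <<'E'
from fit import *
st()
S=[.4352,.1231,0]
p,M=tool_of(S,yp(np.degrees(-.898),0))
print(rel(p,M))
for n in('side','top'):
    shot(n,'g2%s.png'%n)
    for t in ('scoop_grip','scoop_nose'): print(n,t,finder.place_of(n,t)[:1])
E
```

```text
t 3.17 q [-1.47  0.53  0.33  2.25  0.67  0.91 -1.04] p [0.3633 0.2126 0.0971] F [-0.6 -0.1  0.4] w 0.999
(array([0.008, 0.002, 0.072]), array([-0.0003, -0.001 , -0.0006]))
side scoop_grip [{'location': [262.5, 104.8], 'confidence': 0.71}]
side scoop_nose [{'location': [297.6, 151.7], 'confidence': 0.85}]
top scoop_grip [{'location': [237.3, 214.7], 'confidence': 0.65}]
top scoop_nose [{'location': [238.2, 214.0], 'confidence': 0.67}]
```

Emit:
jog_arm(plan=[{"x": 0.008, "y": 0, "z": 0.04, "wx": 0, "wy": 0, "wz": 0}, {"x": 0.008, "y": 0, "z": 0.07, "wx": 0, "wy": 0, "wz": 0}, {"x": 0.008, "y": 0, "z": 0.07, "wx": 0, "wy": 0, "wz": 0}])

```text
t: 3.72
eef_pos: [0.3682, 0.207, 0.086]
tool_rot: [0.344, 0.401, 0.833, -0.165]
contact_force: [-0.4, -0.7, 0.6]
gripper_width: 1.002
```

Emit:
jog_arm(plan=[{"x": 0, "y": 0, "z": 0, "wx": 0, "wy": 0, "wz": 0}, {"x": 0, "y": 0, "z": 0, "wx": 0, "wy": 0, "wz": 0}, {"x": 0, "y": 0, "z": 0, "wx": 0, "wy": 0, "wz": 0}, {"x": 0, "y": 0, "z": 0, "wx": 0, "wy": 0, "wz": 0}, {"x": 0, "y": 0, "z": 0, "wx": 0, "wy": 0, "wz": 0}, {"x": 0, "y": 0, "z": 0, "wx": 0, "wy": 0, "wz": 0}, {"x": 0, "y": 0, "z": 0, "wx": 0, "wy": 0, "wz": 0}, {"x": 0, "y": 0, "z": 0, "wx": 0, "wy": 0, "wz": 0}, {"x": 0, "y": 0, "z": 0, "wx": 0, "wy": 0, "wz": 0}, {"x": 0, "y": 0, "z": 0, "wx": 0, "wy": 0, "wz": 0}], hand=-1, grip_force=90)

```text
t: 4.55
eef_pos: [0.3683, 0.2074, 0.0861]
tool_rot: [0.344, 0.401, 0.833, -0.165]
contact_force: [-1.1, 2.0, 1.4]
gripper_width: 0.226
```

```bash
python3 - <<'E'
from fit import *
st()
for n in('side','top'):
    shot(n,'g3%s.png'%n)
    for t in ('scoop','scoop_grip','scoop_nose'): print(n,t,finder.place_of(n,t)[:1])
E
```

```text
t 4.55 q [-1.46  0.55  0.34  2.26  0.69  0.88 -1.05] p [0.3683 0.2074 0.0861] F [-1.1  2.   1.4] w 0.226
side scoop [{'location': [288.2, 144.1], 'confidence': 0.7}]
side scoop_grip [{'location': [262.5, 104.9], 'confidence': 0.78}]
side scoop_nose [{'location': [299.0, 154.9], 'confidence': 0.55}]
top scoop [{'location': [228.7, 226.2], 'confidence': 0.89}]
top scoop_grip [{'location': [184.7, 248.1], 'confidence': 0.72}]
top scoop_nose []
```

```bash
cat > grasp.py <<'E'
from fit import *
import json,os
def save():
    o=monitor.get_obs(); R0=rq(o['tool_rot'])
    ty=R0.apply([0,1,0]); yaw=np.arctan2(-ty[0],ty[1]); print('yaw',yaw)
    Rs=R.from_euler('z',yaw); x=Rs.apply([1,0,0]); y=Rs.apply([0,1,0])
    p=np.array([.4352,.1231,0]); g=o['eef_pos']
    p=p+y*((g-p)@y); p[2]=0
    json.dump(dict(p=R0.inv().apply(p-o['eef_pos']).tolist(),q=(R0.inv()*Rs).as_quat().tolist()),open('grasp.json','w'))
def now():
    G=json.load(open('grasp.json'));o=monitor.get_obs();R0=rq(o['tool_rot'])
    return o['eef_pos']+R0.apply(G['p']),R0*R.from_quat(G['q'])
def show():
    p,r=now();e=r.as_euler('ZYX',degrees=True);st();print('scoop',p.round(4),'yaw %.1f pitch %.1f roll %.1f'%(e[0],-e[1],e[2]))
    dp=loc(DISP,p);bp=loc(BOX,p);print('disp',dp.round(4),'box',bp.round(4))
def go(p,yaw,pitch):
    G=json.load(open('grasp.json'));Rs=yp(yaw,pitch);T=Rs*R.from_quat(G['q']).inv()
    print('row',*rel(np.array(p)-T.apply(G['p']),T))
DISP=[.5545,-.449,-.037];BOX=[.5476,-.1504,.5439]
def loc(F,p): v=R.from_euler('z',-F[2]).apply(np.array(p)-[F[0],F[1],0]); return v
def wor(F,p): return R.from_euler('z',F[2]).apply(p)+[F[0],F[1],0]
YD=np.degrees(-.037);YB=np.degrees(.5439)
E
python3 - <<'E'
from grasp import *
save();show()
p,r=now();e=r.as_euler('ZYX',degrees=True)
go(p+[0,0,.17],e[0],0); go([.40,.02,.17],-20,0)
print(wor(DISP,[-.18,.0005,.17]))
go(wor(DISP,[-.18,.0005,.17]),YD,0)
E
```

```text
yaw -0.8971070315223957
t 4.95 q [-1.46  0.55  0.34  2.26  0.69  0.88 -1.05] p [0.3683 0.2074 0.086 ] F [-0.8  2.8  4.1] w 0.22
scoop [0.4354 0.1233 0.    ] yaw -51.4 pitch -0.0 roll 0.0
disp [-0.1401  0.5675  0.    ] box [0.0457 0.2922 0.    ]
row [-0.599  0.001 -0.603] [-0. -0.  0.]
row [-0.863 -0.74  -0.342] [-0.1229  0.0002 -0.1238]
[ 0.37464169 -0.44184186  0.17      ]
row [-2.167 -2.407  0.948] [-0.1929  0.0004 -0.1943]
```

Emit:
jog_arm(plan=[{"x": -0.12, "y": 0, "z": -0.12, "wx": 0, "wy": 0, "wz": 0}, {"x": -0.24, "y": 0, "z": -0.24, "wx": 0, "wy": 0, "wz": 0}, {"x": -0.36, "y": 0, "z": -0.36, "wx": 0, "wy": 0, "wz": 0}, {"x": -0.48, "y": 0, "z": -0.48, "wx": 0, "wy": 0, "wz": 0}, {"x": -0.6, "y": 0, "z": -0.6, "wx": 0, "wy": 0, "wz": 0}, {"x": -0.6, "y": 0, "z": -0.6, "wx": 0, "wy": 0, "wz": 0}])

```text
t: 5.45
eef_pos: [0.3696, 0.2076, 0.2596]
tool_rot: [0.343, 0.403, 0.833, -0.162]
contact_force: [-0.2, 1.1, -2.3]
gripper_width: 0.224
```

```bash
python3 - <<'E'
from grasp import *
show();go([.40,.02,.17],-20,0);go([.38,-.08,.17],-10,0)
for n in('side','top'):
    shot(n,'l%s.png'%n)
    for t in ('scoop','scoop_grip','scoop_nose'): print(n,t,finder.place_of(n,t)[:1])
p,r=now();print([proj(n,np.vstack([p,p+r.apply([-.119,0,.099]),p+r.apply([.052,0,0])])).round(1).tolist() for n in('side','top')])
E
```

```text
t 5.45 q [-1.51  0.19  0.37  2.17  0.65  1.27 -0.82] p [0.3696 0.2076 0.2596] F [-0.2  1.1 -2.3] w 0.224
scoop [0.4368 0.124  0.1731] yaw -51.5 pitch -0.2 roll 0.3
disp [-0.1388  0.5682  0.1731] box [0.0471 0.2921 0.1731]
row [-0.255 -0.746  0.268] [-0.1217 -0.0005 -0.1257]
row [-0.532 -1.211  0.536] [-0.1608 -0.0003 -0.1652]
side scoop [{'location': [287.3, 112.2], 'confidence': 0.94}]
side scoop_grip [{'location': [257.4, 68.9], 'confidence': 0.58}]
side scoop_nose [{'location': [297.4, 121.2], 'confidence': 0.67}]
top scoop [{'location': [215.7, 220.6], 'confidence': 0.65}]
top scoop_grip [{'location': [162.2, 246.3], 'confidence': 0.61}]
top scoop_nose [{'location': [230.1, 210.0], 'confidence': 0.7}]
[[[288.2, 113.8], [259.4, 70.4], [300.0, 123.3]], [[213.9, 219.6], [165.8, 245.6], [229.4, 207.9]]]
```

Emit:
jog_arm(plan=[{"x": -0.04, "y": -0.13, "z": 0.04, "wx": -0.02, "wy": 0, "wz": -0.02}, {"x": -0.08, "y": -0.26, "z": 0.09, "wx": -0.04, "wy": 0, "wz": -0.04}, {"x": -0.13, "y": -0.39, "z": 0.13, "wx": -0.06, "wy": 0, "wz": -0.06}, {"x": -0.17, "y": -0.5, "z": 0.18, "wx": -0.08, "wy": 0, "wz": -0.084}, {"x": -0.21, "y": -0.62, "z": 0.22, "wx": -0.1, "wy": 0, "wz": -0.1}, {"x": -0.255, "y": -0.746, "z": 0.268, "wx": -0.122, "wy": 0, "wz": -0.126}, {"x": -0.33, "y": -0.87, "z": 0.34, "wx": -0.132, "wy": 0, "wz": -0.136}, {"x": -0.4, "y": -1.0, "z": 0.41, "wx": -0.143, "wy": 0, "wz": -0.147}, {"x": -0.4, "y": -1.0, "z": 0.41, "wx": -0.143, "wy": 0, "wz": -0.147}])

```text
t: 6.6
eef_pos: [0.3297, 0.1163, 0.2601]
tool_rot: [0.307, 0.295, 0.902, -0.069]
contact_force: [-0.5, -0.0, -1.2]
gripper_width: 0.221
```

```bash
python3 - <<'E'
from grasp import *
show();go([.375,-.20,.17],-4,0);go(wor(DISP,[-.18,.0005,.17]),YD,0)
E
```

```text
t 6.6 q [-0.58 -0.17 -0.5   2.42  0.67  1.02 -0.54] p [0.3297 0.1163 0.2601] F [-0.5 -0.  -1.2] w 0.221
scoop [0.4101 0.0667 0.1597] yaw -34.6 pitch -8.2 roll 3.2
disp [-0.1634  0.51    0.1597] box [-0.0053  0.257   0.1597]
row [-0.546 -1.441  0.328] [-0.0996 -0.0393 -0.1422]
row [-1.144 -2.445  0.702] [-0.1064 -0.0389 -0.1501]
```

```bash
python3 - <<'E'
from grasp import *
go([.484,-.03,.185],-55,0);go([.50,-.16,.185],-50,0);
E
```

```text
row [-0.47   0.031  0.283] [ 0.0855 -0.0482  0.0725]
row [-0.829 -0.499  0.512] [ 0.0674 -0.0476  0.0514]
```

Emit:
jog_arm(plan=[{"x": -0.16, "y": 0.01, "z": 0.09, "wx": 0.03, "wy": -0.016, "wz": 0.024}, {"x": -0.32, "y": 0.02, "z": 0.18, "wx": 0.06, "wy": -0.032, "wz": 0.048}, {"x": -0.47, "y": 0.03, "z": 0.283, "wx": 0.085, "wy": -0.048, "wz": 0.072}, {"x": -0.47, "y": 0.03, "z": 0.283, "wx": 0.085, "wy": -0.048, "wz": 0.072}, {"x": -0.59, "y": -0.15, "z": 0.36, "wx": 0.079, "wy": -0.048, "wz": 0.065}, {"x": -0.71, "y": -0.32, "z": 0.44, "wx": 0.073, "wy": -0.048, "wz": 0.058}, {"x": -0.829, "y": -0.499, "z": 0.512, "wx": 0.067, "wy": -0.048, "wz": 0.051}, {"x": -0.829, "y": -0.499, "z": 0.512, "wx": 0.067, "wy": -0.048, "wz": 0.051}])

```text
t: 7.27
eef_pos: [0.4271, -0.0848, 0.2692]
tool_rot: [0.344, 0.392, 0.837, -0.164]
contact_force: [-0.3, -0.9, -2.8]
gripper_width: 0.223
```

```bash
python3 - <<'E'
from grasp import *
show();go([.47,-.25,.185],-35,0);go([.40,-.365,.185],-20,0)
E
```

```text
t 7.27 q [-0.28 -0.08 -0.24  2.42  1.    0.94 -0.5 ] p [ 0.4271 -0.0848  0.2692] F [-0.3 -0.9 -2.8] w 0.223
scoop [ 0.4955 -0.168   0.1832] yaw -50.3 pitch 0.1 roll -0.4
disp [-0.0694  0.2786  0.1832] box [-0.0537  0.0119  0.1832]
row [-0.185 -0.505  0.174] [-0.0613  0.0002 -0.059 ]
row [-0.376 -1.271  0.369] [-0.1201  0.     -0.1181]
```

Emit:
jog_arm(plan=[{"x": -0.06, "y": -0.17, "z": 0.06, "wx": -0.02, "wy": 0, "wz": -0.02}, {"x": -0.12, "y": -0.34, "z": 0.12, "wx": -0.04, "wy": 0, "wz": -0.04}, {"x": -0.185, "y": -0.505, "z": 0.174, "wx": -0.061, "wy": 0, "wz": -0.059}, {"x": -0.185, "y": -0.505, "z": 0.174, "wx": -0.061, "wy": 0, "wz": -0.059}, {"x": -0.24, "y": -0.65, "z": 0.23, "wx": -0.075, "wy": 0, "wz": -0.075}, {"x": -0.3, "y": -0.8, "z": 0.29, "wx": -0.09, "wy": 0, "wz": -0.09}, {"x": -0.35, "y": -0.97, "z": 0.33, "wx": -0.105, "wy": 0, "wz": -0.105}, {"x": -0.35, "y": -0.97, "z": 0.33, "wx": -0.105, "wy": 0, "wz": -0.105}])

```text
t: 7.93
eef_pos: [0.3972, -0.1243, 0.2674]
tool_rot: [0.299, 0.333, 0.889, -0.095]
contact_force: [0.1, 0.6, -2.4]
gripper_width: 0.221
```

```bash
python3 - <<'E'
from grasp import *
show();go([.40,-.365,.1],-20,0);go(wor(DISP,[-.17,.0005,.04]),YD,0);go(wor(DISP,[-.135,.0005,.01]),YD,0)
E
```

```text
t 7.93 q [ 0.77 -0.28 -0.79  2.43  0.47  0.46  0.42] p [ 0.3972 -0.1243  0.2674] F [ 0.1  0.6 -2.4] w 0.221
scoop [ 0.4707 -0.1831  0.1668] yaw -40.2 pitch -8.3 roll 1.6
disp [-0.0936  0.2626  0.1668] box [-0.0828  0.0118  0.1668]
row [-0.009 -1.106  0.472] [-0.0673 -0.0437 -0.0921]
row [-0.059 -1.604  0.864] [-0.1322 -0.041  -0.1674]
row [-0.079 -1.5    1.069] [-0.1322 -0.041  -0.1674]
```

```bash
python3 - <<'E'
from grasp import *
go([.49,-.19,.32],-42,0);go([.44,-.32,.32],-25,0);go(wor(DISP,[-.17,.0005,.32]),YD,0)
E
```

```text
row [-0.434  0.086 -0.539] [ 0.0125 -0.0461  0.0006]
row [-0.65  -0.728 -0.409] [-0.0492 -0.0444 -0.0711]
row [-0.892 -1.563 -0.261] [-0.1322 -0.041  -0.1674]
```

Emit:
jog_arm(plan=[{"x": -0.14, "y": 0.03, "z": -0.18, "wx": 0.005, "wy": -0.02, "wz": 0}, {"x": -0.28, "y": 0.06, "z": -0.36, "wx": 0.01, "wy": -0.04, "wz": 0}, {"x": -0.434, "y": 0.086, "z": -0.539, "wx": 0.0125, "wy": -0.046, "wz": 0}, {"x": -0.434, "y": 0.086, "z": -0.539, "wx": 0.0125, "wy": -0.046, "wz": 0}, {"x": -0.48, "y": -0.1, "z": -0.51, "wx": -0.002, "wy": -0.046, "wz": -0.017}, {"x": -0.54, "y": -0.31, "z": -0.47, "wx": -0.018, "wy": -0.045, "wz": -0.035}, {"x": -0.6, "y": -0.52, "z": -0.44, "wx": -0.034, "wy": -0.045, "wz": -0.053}, {"x": -0.65, "y": -0.728, "z": -0.409, "wx": -0.049, "wy": -0.044, "wz": -0.071}, {"x": -0.65, "y": -0.728, "z": -0.409, "wx": -0.049, "wy": -0.044, "wz": -0.071}])

```text
t: 8.68
eef_pos: [0.4226, -0.1718, 0.3372]
tool_rot: [0.346, 0.236, 0.903, -0.091]
contact_force: [-0.2, 0.4, -3.2]
gripper_width: 0.219
```

```bash
python3 - <<'E'
from grasp import *
show();go([.44,-.32,.32],-25,0);go(wor(DISP,[-.17,.0005,.32]),YD,0);go(wor(DISP,[-.17,.0005,.1]),YD,0)
E
```

```text
t 8.68 q [ 0.59 -0.33 -0.42  2.37  0.29  0.4   0.97] p [ 0.4226 -0.1718  0.3372] F [-0.2  0.4 -3.2] w 0.219
scoop [ 0.5125 -0.2225  0.246 ] yaw -29.3 pitch -2.8 roll -0.2
disp [-0.0503  0.2248  0.246 ] box [-0.0673 -0.0435  0.246 ]
row [-0.157 -0.645 -0.321] [-0.017  -0.0155 -0.0165]
row [-0.241 -1.518 -0.242] [-0.1043 -0.0153 -0.1089]
row [ 0.495 -1.516  0.575] [-0.1043 -0.0153 -0.1089]
```

```bash
python3 - <<'E'
from grasp import *
go([.545,-.32,.255],-30,0);go([.485,-.42,.255],-10,0);go(wor(DISP,[-.17,.0005,.25]),YD,0)
E
```

```text
row [-0.279 -0.34   0.226] [ 0.0021 -0.0155  0.0037]
row [-0.287 -1.108  0.236] [-0.0743 -0.0154 -0.0771]
row [-0.007 -1.518  0.018] [-0.1043 -0.0153 -0.1089]
```

Emit:
jog_arm(plan=[{"x": -0.14, "y": -0.17, "z": 0.11, "wx": 0, "wy": -0.01, "wz": 0}, {"x": -0.279, "y": -0.34, "z": 0.226, "wx": 0, "wy": -0.0155, "wz": 0}, {"x": -0.279, "y": -0.34, "z": 0.226, "wx": 0, "wy": -0.0155, "wz": 0}, {"x": -0.281, "y": -0.5, "z": 0.228, "wx": -0.015, "wy": -0.0155, "wz": -0.015}, {"x": -0.283, "y": -0.65, "z": 0.23, "wx": -0.03, "wy": -0.0155, "wz": -0.03}, {"x": -0.285, "y": -0.8, "z": 0.232, "wx": -0.045, "wy": -0.0155, "wz": -0.046}, {"x": -0.286, "y": -0.95, "z": 0.234, "wx": -0.06, "wy": -0.0155, "wz": -0.062}, {"x": -0.286, "y": -0.98, "z": 0.234, "wx": -0.063, "wy": -0.0155, "wz": -0.065}, {"x": -0.286, "y": -0.98, "z": 0.234, "wx": -0.063, "wy": -0.0155, "wz": -0.065}])

```text
t: 9.43
eef_pos: [0.3999, -0.3605, 0.3447]
tool_rot: [0.375, 0.12, 0.918, -0.051]
contact_force: [-0.1, -0.1, -0.0]
gripper_width: 0.223
```

```bash
python3 - <<'E'
from grasp import *
show();go(wor(DISP,[-.17,.0005,.25]),YD,0);go(wor(DISP,[-.17,.0005,.04]),YD,0)
E
```

```text
t 9.43 q [-0.17 -0.32  0.87  2.27 -0.26  0.39  2.28] p [ 0.3999 -0.3605  0.3447] F [-0.1 -0.1 -0. ] w 0.223
scoop [ 0.5033 -0.3886  0.258 ] yaw -14.9 pitch -0.4 roll -0.3
disp [-0.0534  0.0585  0.258 ] box [-0.1612 -0.1809  0.258 ]
row [ 0.384 -0.533 -0.313] [-0.0512 -0.0021 -0.0495]
row [ 1.119 -0.529  0.437] [-0.0512 -0.0021 -0.0495]
```

Emit:
jog_arm(plan=[{"x": 0.1, "y": -0.14, "z": -0.08, "wx": -0.013, "wy": -0.002, "wz": -0.012}, {"x": 0.2, "y": -0.28, "z": -0.16, "wx": -0.026, "wy": -0.002, "wz": -0.025}, {"x": 0.3, "y": -0.42, "z": -0.24, "wx": -0.039, "wy": -0.002, "wz": -0.037}, {"x": 0.384, "y": -0.533, "z": -0.313, "wx": -0.051, "wy": -0.002, "wz": -0.05}, {"x": 0.384, "y": -0.533, "z": -0.313, "wx": -0.051, "wy": -0.002, "wz": -0.05}, {"x": 0.5, "y": -0.533, "z": -0.2, "wx": -0.051, "wy": -0.002, "wz": -0.05}, {"x": 0.62, "y": -0.532, "z": -0.08, "wx": -0.051, "wy": -0.002, "wz": -0.05}, {"x": 0.74, "y": -0.531, "z": 0.05, "wx": -0.051, "wy": -0.002, "wz": -0.05}, {"x": 0.86, "y": -0.53, "z": 0.17, "wx": -0.051, "wy": -0.002, "wz": -0.05}, {"x": 0.96, "y": -0.53, "z": 0.27, "wx": -0.051, "wy": -0.002, "wz": -0.05}, {"x": 0.96, "y": -0.53, "z": 0.27, "wx": -0.051, "wy": -0.002, "wz": -0.05}])

```text
t: 10.35
eef_pos: [0.3164, -0.401, 0.269]
tool_rot: [0.348, 0.032, 0.937, -0.011]
contact_force: [0.6, 0.4, -1.4]
gripper_width: 0.217
```

```bash
python3 - <<'E'
from grasp import *
show();go(wor(DISP,[-.145,.0005,.02]),YD,0);go(wor(DISP,[-.13,.0005,.006]),YD,0)
for n in('side','top'):
    cams.read_camera(n)
    for t in ('scoop','scoop_grip','scoop_nose'): print(n,t,[(x['location'],x['confidence']) for x in finder.place_of(n,t)[:1]])
p,r=now();print([proj(n,np.vstack([p,p+r.apply([-.119,0,.099]),p+r.apply([.052,0,0])])).round(1).tolist() for n in('side','top')])
E
```

```text
t 10.35 q [-0.43 -0.34  1.45  2.26 -0.49  0.57  2.96] p [ 0.3164 -0.401   0.269 ] F [ 0.6  0.4 -1.4] w 0.217
scoop [ 0.4175 -0.4077  0.1756] yaw -3.8 pitch -4.0 roll 0.0
disp [-0.1385  0.0362  0.1756] box [-0.2445 -0.1529  0.1756]
row [ 0.576 -0.196  0.579] [-0.0063 -0.0223 -0.007 ]
row [ 0.565 -0.194  0.681] [-0.0063 -0.0223 -0.007 ]
side scoop [([296.7, 277.1], 0.69)]
side scoop_grip [([245.4, 263.6], 0.59)]
side scoop_nose [([312.2, 277.4], 0.71)]
top scoop [([412.2, 230.9], 0.72)]
top scoop_grip [([417.8, 273.2], 0.65)]
top scoop_nose [([415.0, 212.6], 0.86)]
[[[298.9, 276.9], [249.2, 262.7], [319.6, 276.6]], [[410.9, 228.3], [417.9, 271.4], [411.7, 209.4]]]
```

```bash
cat > kin.py <<'E'
import numpy as np
from scipy.spatial.transform import Rotation as R
from scipy.optimize import least_squares
Q=np.array([[-1.2551,.47702,.02241,1.55544,-.01149,1.10934,-.08311],[-1.61,.48,.27,1.89,.48,1.35,-.9],[-1.47,.53,.33,2.25,.67,.91,-1.04],[-1.46,.55,.34,2.26,.69,.88,-1.05],[-1.51,.19,.37,2.17,.65,1.27,-.82],[-.58,-.17,-.5,2.42,.67,1.02,-.54],[-.28,-.08,-.24,2.42,1.,.94,-.5],[.77,-.28,-.79,2.43,.47,.46,.42],[.59,-.33,-.42,2.37,.29,.4,.97],[-.17,-.32,.87,2.27,-.26,.39,2.28],[-.43,-.34,1.45,2.26,-.49,.57,2.96]])
P=np.array([[.2776,.6153,.2313],[.3048,.3847,.2111],[.3633,.2126,.0971],[.3683,.2074,.0861],[.3696,.2076,.2596],[.3297,.1163,.2601],[.4271,-.0848,.2692],[.3972,-.1243,.2674],[.4226,-.1718,.3372],[.3999,-.3605,.3447],[.3164,-.401,.269]])
W=np.array([[0,.21033,.97763,0],[.344,.4,.833,-.165],[.343,.402,.832,-.166],[.344,.401,.833,-.165],[.343,.403,.833,-.162],[.307,.295,.902,-.069],[.344,.392,.837,-.164],[.299,.333,.889,-.095],[.346,.236,.903,-.091],[.375,.12,.918,-.051],[.348,.032,.937,-.011]])
RW=R.from_quat(W[:,[1,2,3,0]])
def fk(q,k,sg):
    # k: base yaw, tool yaw, then offsets (3 each) after joints 1..7
    T=R.from_euler('z',k[0]); p=np.zeros(3)
    for i in range(7):
        ax='z' if i%2==0 else 'y'
        T=T*R.from_euler(ax,sg[i]*q[i])
        p=p+T.apply(k[2+3*i:5+3*i])
    return p,T*R.from_euler('z',k[1])
def res(k,sg):
    out=[]
    for q,p,w in zip(Q,P,RW):
        a,b=fk(q,k,sg); out+=list((a-p)/.003)+list((b.inv()*w).as_rotvec()/.01)
    return np.array(out+list((np.array(k[2:])-K0[2:])/.15))
K0=np.zeros(23); K0[4]=.33;K0[2+3*2+2]=.4;K0[2+3*4+2]=.4;K0[2+3*6+2]=.25
LO=np.array([-2.96,-.34,-1.41,.24,-1.37,.17,-2.96]);HI=np.array([2.96,2.1,1.46,2.44,4.51,1.92,2.96])
def ik(p,M,q0,k,sg,wreg=.02,qpref=None):
    qp=q0 if qpref is None else qpref
    def f(q):
        a,b=fk(q,k,sg); return np.r_[(a-p)/.01,(b.inv()*M).as_rotvec()/.02,wreg*(q-qp)]
    r=least_squares(f,np.clip(q0,LO+.03,HI-.03),bounds=(LO+.02,HI-.02)); return r.x,np.abs(f(r.x)[:6]).max()
if __name__=='__main__':
    best=None
    for s1 in(1,-1):
     for s3 in (1,-1):
      for s5 in(1,-1):
       for s7 in(1,-1):
        sg=[s1,1,s3,1,s5,1,s7]
        for b in (-1.5,0,1.5,3.1):
            k=K0.copy();k[0]=b;k[1]=0
            r=least_squares(res,k,args=(sg,),max_nfev=25)
            if best is None or r.cost<best[0]: best=(r.cost,sg,r.x);print(r.cost,sg,b,flush=True)
    r=least_squares(res,best[2],args=(best[1],));e=r.fun[:66].reshape(11,6)
    print(r.cost,best[1],r.x.round(3));print((e[:,:3]*3).round(1))
    np.savez('kin.npz',k=r.x,sg=best[1])
E
time timeout 500 python3 kin.py
```

```text
21382.91504460382 [1, 1, 1, 1, 1, 1, 1] -1.5
21382.91503971502 [1, 1, 1, 1, 1, 1, 1] 0
5.513658453667649 [-1, 1, -1, 1, -1, 1, -1] -1.5
5.513658453667637 [-1, 1, -1, 1, -1, 1, -1] [ 2.000e-03  1.573e+00 -2.000e-03 -1.500e-02  2.910e-01  1.000e-03
 -1.500e-02  7.100e-02  0.000e+00 -1.500e-02  4.710e-01  3.000e-03
 -1.500e-02  3.900e-02  1.000e-03 -1.000e-03  4.390e-01  2.000e-03
 -1.000e-03  3.700e-02 -1.000e-03 -0.000e+00  2.870e-01]
[[-0.1  0.6 -0.1]
 [-2.  -0.6 -1. ]
 [ 1.4  1.8 -1. ]
 [ 3.  -1.1  1.9]
 [-0.2 -1.4  0.6]
 [-1.  -0.8 -0.5]
 [-0.6  3.3 -1.6]
 [-0.1 -0.8  0.1]
 [ 0.8 -1.4  0.2]
 [-1.8  0.  -0.9]
 [ 1.1  0.1  2.2]]
real	2m18.964s
user	2m19.101s
sys	0m0.161s
```

```bash
cat > pl.py <<'E'
from grasp import *
from kin import fk,ik,LO,HI
Z=np.load('kin.npz');k,sg=Z['k'],Z['sg']
G=json.load(open('grasp.json'))
def tool(p,yaw,pitch):
    T=yp(yaw,pitch)*R.from_quat(G['q']).inv(); return np.array(p)-T.apply(G['p']),T
def sols(p,yaw,pitch,n=14,seed=0):
    rng=np.random.default_rng(seed);P,M=tool(p,yaw,pitch);out=[]
    for _ in range(n):
        q0=rng.uniform(LO,HI);q0[4]=rng.uniform(-1.3,4.4)
        q,e=ik(P,M,q0,k,sg,.001)
        if e<.3: out.append(q)
    return np.array(out)
E
cat > c.py <<'E'
from pl import *
np.set_printoptions(suppress=True,linewidth=150)
for nm,a in (('pre',(wor(DISP,[-.135,0,.01]),YD,0)),('in',(wor(DISP,[.008,0,.004]),YD,0)),('inup',(wor(DISP,[-.02,0,.01]),YD,10)),('box',(wor(BOX,[-.12,0,.075]),YB,6)),('tip',(wor(BOX,[-.045,0,.068]),YB,-30))):
    s=sols(*a); print(nm); print(s[np.argsort(s[:,2])].round(2) if len(s) else None)
E
time timeout 300 python3 c.py
```

```text
pre
[[ 2.28  1.07 -1.39  2.2   0.93  0.39  1.97]
 [ 2.25  0.99 -1.33  2.2   0.76  0.32  2.11]
 [ 2.19  0.88 -1.21  2.19  0.3   0.24  2.54]
 [ 0.37  1.03  1.23  2.3   4.49  1.64 -2.12]
 [ 0.37  1.03  1.23  2.3   4.49  1.64 -2.12]
 [ 0.37  1.03  1.23  2.3   4.49  1.64 -2.12]]
in
[[ 1.95  1.14 -1.39  2.08  1.39  0.44  1.41]
 [ 1.94  1.1  -1.35  2.08  1.35  0.39  1.43]
 [ 0.33  0.77  0.85  2.17  4.44  1.12 -2.29]]
inup
[[ 2.12  1.3  -1.39  2.15  1.49  0.32  1.51]
 [ 2.1   1.23 -1.33  2.16  1.45  0.23  1.51]
 [ 2.09  1.19 -1.3   2.16  1.42  0.19  1.52]
 [ 1.2   0.65 -0.1   2.2   4.46  0.79 -1.91]
 [ 1.02  0.66  0.12  2.21  4.43  0.92 -1.94]
 [ 0.64  0.77  0.59  2.23  4.36  1.22 -2.  ]]
box
[[ 0.47  0.52  0.78  2.35 -1.35  1.29 -1.89]]
tip
[[ 1.55  0.79 -1.39  1.88  0.43  1.04  2.06]
 [ 1.53  0.75 -1.35  1.88  0.38  1.02  2.1 ]
 [ 1.11  0.42 -0.66  1.9  -0.2   0.94  2.62]
 [ 0.97  0.39 -0.47  1.91 -0.3   0.95  2.71]
 [ 0.47  0.35  0.13  1.94 -0.54  1.01  2.94]
 [ 0.47  0.35  0.13  1.94 -0.54  1.01  2.94]
 [ 0.47  0.35  0.13  1.94 -0.54  1.01  2.94]
 [-0.22  0.59  1.11  1.98 -0.95  1.29 -2.94]]
real	0m42.284s
user	0m42.231s
sys	0m0.294s
```

```bash
cat > c2.py <<'E'
from fit import *
from kin import fk,ik,LO,HI
from multiprocessing import Pool
from grasp import DISP,BOX,wor,YD,YB
Z=np.load('kin.npz');k,sg=Z['k'],Z['sg']
T=[('pre',(wor(DISP,[-.135,0,.01]),YD,0)),('in',(wor(DISP,[.008,0,.004]),YD,0)),('inup',(wor(DISP,[-.02,0,.01]),YD,12)),('out',(wor(DISP,[-.14,0,.03]),YD,12)),('box',(wor(BOX,[-.12,0,.075]),YB,8)),('tip',(wor(BOX,[-.045,0,.068]),YB,-30)),
('set0',([.4352,.1231,0],-51.4,0)),('setA',([.43,-.28,0],-45,0)),('setB',([.43,-.28,0],-10,0)),('setC',([.43,-.25,0],20,0))]
def job(a):
    L,s,(nm,(p,yaw,pitch))=a
    P,M=tool_of(p,yp(yaw,pitch),L,.006,s);rng=np.random.default_rng(1);out=[]
    for i in range(24):
        q0=rng.uniform(LO,HI)
        if i%4: q0[4]=rng.uniform(-1.3,1.5)
        q,e=ik(P,M,q0,k,sg,.001)
        if e<.3: out.append(q)
    return L,s,nm,np.array(out)
if __name__=='__main__':
    np.set_printoptions(suppress=True,linewidth=150)
    J=[(L,s,t) for s in(-1,) for L in(35,45) for t in T]+[(45,1,t) for t in T[6:]]
    with Pool() as po:
        for L,s,nm,o in po.imap(job,J):
            print(L,s,nm,len(o))
            if len(o):
                o=o[np.argsort(o[:,2])]; o=o[[0]+[i for i in range(1,len(o)) if np.abs(o[i]-o[i-1]).max()>.25]]; print(o.round(2)[:7],flush=True)
E
nproc; time OMP_NUM_THREADS=1 timeout 560 python3 c2.py
```

```text
4
35 -1 pre 10
[[ 2.2   0.95 -1.39  2.17  0.92  0.51 -1.27]
 [ 1.89  0.58 -0.89  2.17 -0.35  0.31 -0.13]
 [ 1.73  0.51 -0.67  2.18 -0.74  0.36  0.23]
 [ 1.52  0.45 -0.42  2.19 -1.    0.44  0.46]
 [ 1.16  0.42  0.01  2.22 -1.24  0.59  0.66]
 [ 0.9   0.44  0.32  2.23 -1.35  0.7   0.74]]
35 -1 in 15
[[ 1.88  1.05 -1.39  2.03  1.23  0.59 -1.68]
 [ 1.76  0.82 -1.13  2.03  0.84  0.34 -1.41]
 [ 1.56  0.65 -0.83  2.04 -0.02  0.22 -0.65]
 [ 1.5   0.62 -0.74  2.04 -0.31  0.23 -0.38]
 [ 1.13  0.52 -0.26  2.06 -1.12  0.37  0.33]
 [ 0.83  0.5   0.11  2.08 -1.35  0.52  0.51]
 [ 0.06  1.04  1.28  2.13  4.49  1.38  0.61]]
35 -1 inup 15
[[ 2.08  1.2  -1.39  2.14  1.38  0.41 -1.63]
 [ 1.77  0.77 -0.86  2.14 -1.28  0.19  0.82]
 [ 0.73  0.64  0.43  2.21  4.49  0.93  1.04]
 [ 0.29  0.99  1.07  2.23  4.35  1.47  0.93]]
35 -1 out 13
[[ 2.35  1.1  -1.39  2.21  0.84  0.39 -1.02]
 [ 2.1   0.73 -0.95  2.21 -0.78  0.31  0.48]
 [ 0.45  1.09  1.24  2.31  4.49  1.74  1.09]]
35 -1 box 13
[[ 2.15  0.76 -1.39  2.27  0.07  0.51 -0.16]
 [ 1.93  0.5  -1.03  2.28 -0.59  0.57  0.48]
 [ 0.95  0.3   0.11  2.33 -1.14  0.87  
[... 2130 characters left out ...]
2.28 -0.79  0.83 -2.66]]
45 -1 setA 0
45 -1 setB 0
45 -1 setC 12
[[ 2.2   1.02 -1.39  2.32  0.59  0.41 -0.69]
 [ 1.97  0.69 -1.01  2.32 -0.62  0.37  0.47]
 [ 1.79  0.58 -0.78  2.33 -0.97  0.47  0.8 ]
 [ 1.18  0.46 -0.06  2.37 -1.35  0.78  1.13]]
45 1 set0 15
[[-0.21  0.98 -1.28  2.19  1.23  1.82 -1.53]
 [-0.39  0.75 -0.98  2.19  1.11  1.52 -1.44]
 [-1.26  0.52  0.08  2.24  0.78  0.99 -1.15]
 [-1.76  0.66  0.72  2.27  0.44  0.74 -0.8 ]]
45 1 setA 0
45 1 setB 0
45 1 setC 16
[[ 2.2   1.03 -1.39  2.32  0.59  0.41  2.45]
 [ 1.87  0.62 -0.88  2.33 -0.85  0.43 -2.46]
 [ 1.6   0.51 -0.54  2.34 -1.15  0.58 -2.18]
 [ 1.17  0.46 -0.06  2.37 -1.35  0.78 -2.02]]
real	2m26.537s
user	8m35.287s
sys	0m0.532s
```

```bash
cat > c3.py <<'E'
from c2 import *
import sys
def job2(a):
    x,y,yaw=a; r=[]
    for L,s,al,seeds in ((45,1,0,[[2.2,1.03,-1.39,2.32,.59,.41,2.45],[1.96,.65,-1.1,2.3,0,.4,2.8],[.6,.1,-.42,2.37,.29,.6,1.5]]),(28,-1,.012,[[1.96,.65,-1.1,2.3,0,.4,-.2],[1.2,.4,-.4,2.3,.3,.6,-1]])):
        P,M=tool_of([x,y,0],yp(yaw,0),L,al,s);b=None
        for q0 in seeds:
            q,e=ik(P,M,np.array(q0),k,sg,.001)
            m=np.minimum(q-LO,HI-q).min() if e<.3 else -1
            if b is None or m>b[0]: b=(m,q)
        r.append(b)
    return a,r
if __name__=='__main__':
    J=[(x,y,w) for x in(.41,.44,.47) for y in(-.36,-.31,-.26,-.21) for w in(-30,-15,0,15)]
    with Pool() as po: R_=po.map(job2,J)
    R_.sort(key=lambda t:-min(t[1][0][0],t[1][1][0]))
    for a,r in R_[:8]: print(a,[(round(m,2),q.round(2).tolist()) for m,q in r])
E
time OMP_NUM_THREADS=1 timeout 300 python3 c3.py
```

```text
(0.47, -0.36, 15) [(np.float64(0.16), [2.07, 0.99, -1.25, 2.13, 0.38, 0.4, 2.63]), (np.float64(0.3), [1.78, 0.64, -0.99, 2.1, 0.14, 0.47, -0.48])]
(0.47, -0.31, 15) [(np.float64(0.14), [2.07, 0.95, -1.27, 2.23, 0.44, 0.31, 2.52]), (np.float64(0.22), [1.75, 0.57, -0.99, 2.2, 0.06, 0.39, -0.47])]
(0.44, -0.36, 15) [(np.float64(0.14), [2.15, 1.0, -1.27, 2.15, 0.38, 0.44, 2.66]), (np.float64(0.31), [1.86, 0.63, -1.01, 2.13, 0.13, 0.48, -0.43])]
(0.41, -0.36, 15) [(np.float64(0.13), [2.22, 1.0, -1.28, 2.16, 0.36, 0.47, 2.72]), (np.float64(0.29), [1.9, 0.6, -0.98, 2.15, 0.03, 0.49, -0.29])]
(0.44, -0.31, 15) [(np.float64(0.12), [2.15, 0.96, -1.29, 2.25, 0.42, 0.35, 2.58]), (np.float64(0.21), [1.82, 0.55, -0.99, 2.23, -0.01, 0.4, -0.36])]
(0.41, -0.31, 15) [(np.float64(0.1), [2.23, 0.97, -1.31, 2.27, 0.4, 0.39, 2.65]), (np.float64(0.19), [1.91, 0.55, -1.02, 2.25, -0.01, 0.42, -0.3])]
(0.44, -0.26, 15) [(np.float64(0.08), [2.14, 0.93, -1.31, 2.36, 0.51, 0.25, 2.45]), (np.float64(0.12), [1.81, 0.51, -1.04, 2.32, -0.03, 0.33, -0.41])]
(0.41, -0.26, 15) [(np.float64(0.07), [2.23, 0.94, -1.33, 2.37, 0.46, 0.3, 2.54]), (np.float64(0.09), [1.98, 0.56, -1.17, 2.35, 0.17, 0.36, -0.53])]
real	0m35.053s
user	2m5.217s
sys	0m0.387s
```

```bash
cat > sim.py <<'E'
from fit import *
from kin import fk,LO,HI
Z=np.load('kin.npz');k,sg=Z['k'],Z['sg']
V=.7*np.array([2.39,2.39,3.14,3.14,3.14,3.14,3.14])
def jac(q):
    p,T=fk(q,k,sg);J=np.zeros((6,7))
    for i in range(7):
        d=q.copy();d[i]+=1e-5;a,b=fk(d,k,sg);J[:3,i]=(a-p)/1e-5;J[3:,i]=(b*T.inv()).as_rotvec()/1e-5
    return p,T,J
def sim(q,rows,mode='clamp',lam=.02,n=3,mid=0.,rw=.3):
    q=np.array(q,float);p0,T0=fk(q,k,sg)
    for r in rows:
        r=np.array(r,float);P=p0+T0.apply(r[:3]*.2);M=T0*R.from_rotvec(r[3:]*np.pi)
        qs=q.copy()
        p,T=fk(q,k,sg);e=P-p;w=(M*T.inv()).as_rotvec()
        f=min(1,.0417/max(np.linalg.norm(e),1e-9));g=min(1,np.radians(7.16)/max(np.linalg.norm(w),1e-9))
        P=p+e*f;M=R.from_rotvec(w*g)*T
        for _ in range(n):
            p,T,J=jac(q);e=np.r_[P-p,rw*(M*T.inv()).as_rotvec()];J[3:]*=rw
            act=np.ones(7,bool)
            for _ in range(4):
                Ja=J[:,act];Ji=Ja.T@np.linalg.inv(Ja@Ja.T+lam**2*np.eye(6))
                dq=np.zeros(7);dq[act]=Ji@e
                if mid: 
                    N=np.eye(act.sum())-Ji@Ja;dq[act]+=N@(mid*((LO+HI)/2-q)[act])
                bad=act&(((q+dq)<LO+.005)|((q+dq)>HI-.005))
                if mode=='clip' or not bad.any(): break
                act&=~bad
            q=np.clip(q+dq,LO+.005,HI-.005)
        d=q-qs;s=max(1,np.abs(d/(V/12)).max());q=qs+d/s
    return q
if __name__=='__main__':
    z=lambda L:L
    F_=[(-.04,-.13,.04,-.02,0,-.02),(-.08,-.26,.09,-.04,0,-.04),(-.13,-.39,.13,-.06,0,-.06),(-.17,-.5,.18,-.08,0,-.084),(-.21,-.62,.22,-.1,0,-.1),(-.255,-.746,.268,-.122,0,-.126),(-.33,-.87,.34,-.132,0,-.136),(-.4,-1,.41,-.143,0,-.147),(-.4,-1,.41,-.143,0,-.147)]
    I_=[(-.14,.03,-.18,.005,-.02,0),(-.28,.06,-.36,.01,-.04,0)]+2*[(-.434,.086,-.539,.0125,-.046,0)]+[(-.48,-.1,-.51,-.002,-.046,-.017),(-.54,-.31,-.47,-.018,-.045,-.035),(-.6,-.52,-.44,-.034,-.045,-.053)]+2*[(-.65,-.728,-.409,-.049,-.044,-.071)]
    J_=[(-.14,-.17,.11,0,-.01,0)]+2*[(-.279,-.34,.226,0,-.0155,0)]+[(-.281,-.5,.228,-.015,-.0155,-.015),(-.283,-.65,.23,-.03,-.0155,-.03),(-.285,-.8,.232,-.045,-.0155,-.046),(-.286,-.95,.234,-.06,-.0155,-.062)]+2*[(-.286,-.98,.234,-.063,-.0155,-.065)]
    G_=[(-.06,-.17,.06,-.02,0,-.02),(-.12,-.34,.12,-.04,0,-.04)]+2*[(-.185,-.505,.174,-.061,0,-.059)]+[(-.24,-.65,.23,-.075,0,-.075),(-.3,-.8,.29,-.09,0,-.09)]+2*[(-.35,-.97,.33,-.105,0,-.105)]
    S=[([-1.51,.19,.37,2.17,.65,1.27,-.82],F_,[-.58,-.17,-.5,2.42,.67,1.02,-.54]),([-.28,-.08,-.24,2.42,1.,.94,-.5],G_,[.77,-.28,-.79,2.43,.47,.46,.42]),([.77,-.28,-.79,2.43,.47,.46,.42],I_,[.59,-.33,-.42,2.37,.29,.4,.97]),([.59,-.33,-.42,2.37,.29,.4,.97],J_,[-.17,-.32,.87,2.27,-.26,.39,2.28])]
    np.set_printoptions(suppress=True)
    for kw in (dict(mode='clip'),dict(mode='clamp'),dict(mode='clamp',mid=.05),dict(mode='clamp',lam=.1),dict(mode='clamp',mid=.2),dict(mode='clip',mid=.1)):
        print(kw)
        for a,b,c in S: q=sim(a,b,**kw);print('  ',q.round(2),'want',c,round(float(np.abs(q-c).max()),2))
E
time python3 sim.py
```

```text
{'mode': 'clip'}
   [-1.57 -0.34  0.1   2.44  0.84  1.33 -0.51] want [-0.58, -0.17, -0.5, 2.42, 0.67, 1.02, -0.54] 0.99
   [-0.17 -0.34  0.43  2.44  0.85  0.33  0.74] want [0.77, -0.28, -0.79, 2.43, 0.47, 0.46, 0.42] 1.22
   [ 0.31 -0.34  0.05  2.44  0.22  0.35  1.3 ] want [0.59, -0.33, -0.42, 2.37, 0.29, 0.4, 0.97] 0.47
   [-0.2  -0.32  0.89  2.26 -0.21  0.39  2.22] want [-0.17, -0.32, 0.87, 2.27, -0.26, 0.39, 2.28] 0.06
{'mode': 'clamp'}
   [-0.58 -0.11 -0.53  2.38  0.71  1.1  -0.61] want [-0.58, -0.17, -0.5, 2.42, 0.67, 1.02, -0.54] 0.08
   [ 0.78 -0.27 -0.81  2.42  0.51  0.5   0.39] want [0.77, -0.28, -0.79, 2.43, 0.47, 0.46, 0.42] 0.04
   [ 0.34 -0.31 -0.25  2.37  0.5   0.5   0.74] want [0.59, -0.33, -0.42, 2.37, 0.29, 0.4, 0.97] 0.25
   [-0.13 -0.29  0.82  2.27 -0.29  0.39  2.27] want [-0.17, -0.32, 0.87, 2.27, -0.26, 0.39, 2.28] 0.05
{'mode': 'clamp', 'mid': 0.05}
   [-0.34 -0.12 -0.75  2.36  0.7   1.09 -0.57] want [-0.58, -0.17, -0.5, 2.42, 0.67, 1.02, -0.54] 0.25
   [ 0.78 -0.26 -0.81  2.42  0.51  0.5   0.39] want [0.77, -0.28, -0.79, 2.43, 0.47, 0.46, 0.42] 0.04
   [ 0.35 -
[... 846 characters left out ...]
7, 0.46, 0.42] 0.1
   [ 0.14 -0.3  -0.13  2.42  0.74  0.52  0.46] want [0.59, -0.33, -0.42, 2.37, 0.29, 0.4, 0.97] 0.51
   [-0.08 -0.31  0.57  2.33  0.07  0.35  1.72] want [-0.17, -0.32, 0.87, 2.27, -0.26, 0.39, 2.28] 0.56
{'mode': 'clip', 'mid': 0.1}
   [-0.65 -0.34 -0.51  2.44  0.73  0.97 -0.26] want [-0.58, -0.17, -0.5, 2.42, 0.67, 1.02, -0.54] 0.28
   [-0.21 -0.34  0.46  2.44  0.9   0.34  0.7 ] want [0.77, -0.28, -0.79, 2.43, 0.47, 0.46, 0.42] 1.25
   [-0.13 -0.34  0.33  2.44  0.71  0.5   0.82] want [0.59, -0.33, -0.42, 2.37, 0.29, 0.4, 0.97] 0.75
   [-0.54 -0.34  1.03  2.26  0.64  0.54  1.49] want [-0.17, -0.32, 0.87, 2.27, -0.26, 0.39, 2.28] 0.9
real	0m3.415s
user	0m3.875s
sys	0m0.167s
```

```bash
cat > srch.py <<'E'
from sim import *
from grasp import DISP,BOX,loc,wor
import json,sys,time
from multiprocessing import Pool
from scipy.spatial.transform import Slerp
G=json.load(open('grasp.json'));Gp=np.array(G['p']);Gr=R.from_quat(G['q'])
def toolW(w): # scoop waypoint x,y,z,yaw,pitch -> tool pose
    T=yp(w[3],w[4])*Gr.inv(); return np.array(w[:3])-T.apply(Gp),T
def rows(p,T,P,M,sp=.033,sa=5.5):
    n=int(max(np.linalg.norm(P-p)/sp,np.degrees((M*T.inv()).magnitude())/sa))+1
    rv=(T.inv()*M).as_rotvec()
    return [(p+(P-p)*i/n,T*R.from_rotvec(rv*i/n)) for i in range(1,n+1)]+[(P,M)]
def step(q,P,M,lam=.02,n=2,rw=.3):
    qs=q.copy();p,T=fk(q,k,sg);e=P-p;w=(M*T.inv()).as_rotvec()
    f=min(1,.0417/max(np.linalg.norm(e),1e-9));g=min(1,np.radians(7.16)/max(np.linalg.norm(w),1e-9))
    P=p+e*f;M=R.from_rotvec(w*g)*T
    for _ in range(n):
        p,T,J=jac(q);e=np.r_[P-p,rw*(M*T.inv()).as_rotvec()];J[3:]*=rw;act=np.ones(7,bool)
        for _ in range(4):
            Ja=J[:,act];dq=np.zeros(7);dq[act]=Ja.T@np.linalg.solve(Ja@Ja.T+lam**2*np.eye(6),e)
            bad=act&(((q+dq)<LO+.005)|((q+dq)>HI-.005))
            if not bad.any(): break
            act&=~bad
        q=np.clip(q+dq,LO+.005,HI-.005)
    d=q-qs;return qs+d/max(1,np.abs(d/(V/12)).max())
PT=np.array([[x,y,z] for x in(-.04,.052) for y in(-.045,.045) for z in (0,.034)]+[[.052,0,0]])
def hit(q):
    p,T=fk(q,k,sg);Rs=T*Gr;o=p+T.apply(Gp);X=o+Rs.apply(PT)
    d=loc(DISP,X);b=loc(BOX,X)
    return bool(((d[:,0]>-.11)&(np.abs(d[:,1])<.07)&(d[:,2]<.228)).any() or ((np.abs(b[:,0])<.07)&(np.abs(b[:,1])<.075)&(b[:,2]<.148)).any() or (X[:,2]<-.004).any())
def run(q,ws,chk=True):
    n=0
    for w in ws:
        P,M=toolW(w);p,T=fk(q,k,sg)
        for a,b in rows(p,T,P,M):
            q=step(q,a,b);n+=1
            if chk and hit(q) and n>3: return None
        for _ in range(2): q=step(q,P,M)
    p,T=fk(q,k,sg);e=np.linalg.norm(P-p)+.1*(M*T.inv()).magnitude()
    return e,n,q
def trial(seed):
    g=np.random.default_rng(seed);u=g.uniform
    nv=g.integers(1,4);ws=[]
    for _ in range(nv): ws.append([u(.33,.52),u(-.4,.05),u(.16,.32),u(-70,20),u(-45,0)])
    s=[u(.41,.46),u(-.36,-.27),.0,u(0,22),0]
    ws+=[[s[0],s[1],.07,s[3],u(-30,0)],[s[0],s[1],.003,s[3],0]]
    try: r=run(Q0.copy(),ws)
    except Exception: return None
    return None if r is None else (r[0],r[1],ws,r[2])
if __name__=='__main__':
    Q0=monitor.get_obs()['q'].copy();print(hit(Q0))
    t=time.time();best=[]
    with Pool(4) as po:
        for r in po.imap_unordered(trial,range(100000)):
            if r: best.append(r)
            if time.time()-t>float(sys.argv[1]): break
        po.terminate()
    best.sort(key=lambda r:r[0]);print(len(best))
    for r in best[:4]: print(round(r[0],4),r[1],[np.round(w,3).tolist() for w in r[2]],r[3].round(2))
E
OMP_NUM_THREADS=1 python3 srch.py 90
```

```text
True
201
0.0 38 [[0.358, -0.136, 0.235, 3.663, -44.836], [0.411, -0.158, 0.199, 10.793, -11.781], [0.385, -0.221, 0.193, 14.092, -36.872], [0.449, -0.323, 0.07, 19.871, -4.108], [0.449, -0.323, 0.003, 19.871, 0.0]] [ 2.06  0.9  -1.19  2.16  0.09  0.43  2.95]
0.0 43 [[0.362, -0.083, 0.197, 14.812, -14.722], [0.413, -0.333, 0.214, 14.325, -29.82], [0.513, -0.188, 0.272, 14.776, -44.172], [0.41, -0.317, 0.07, 15.977, -11.496], [0.41, -0.317, 0.003, 15.977, 0.0]] [ 2.19  0.9  -1.23  2.24  0.14  0.4   2.9 ]
0.0 43 [[0.37, -0.225, 0.231, 5.544, -28.769], [0.47, -0.021, 0.163, 14.157, -0.003], [0.41, -0.169, 0.231, -30.07, -44.218], [0.41, -0.272, 0.07, 15.277, -28.562], [0.41, -0.272, 0.003, 15.277, 0.0]] [ 2.19  0.85 -1.24  2.34  0.06  0.3   2.94]
0.0 41 [[0.359, -0.158, 0.172, 4.481, -4.649], [0.466, -0.301, 0.214, -51.663, -14.268], [0.438, -0.312, 0.07, 8.251, -29.733], [0.438, -0.312, 0.003, 8.251, 0.0]] [ 2.1   0.81 -1.19  2.33 -0.08  0.18  2.95]
```

```bash
cat > rr.py <<'E'
from srch import *
def runr(q,ws,verbose=True):
    H=0
    for w in ws:
        P,M=toolW(w);n=0
        while n<12:
            q=step(q,P,M);n+=1;H+=hit(q)
            p,T=fk(q,k,sg)
            if np.linalg.norm(P-p)<.002 and (M*T.inv()).magnitude()<.01: break
        if verbose: print(n,H,round(float(np.linalg.norm(P-p)),3),round(float((M*T.inv()).magnitude()),3),q.round(2),flush=True)
    return q,H
def cmd(w): P,M=toolW(w);print(w,'->',*rel(P,M))
W=[[0.358,-0.136,0.235,3.7,-45],[0.411,-0.158,0.199,10.8,-12],[0.385,-0.221,0.193,14,-37],[0.449,-0.323,0.07,19,-4],[0.449,-0.323,0.003,19,0]]
if __name__=='__main__':
    i=int(sys.argv[1]);np.set_printoptions(suppress=True)
    o=st();runr(o['q'].copy(),W[i:]);cmd(W[i])
E
python3 rr.py 0
```

```text
t 10.75 q [-0.43 -0.34  1.45  2.26 -0.49  0.57  2.96] p [ 0.316  -0.404   0.2711] F [ 0.   0.8 -1.9] w 0.222
9 3 0.0 0.0 [ 0.02 -0.18  0.21  2.01 -0.01  1.32  1.84]
6 3 0.0 0.0 [ 0.39 -0.33  0.27  2.37 -0.51  0.79  2.71]
4 3 0.0 0.0 [ 0.4  -0.02  0.22  1.99 -0.22  1.18  2.46]
12 3 0.0 0.158 [ 1.85  0.51 -1.02  2.08 -0.21  0.65  2.95]
3 3 0.0 0.0 [ 2.07  0.9  -1.19  2.17  0.09  0.42  2.95]
[0.358, -0.136, 0.235, 3.7, -45] -> [-0.362  1.312 -0.352] [-0.0273  0.2289 -0.0298]
```

Emit:
jog_arm(plan=[{"x": 0.11, "y": 0.03, "z": -0.1, "wx": 0, "wy": 0, "wz": 0}, {"x": 0.11, "y": 0.1, "z": -0.1, "wx": 0, "wy": 0.02, "wz": 0}, {"x": -0.05, "y": 0.4, "z": -0.2, "wx": -0.009, "wy": 0.07, "wz": -0.009}, {"x": -0.27, "y": 1.0, "z": -0.27, "wx": -0.02, "wy": 0.175, "wz": -0.023}, {"x": -0.27, "y": 1.0, "z": -0.27, "wx": -0.02, "wy": 0.175, "wz": -0.023}, {"x": -0.27, "y": 1.0, "z": -0.27, "wx": -0.02, "wy": 0.175, "wz": -0.023}, {"x": -0.27, "y": 1.0, "z": -0.27, "wx": -0.02, "wy": 0.175, "wz": -0.023}, {"x": -0.27, "y": 1.0, "z": -0.27, "wx": -0.02, "wy": 0.175, "wz": -0.023}])

```text
t: 11.42
eef_pos: [0.3348, -0.2107, 0.3466]
tool_rot: [0.08, -0.008, 0.997, 0.012]
contact_force: [1.5, 0.0, -0.8]
gripper_width: 0.223
```

```bash
python3 rr.py 0
```

```text
t 11.42 q [ 0.14 -0.21  0.29  2.09 -0.03  1.12  2.02] p [ 0.3348 -0.2107  0.3466] F [ 1.5  0.  -0.8] w 0.223
2 0 0.0 0.0 [ 0.08 -0.17  0.16  2.   -0.02  1.32  1.86]
6 0 0.0 0.0 [ 0.39 -0.33  0.26  2.37 -0.52  0.79  2.71]
4 0 0.0 0.0 [ 0.41 -0.02  0.22  1.99 -0.22  1.18  2.46]
12 0 0.0 0.155 [ 1.86  0.52 -1.02  2.08 -0.2   0.65  2.94]
3 0 0.0 0.0 [ 2.07  0.9  -1.19  2.17  0.09  0.42  2.94]
[0.358, -0.136, 0.235, 3.7, -45] -> [-0.065  0.341 -0.109] [-0.0085  0.0524 -0.0077]
```

```bash
python3 - <<'E'
from rr import *
np.set_printoptions(suppress=True)
q=monitor.get_obs()['q'].copy()
A=[.385,-.221,.193,14,-37]
for ws in ([A,W[3],W[4]],[[.385,-.22,.19,10,-37],[.44,-.32,.07,15,-15],[.44,-.32,.003,15,0]],[A,[.445,-.32,.07,17,-20],[.445,-.32,.03,17,-8],[.445,-.32,.003,17,0]]):
    print();runr(q.copy(),ws)
cmd(A)
E
```

```text
3 0 0.0 0.0 [ 0.14 -0.04  0.48  2.   -0.21  1.18  2.45]
12 0 0.023 0.327 [ 1.61  0.37 -0.82  2.09 -0.21  0.71  2.81]
4 2 0.0 0.0 [ 2.07  0.9  -1.19  2.17  0.1   0.42  2.93]

2 0 0.0 0.0 [ 0.13 -0.08  0.43  2.04 -0.16  1.14  2.33]
12 0 0.053 0.276 [-0.23 -0.05  0.98  2.31 -0.34  0.56  2.69]
12 0 0.112 0.45 [-0.37 -0.1   1.13  2.39 -0.3   0.44  2.69]

3 0 0.0 0.0 [ 0.14 -0.04  0.48  2.   -0.21  1.18  2.45]
12 0 0.0 0.0 [ 1.5   0.35 -0.7   2.03 -0.32  0.75  2.9 ]
4 0 0.0 0.0 [ 1.95  0.65 -1.13  2.15 -0.09  0.5   2.91]
2 0 0.0 0.0 [ 2.09  0.89 -1.2   2.2   0.1   0.38  2.91]
[0.385, -0.221, 0.193, 14, -37] -> [-0.071 -0.186  0.119] [-0.048   0.0082 -0.0494]
```

Emit:
jog_arm(plan=[{"x": -0.07, "y": -0.186, "z": 0.12, "wx": -0.048, "wy": 0.008, "wz": -0.049}, {"x": -0.07, "y": -0.186, "z": 0.12, "wx": -0.048, "wy": 0.008, "wz": -0.049}, {"x": -0.07, "y": -0.186, "z": 0.12, "wx": -0.048, "wy": 0.008, "wz": -0.049}])

```text
t: 11.67
eef_pos: [0.3553, -0.2481, 0.324]
tool_rot: [0.067, -0.094, 0.99, 0.081]
contact_force: [-0.2, -1.4, -1.9]
gripper_width: 0.223
```

```bash
python3 - <<'E'
from rr import *
np.set_printoptions(suppress=True)
q=st()['q'].copy()
B=[[.445,-.32,.07,17,-20],[.445,-.32,.03,17,-8],[.445,-.32,.003,17,0]]
runr(q.copy(),B)
print();runr(q.copy(),[[.445,-.32,.07,18,-30]]+B[1:])
cmd(B[0]);cmd([.445,-.32,.07,18,-30])
E
```

```text
t 11.67 q [ 0.13 -0.03  0.49  2.   -0.21  1.18  2.46] p [ 0.3553 -0.2481  0.324 ] F [-0.2 -1.4 -1.9] w 0.223
12 0 0.0 0.0 [ 1.49  0.35 -0.69  2.03 -0.33  0.75  2.9 ]
4 0 0.0 0.0 [ 1.95  0.65 -1.12  2.15 -0.1   0.5   2.91]
2 0 0.0 0.0 [ 2.09  0.89 -1.2   2.2   0.09  0.38  2.92]

6 0 0.0 0.0 [ 0.61  0.31  0.24  1.95 -0.49  0.96  2.95]
10 4 0.0 0.0 [ 1.94  0.64 -1.1   2.15 -0.14  0.5   2.95]
2 4 0.0 0.0 [ 2.08  0.88 -1.18  2.2   0.05  0.37  2.95]
[0.445, -0.32, 0.07, 17, -20] -> [ 0.085 -0.624  0.599] [ 0.0067 -0.0911 -0.0279]
[0.445, -0.32, 0.07, 18, -30] -> [-0.026 -0.647  0.563] [-0.0076 -0.0375 -0.0216]
```

Emit:
jog_arm(plan=[{"x": 0.085, "y": -0.624, "z": 0.6, "wx": 0.007, "wy": -0.091, "wz": -0.028}, {"x": 0.085, "y": -0.624, "z": 0.6, "wx": 0.007, "wy": -0.091, "wz": -0.028}, {"x": 0.085, "y": -0.624, "z": 0.6, "wx": 0.007, "wy": -0.091, "wz": -0.028}, {"x": 0.085, "y": -0.624, "z": 0.6, "wx": 0.007, "wy": -0.091, "wz": -0.028}, {"x": 0.085, "y": -0.624, "z": 0.6, "wx": 0.007, "wy": -0.091, "wz": -0.028}, {"x": 0.085, "y": -0.624, "z": 0.6, "wx": 0.007, "wy": -0.091, "wz": -0.028}, {"x": 0.085, "y": -0.624, "z": 0.6, "wx": 0.007, "wy": -0.091, "wz": -0.028}, {"x": 0.085, "y": -0.624, "z": 0.6, "wx": 0.007, "wy": -0.091, "wz": -0.028}, {"x": 0.085, "y": -0.624, "z": 0.6, "wx": 0.007, "wy": -0.091, "wz": -0.028}, {"x": 0.085, "y": -0.624, "z": 0.6, "wx": 0.007, "wy": -0.091, "wz": -0.028}, {"x": 0.085, "y": -0.624, "z": 0.6, "wx": 0.007, "wy": -0.091, "wz": -0.028}, {"x": 0.085, "y": -0.624, "z": 0.6, "wx": 0.007, "wy": -0.091, "wz": -0.028}])

```text
t: 12.67
eef_pos: [0.3758, -0.3545, 0.1841]
tool_rot: [0.213, -0.121, 0.966, 0.08]
contact_force: [0.2, 0.6, -2.0]
gripper_width: 0.222
```

```bash
python3 - <<'E'
from rr import *
from grasp import show
np.set_printoptions(suppress=True)
show();q=monitor.get_obs()['q'].copy()
B=[[.445,-.32,.03,17,-8],[.445,-.32,.003,17,0]]
runr(q.copy(),B);cmd(B[0]);cmd(B[1])
E
```

```text
t 12.67 q [ 1.43  0.34 -0.61  2.04 -0.38  0.75  2.95] p [ 0.3758 -0.3545  0.1841] F [ 0.2  0.6 -2. ] w 0.222
scoop [ 0.4435 -0.3232  0.0682] yaw 17.7 pitch -19.0 roll 6.2
disp [-0.1156  0.1216  0.0682] box [-0.1786 -0.094   0.0682]
4 0 0.0 0.0 [ 1.95  0.65 -1.12  2.15 -0.11  0.5   2.92]
2 0 0.0 0.0 [ 2.08  0.88 -1.19  2.2   0.08  0.37  2.93]
[0.445, -0.32, 0.03, 17, -8] -> [0.206 0.014 0.207] [ 0.0132 -0.063  -0.0159]
[0.445, -0.32, 0.003, 17, 0] -> [0.35  0.011 0.363] [ 0.0222 -0.1056 -0.025 ]
```

Emit:
jog_arm(plan=[{"x": 0.206, "y": 0.014, "z": 0.207, "wx": 0.0132, "wy": -0.063, "wz": -0.016}, {"x": 0.206, "y": 0.014, "z": 0.207, "wx": 0.0132, "wy": -0.063, "wz": -0.016}, {"x": 0.206, "y": 0.014, "z": 0.207, "wx": 0.0132, "wy": -0.063, "wz": -0.016}, {"x": 0.206, "y": 0.014, "z": 0.207, "wx": 0.0132, "wy": -0.063, "wz": -0.016}, {"x": 0.206, "y": 0.014, "z": 0.207, "wx": 0.0132, "wy": -0.063, "wz": -0.016}, {"x": 0.35, "y": 0.011, "z": 0.363, "wx": 0.022, "wy": -0.1056, "wz": -0.025}, {"x": 0.35, "y": 0.011, "z": 0.363, "wx": 0.022, "wy": -0.1056, "wz": -0.025}, {"x": 0.35, "y": 0.011, "z": 0.363, "wx": 0.022, "wy": -0.1056, "wz": -0.025}, {"x": 0.35, "y": 0.011, "z": 0.363, "wx": 0.022, "wy": -0.1056, "wz": -0.025}, {"x": 0.35, "y": 0.011, "z": 0.363, "wx": 0.022, "wy": -0.1056, "wz": -0.025}])

```text
t: 13.5
eef_pos: [0.343, -0.3512, 0.0891]
tool_rot: [0.375, -0.138, 0.915, 0.058]
contact_force: [0.9, -0.3, -0.7]
gripper_width: 0.22
```

```bash
python3 - <<'E'
from rr import *
from grasp import show
show();p=np.array([0,0,0])
cmd([.445,-.32,.001,17,0])
E
```

```text
t 13.5 q [ 2.07  0.87 -1.18  2.21  0.05  0.36  2.94] p [ 0.343  -0.3512  0.0891] F [ 0.9 -0.3 -0.7] w 0.22
scoop [ 0.4455 -0.3194  0.0027] yaw 17.2 pitch -0.2 roll 0.1
disp [-0.1137  0.1255  0.0027] box [-0.1748 -0.0918  0.0027]
[0.445, -0.32, 0.001, 17, 0] -> [ 0.011 -0.     0.004] [ 0.001  -0.001   0.0003]
```

Emit:
jog_arm(plan=[{"x": 0.01, "y": 0, "z": 0.009, "wx": 0.001, "wy": -0.001, "wz": 0}, {"x": 0.01, "y": 0, "z": 0.009, "wx": 0.001, "wy": -0.001, "wz": 0}])

```text
t: 13.67
eef_pos: [0.3435, -0.3511, 0.0868]
tool_rot: [0.375, -0.139, 0.915, 0.056]
contact_force: [0.2, -0.4, -1.5]
gripper_width: 0.22
```

Emit:
jog_arm(plan=[{"x": 0, "y": 0, "z": 0, "wx": 0, "wy": 0, "wz": 0}, {"x": 0, "y": 0, "z": 0, "wx": 0, "wy": 0, "wz": 0}, {"x": 0, "y": 0, "z": 0, "wx": 0, "wy": 0, "wz": 0}, {"x": 0, "y": 0, "z": 0, "wx": 0, "wy": 0, "wz": 0}, {"x": 0, "y": 0, "z": 0, "wx": 0, "wy": 0, "wz": 0}, {"x": 0, "y": 0, "z": 0, "wx": 0, "wy": 0, "wz": 0}, {"x": 0, "y": 0, "z": -0.2, "wx": 0, "wy": 0, "wz": 0}, {"x": 0, "y": 0, "z": -0.4, "wx": 0, "wy": 0, "wz": 0}, {"x": 0, "y": 0, "z": -0.4, "wx": 0, "wy": 0, "wz": 0}], hand=1)

```text
t: 14.42
eef_pos: [0.286, -0.3729, 0.1462]
tool_rot: [0.375, -0.135, 0.916, 0.053]
contact_force: [0.2, -0.7, 0.8]
gripper_width: 1.003
```

```bash
python3 - <<'E'
from rr import *
np.set_printoptions(suppress=True)
o=st()
for n in('side','top'):
    shot(n,'r%s.png'%n)
    for t in ('scoop','scoop_grip','scoop_nose'): print(n,t,[(x['location'],round(x['confidence'],2)) for x in finder.place_of(n,t)[:1]])
S=[.4455,-.3194,0];Rs=yp(17.2,0)
X=np.array([S,S+Rs.apply([-.119,0,.099]),S+Rs.apply([.052,0,0])]);print(proj('side',X).round(1).tolist(),proj('top',X).round(1).tolist())
P,M=tool_of(S,Rs,28,.012,-1);tz=M.apply([0,0,1])
q=o['q'].copy()
def mv(q,P,M,N=30):
    for n in range(N):
        q=step(q,P,M);p,T=fk(q,k,sg)
        if np.linalg.norm(P-p)<.002 and (M*T.inv()).magnitude()<.01: break
    print(n+1,round(float(np.linalg.norm(P-p)),3),round(float((M*T.inv()).magnitude()),3),q.round(2));return q
q1=mv(q,P-.09*tz,M);mv(q1,P,M)
print(rel(P-.09*tz,M))
o=rel(P-.09*tz,M)[1];print(np.linalg.norm(o)*180)
E
```

```text
t 14.42 q [ 2.29  0.83 -1.33  2.18  0.07  0.56  2.94] p [ 0.286  -0.3729  0.1462] F [ 0.2 -0.7  0.8] w 1.003
side scoop [([305.5, 267.7], 0.81)]
side scoop_grip [([263.1, 272.8], 0.64)]
side scoop_nose [([320.6, 260.4], 0.91)]
top scoop [([373.3, 224.0], 0.55)]
top scoop_grip [([386.6, 258.5], 0.72)]
top scoop_nose [([366.4, 210.9], 0.61)]
[[307.1, 267.5], [266.2, 270.7], [323.3, 260.8]] [[368.7, 222.7], [385.4, 259.9], [363.7, 206.7]]
26 0.0 0.0 [ 1.57  0.27 -0.54  2.16 -0.54  0.71  0.19]
3 0.0 0.0 [ 1.47  0.44 -0.56  2.2  -0.54  0.47  0.18]
(array([-0.098, -0.005, -0.093]), array([-0.144 ,  0.0006, -0.9888]))
179.86150872268362
```

```bash
cat > ov.py <<'E'
from fit import *
SW=[((-.04,-.045,0),(.052,-.045,0)),((-.04,.045,0),(.052,.045,0)),((.052,-.045,0),(.052,.045,0)),((-.04,-.045,.034),(-.04,.045,.034)),((-.04,-.045,.034),(.02,-.045,.034)),((-.04,.045,.034),(.02,.045,.034)),((-.065,0,.045),(-.138,0,.118))]
def ov(fs,p,Rs,out,c,k=5):
    A=[]
    for n,f,cr in zip(('side','top'),fs,c):
        a=cv2.imread(f)[cr[1]:cr[3],cr[0]:cr[2]];a=cv2.resize(a,None,fx=k,fy=k,interpolation=2)
        for u,v in SW:
            q=((proj(n,np.array(p)+Rs.apply([u,v]))+.5-np.array(cr[:2]))*k).astype(int)
            cv2.line(a,tuple(map(int,q[0])),tuple(map(int,q[1])),(0,255,0),1)
        A.append(a)
    cv2.imwrite(out,np.hstack(A))
E
python3 - <<'E'
from ov import *
ov(['pics/rside.png','pics/rtop.png'],[.4455,-.3194,0],yp(17.2,0),'pics/ov2.png',[(255,220,335,300),(340,190,420,270)])
E
```

```text
(no output)
```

View pics/ov2.png

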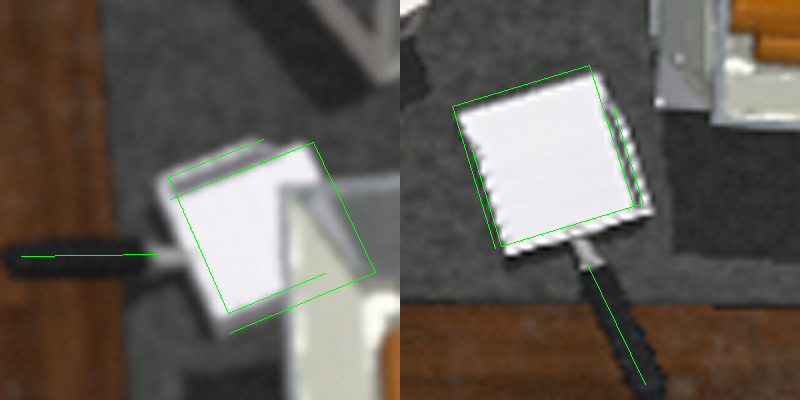

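Emit:
jog_arm(plan=[{"x": -0.07, "y": 0, "z": -0.08, "wx": 0, "wy": 0, "wz": -0.45}, {"x": -0.07, "y": 0, "z": -0.08, "wx": 0, "wy": 0, "wz": -0.45}, {"x": -0.07, "y": 0, "z": -0.08, "wx": 0, "wy": 0, "wz": -0.45}, {"x": -0.07, "y": 0, "z": -0.08, "wx": 0, "wy": 0, "wz": -0.45}, {"x": -0.07, "y": 0, "z": -0.08, "wx": 0, "wy": 0, "wz": -0.45}, {"x": -0.07, "y": 0, "z": -0.08, "wx": 0, "wy": 0, "wz": -0.45}, {"x": -0.07, "y": 0, "z": -0.08, "wx": 0, "wy": 0, "wz": -0.45}, {"x": -0.07, "y": 0, "z": -0.08, "wx": 0, "wy": 0, "wz": -0.45}, {"x": -0.07, "y": 0, "z": -0.08, "wx": 0, "wy": 0, "wz": -0.45}, {"x": -0.07, "y": 0, "z": -0.08, "wx": 0, "wy": 0, "wz": -0.45}, {"x": -0.07, "y": 0, "z": -0.08, "wx": 0, "wy": 0, "wz": -0.45}, {"x": -0.07, "y": 0, "z": -0.08, "wx": 0, "wy": 0, "wz": -0.45}])

```text
t: 15.82
eef_pos: [0.3477, -0.3129, 0.0915]
tool_rot: [0.291, -0.641, 0.669, -0.237]
contact_force: [0.2, -0.6, -1.0]
gripper_width: 1.003
```

```bash
cat > rg.py <<'E'
from rr import *
np.set_printoptions(suppress=True)
o=st()
S=[.4402,-.3219,0];Rs=yp(17.2,0)
P,M=tool_of(S,Rs,28,.012,-1);tz=M.apply([0,0,1])
def mv(q,P,M,N=30):
    for n in range(N):
        q=step(q,P,M);p,T=fk(q,k,sg)
        if np.linalg.norm(P-p)<.002 and (M*T.inv()).magnitude()<.01: break
    print(n+1,round(float(np.linalg.norm(P-p)),3),round(float((M*T.inv()).magnitude()),3),q.round(2));return q
if __name__=='__main__':
    q1=mv(o['q'].copy(),P-.09*tz,M);mv(q1,P,M)
    print(rel(P-.09*tz,M),rel(P,M))
E
python3 rg.py
```

```text
t 15.82 q [ 2.15  0.99 -1.41  2.39  1.29  0.28  2.96] p [ 0.3477 -0.3129  0.0915] F [ 0.2 -0.6 -1. ] w 1.003
30 0.074 0.49 [ 1.94  0.53 -1.07  2.43  3.01  0.21  2.96]
30 0.033 0.361 [ 1.73  0.6  -0.91  2.43  3.01  0.21  2.96]
(array([ 0.25 , -0.07 , -0.512]), array([-0.0459, -0.1042, -0.5913])) (array([ 0.221,  0.063, -0.083]), array([-0.0459, -0.1042, -0.5913]))
```

```bash
cat > s1.py <<'E'
from rg import *
def relsim(q,r,N):
    p,T=fk(q,k,sg);return mv(q,p+T.apply(np.array(r[:3])*.2),T*R.from_rotvec(np.array(r[3:])*np.pi),N)
if __name__=='__main__':
    for a,b in (([0,0,-.35,0,0,.45],[0,0,0,0,0,.6]),([.1,0,-.5,0,0,.5],[0,0,0,0,0,.6]),([0,0,-.5,0,0,0],[0,0,0,0,0,.9])):
        q=relsim(o['q'].copy(),a,12);q=relsim(q,b,12);q=relsim(q,[0,0,0,0,0,.1],2);q=mv(q,P-.09*tz,M);mv(q,P,M);print()
E
python3 s1.py
```

```text
t 15.82 q [ 2.15  0.99 -1.41  2.39  1.29  0.28  2.96] p [ 0.3477 -0.3129  0.0915] F [ 0.2 -0.6 -1. ] w 1.003
11 0.0 0.008 [ 2.32  0.71 -1.39  2.38 -0.02  0.26  2.82]
12 0.0 0.385 [ 2.21  0.55 -1.2   2.39 -0.71  0.31  2.  ]
2 0.0 0.064 [ 2.17  0.52 -1.15  2.39 -0.81  0.33  1.84]
11 0.0 0.0 [ 1.58  0.27 -0.53  2.16 -0.54  0.71  0.2 ]
3 0.0 0.0 [ 1.48  0.44 -0.56  2.2  -0.54  0.48  0.19]

12 0.0 0.024 [ 2.39  0.66 -1.38  2.34 -0.19  0.37  2.87]
12 0.0 0.385 [ 2.21  0.45 -1.1   2.34 -0.79  0.46  1.95]
2 0.0 0.064 [ 2.17  0.42 -1.04  2.34 -0.86  0.49  1.76]
10 0.0 0.0 [ 1.57  0.27 -0.52  2.16 -0.54  0.72  0.2 ]
3 0.0 0.0 [ 1.48  0.44 -0.55  2.2  -0.55  0.48  0.2 ]

12 0.085 0.074 [ 2.19  0.92 -1.4   2.39  1.27  0.28  2.96]
12 0.0 1.329 [ 2.15  0.83 -1.32  2.38  1.    0.18  1.71]
2 0.0 0.064 [ 2.15  0.82 -1.31  2.38  0.97  0.18  1.49]
25 0.0 0.0 [ 1.69  0.3  -0.67  2.15 -0.47  0.7   0.14]
3 0.0 0.0 [ 1.57  0.46 -0.66  2.19 -0.44  0.46  0.09]
```

Emit:
jog_arm(plan=[{"x": 0.1, "y": 0, "z": -0.5, "wx": 0, "wy": 0, "wz": 0.5}, {"x": 0.1, "y": 0, "z": -0.5, "wx": 0, "wy": 0, "wz": 0.5}, {"x": 0.1, "y": 0, "z": -0.5, "wx": 0, "wy": 0, "wz": 0.5}, {"x": 0.1, "y": 0, "z": -0.5, "wx": 0, "wy": 0, "wz": 0.5}, {"x": 0.1, "y": 0, "z": -0.5, "wx": 0, "wy": 0, "wz": 0.5}, {"x": 0.1, "y": 0, "z": -0.5, "wx": 0, "wy": 0, "wz": 0.5}, {"x": 0.1, "y": 0, "z": -0.5, "wx": 0, "wy": 0, "wz": 0.5}, {"x": 0.1, "y": 0, "z": -0.5, "wx": 0, "wy": 0, "wz": 0.5}, {"x": 0.1, "y": 0, "z": -0.5, "wx": 0, "wy": 0, "wz": 0.5}, {"x": 0.1, "y": 0, "z": -0.5, "wx": 0, "wy": 0, "wz": 0.5}, {"x": 0.1, "y": 0, "z": -0.5, "wx": 0, "wy": 0, "wz": 0.5}, {"x": 0.1, "y": 0, "z": -0.5, "wx": 0, "wy": 0, "wz": 0.5}])

```text
t: 16.82
eef_pos: [0.2787, -0.3378, 0.1623]
tool_rot: [0.372, 0.004, 0.928, 0.03]
contact_force: [-0.8, -0.7, -0.3]
gripper_width: 1.0
```

Emit:
jog_arm(plan=[{"x": 0, "y": 0, "z": 0, "wx": 0, "wy": 0, "wz": 0.6}, {"x": 0, "y": 0, "z": 0, "wx": 0, "wy": 0, "wz": 0.6}, {"x": 0, "y": 0, "z": 0, "wx": 0, "wy": 0, "wz": 0.6}, {"x": 0, "y": 0, "z": 0, "wx": 0, "wy": 0, "wz": 0.6}, {"x": 0, "y": 0, "z": 0, "wx": 0, "wy": 0, "wz": 0.6}, {"x": 0, "y": 0, "z": 0, "wx": 0, "wy": 0, "wz": 0.6}, {"x": 0, "y": 0, "z": 0, "wx": 0, "wy": 0, "wz": 0.6}, {"x": 0, "y": 0, "z": 0, "wx": 0, "wy": 0, "wz": 0.6}, {"x": 0, "y": 0, "z": 0, "wx": 0, "wy": 0, "wz": 0.6}, {"x": 0, "y": 0, "z": 0, "wx": 0, "wy": 0, "wz": 0.6}, {"x": 0, "y": 0, "z": 0, "wx": 0, "wy": 0, "wz": 0.6}, {"x": 0, "y": 0, "z": 0, "wx": 0, "wy": 0, "wz": 0.6}])

```text
t: 17.82
eef_pos: [0.2793, -0.337, 0.1621]
tool_rot: [0.251, 0.635, 0.676, 0.276]
contact_force: [0.4, 0.3, -0.4]
gripper_width: 0.999
```

```bash
python3 rg.py
```

```text
t 17.82 q [ 2.22  0.45 -1.12  2.35 -0.79  0.46  1.96] p [ 0.2793 -0.337   0.1621] F [ 0.4  0.3 -0.4] w 0.999
12 0.0 0.0 [ 1.56  0.27 -0.51  2.16 -0.54  0.72  0.21]
3 0.0 0.0 [ 1.47  0.44 -0.54  2.2  -0.56  0.48  0.2 ]
(array([-0.164,  0.048, -0.014]), array([ 0.0983, -0.0361,  0.4332])) (array([-0.12 , -0.079,  0.415]), array([ 0.0983, -0.0361,  0.4332]))
```

Matches the simulation. Next is the pre-grasp above the handle.

Emit:
jog_arm(plan=[{"x": -0.164, "y": 0.048, "z": -0.014, "wx": 0.0983, "wy": -0.0361, "wz": 0.4332}, {"x": -0.164, "y": 0.048, "z": -0.014, "wx": 0.0983, "wy": -0.0361, "wz": 0.4332}, {"x": -0.164, "y": 0.048, "z": -0.014, "wx": 0.0983, "wy": -0.0361, "wz": 0.4332}, {"x": -0.164, "y": 0.048, "z": -0.014, "wx": 0.0983, "wy": -0.0361, "wz": 0.4332}, {"x": -0.164, "y": 0.048, "z": -0.014, "wx": 0.0983, "wy": -0.0361, "wz": 0.4332}, {"x": -0.164, "y": 0.048, "z": -0.014, "wx": 0.0983, "wy": -0.0361, "wz": 0.4332}, {"x": -0.164, "y": 0.048, "z": -0.014, "wx": 0.0983, "wy": -0.0361, "wz": 0.4332}, {"x": -0.164, "y": 0.048, "z": -0.014, "wx": 0.0983, "wy": -0.0361, "wz": 0.4332}, {"x": -0.164, "y": 0.048, "z": -0.014, "wx": 0.0983, "wy": -0.0361, "wz": 0.4332}, {"x": -0.164, "y": 0.048, "z": -0.014, "wx": 0.0983, "wy": -0.0361, "wz": 0.4332}, {"x": -0.164, "y": 0.048, "z": -0.014, "wx": 0.0983, "wy": -0.0361, "wz": 0.4332}, {"x": -0.164, "y": 0.048, "z": -0.014, "wx": 0.0983, "wy": -0.0361, "wz": 0.4332}])

```text
t: 18.82
eef_pos: [0.2879, -0.3691, 0.1705]
tool_rot: [-0.037, 0.96, 0.144, 0.239]
contact_force: [0.1, 0.1, 0.2]
gripper_width: 1.001
```

```bash
python3 rg.py; python3 - <<'E'
from ov import *
shot('side','q1s.png');shot('top','q1t.png')
ov(['pics/q1s.png','pics/q1t.png'],[.4402,-.3219,0],yp(17.2,0),'pics/ov3.png',[(255,220,335,300),(340,190,420,270)])
E
```

```text
t 18.82 q [ 1.55  0.27 -0.51  2.16 -0.55  0.71  0.2 ] p [ 0.2879 -0.3691  0.1705] F [0.1 0.1 0.2] w 1.001
1 0.0 0.0 [ 1.55  0.27 -0.51  2.16 -0.55  0.72  0.21]
3 0.0 0.0 [ 1.47  0.43 -0.54  2.2  -0.56  0.48  0.21]
(array([-0.007, -0.   , -0.003]), array([-0.0006,  0.0002, -0.001 ])) (array([-0.007,  0.   ,  0.447]), array([-0.0006,  0.0002, -0.001 ]))
```

View pics/ov3.png

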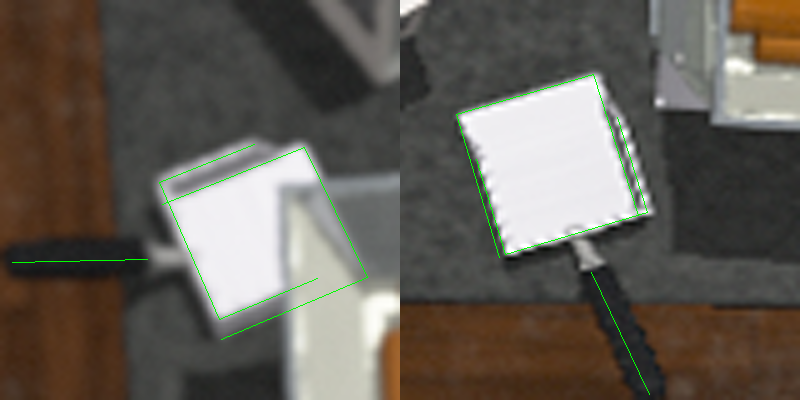

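Emit:
jog_arm(plan=[{"x": -0.007, "y": 0, "z": 0.15, "wx": 0, "wy": 0, "wz": 0}, {"x": -0.007, "y": 0, "z": 0.3, "wx": 0, "wy": 0, "wz": 0}, {"x": -0.007, "y": 0, "z": 0.4, "wx": 0, "wy": 0, "wz": 0}, {"x": -0.007, "y": 0, "z": 0.447, "wx": 0, "wy": 0, "wz": 0}, {"x": -0.007, "y": 0, "z": 0.447, "wx": 0, "wy": 0, "wz": 0}])

```text
t: 19.33
eef_pos: [0.3269, -0.3545, 0.0892]
tool_rot: [-0.039, 0.959, 0.148, 0.239]
contact_force: [0.1, 0.3, 0.3]
gripper_width: 1.0
```

Emit:
jog_arm(plan=[{"x": 0, "y": 0, "z": 0, "wx": 0, "wy": 0, "wz": 0}, {"x": 0, "y": 0, "z": 0, "wx": 0, "wy": 0, "wz": 0}, {"x": 0, "y": 0, "z": 0, "wx": 0, "wy": 0, "wz": 0}, {"x": 0, "y": 0, "z": 0, "wx": 0, "wy": 0, "wz": 0}, {"x": 0, "y": 0, "z": 0, "wx": 0, "wy": 0, "wz": 0}, {"x": 0, "y": 0, "z": 0, "wx": 0, "wy": 0, "wz": 0}, {"x": 0, "y": 0, "z": 0, "wx": 0, "wy": 0, "wz": 0}, {"x": 0, "y": 0, "z": 0, "wx": 0, "wy": 0, "wz": 0}, {"x": 0, "y": 0, "z": 0, "wx": 0, "wy": 0, "wz": 0}], hand=-1, grip_force=110)

```text
t: 20.08
eef_pos: [0.3268, -0.3553, 0.0898]
tool_rot: [-0.038, 0.959, 0.147, 0.239]
contact_force: [-4.0, 0.4, 5.8]
gripper_width: 0.213
```

```bash
cat > save2.py <<'E'
from fit import *
import json
o=monitor.get_obs(); R0=rq(o['tool_rot']); ty=-R0.apply([0,1,0]); yaw=np.arctan2(-ty[0],ty[1]); print('yaw',np.degrees(yaw))
Rs=R.from_euler('z',yaw);y=Rs.apply([0,1,0]);p=np.array([.4402,-.3219,0]);p=p+y*((o['eef_pos']-p)@y);p[2]=0;print(p)
json.dump(dict(p=R0.inv().apply(p-o['eef_pos']).tolist(),q=(R0.inv()*Rs).as_quat().tolist()),open('grasp.json','w'))
E
python3 save2.py; python3 - <<'E'
from rr import *
from grasp import show,YD
np.set_printoptions(suppress=True)
show();q=monitor.get_obs()['q'].copy()
D=lambda x,z,pt,dy=.0005:[*wor(DISP,[x,dy,z]),YD,pt]
ws=[[.40,-.33,.04,12,0],D(-.15,.03,0),D(-.13,.006,0),D(-.06,.006,0),D(0,.006,0),D(.008,.005,0),D(-.01,.008,3),D(-.03,.01,8),D(-.14,.03,8)]
runr(q,ws);cmd(ws[0])
E
```

```text
yaw 17.512393691193644
[ 0.4395253  -0.31976175  0.        ]
t 20.08 q [ 1.47  0.44 -0.54  2.21 -0.57  0.48  0.22] p [ 0.3268 -0.3553  0.0898] F [-4.   0.4  5.8] w 0.213
scoop [ 0.4395 -0.3198  0.    ] yaw 17.5 pitch -0.0 roll 0.0
disp [-0.1197  0.1249  0.    ] box [-0.1801 -0.089   0.    ]
2 0 0.0 0.0 [ 1.56  0.31 -0.54  2.25 -0.61  0.56  0.21]
2 2 0.001 0.0 [ 1.52  0.38 -0.45  2.17 -0.62  0.47  0.04]
1 3 0.0 0.0 [ 1.49  0.43 -0.46  2.16 -0.62  0.41  0.04]
2 5 0.0 0.0 [ 1.31  0.46 -0.41  2.09 -0.6   0.38 -0.11]
2 7 0.0 0.0 [ 1.17  0.5  -0.36  2.02 -0.56  0.37 -0.23]
1 8 0.0 0.0 [ 1.15  0.5  -0.35  2.01 -0.56  0.36 -0.24]
2 10 0.0 0.0 [ 1.31  0.52 -0.47  2.06 -0.63  0.32 -0.1 ]
2 12 0.0 0.0 [ 1.56  0.59 -0.68  2.11 -0.72  0.25  0.1 ]
3 15 0.0 0.0 [ 1.83  0.51 -0.73  2.19 -0.7   0.38  0.24]
[0.4, -0.33, 0.04, 12, 0] -> [-0.084 -0.068 -0.271] [-0.0144  0.0001  0.027 ]
```

Emit:
jog_arm(plan=[{"x": -0.04, "y": -0.02, "z": -0.14, "wx": 0, "wy": 0, "wz": 0.01}, {"x": -0.084, "y": -0.068, "z": -0.271, "wx": -0.0144, "wy": 0, "wz": 0.027}, {"x": -0.084, "y": -0.068, "z": -0.271, "wx": -0.0144, "wy": 0, "wz": 0.027}])

```text
t: 20.33
eef_pos: [0.281, -0.3546, 0.131]
tool_rot: [-0.025, 0.965, 0.099, 0.24]
contact_force: [-0.6, 0.9, -3.0]
gripper_width: 0.215
```

```bash
cat > dd.py <<'E'
from rr import *
from grasp import show,YD,YB
np.set_printoptions(suppress=True)
D=lambda x,z,pt,dy=.0005:[*wor(DISP,[x,dy,z]).round(4),round(YD,2),pt]
B=lambda x,z,pt,dy=0:[*wor(BOX,[x,dy,z]).round(4),round(YB,2),pt]
E
python3 - <<'E'
from dd import *
show()
cmd(D(-.155,.03,0));cmd(D(-.145,.012,0))
for n in('side','top'):
    shot(n,'l2%s.png'%n)
E
```

```text
t 20.33 q [ 1.57  0.3  -0.54  2.26 -0.62  0.55  0.21] p [ 0.281  -0.3546  0.131 ] F [-0.6  0.9 -3. ] w 0.215
scoop [ 0.3965 -0.3309  0.0409] yaw 11.7 pitch -0.1 roll -0.1
disp [-0.1622  0.1121  0.0409] box [-0.2227 -0.0763  0.0409]
[np.float64(0.3996), np.float64(-0.4428), np.float64(0.03), np.float64(-2.12), 0] -> [-0.099  0.411  0.011] [-0.0354  0.0009  0.0679]
[np.float64(0.4096), np.float64(-0.4431), np.float64(0.012), np.float64(-2.12), 0] -> [-0.098  0.422  0.113] [-0.0354  0.0009  0.0679]
```

Emit:
jog_arm(plan=[{"x": -0.05, "y": 0.2, "z": 0, "wx": -0.018, "wy": 0, "wz": 0.034}, {"x": -0.099, "y": 0.411, "z": 0.011, "wx": -0.0354, "wy": 0.001, "wz": 0.068}, {"x": -0.099, "y": 0.411, "z": 0.011, "wx": -0.0354, "wy": 0.001, "wz": 0.068}, {"x": -0.098, "y": 0.422, "z": 0.113, "wx": -0.0354, "wy": 0.001, "wz": 0.068}, {"x": -0.098, "y": 0.422, "z": 0.113, "wx": -0.0354, "wy": 0.001, "wz": 0.068}])

```text
t: 20.85
eef_pos: [0.2958, -0.4372, 0.0983]
tool_rot: [0.0, 0.97, -0.015, 0.243]
contact_force: [0.8, 0.9, -2.1]
gripper_width: 0.218
```

```bash
python3 - <<'E'
from dd import *
from ov import ov
show()
shot('side','d1s.png');shot('top','d1t.png')
from grasp import now
p,r=now();ov(['pics/d1s.png','pics/d1t.png'],p,r,'pics/ov4.png',[(250,250,350,330),(375,180,475,260)],4)
for x,z in((-.12,.007),(-.06,.006),(0,.006),(.006,.005)): cmd(D(x,z,0))
E
```

```text
t 20.85 q [ 1.51  0.43 -0.46  2.17 -0.64  0.42  0.07] p [ 0.2958 -0.4372  0.0983] F [ 0.8  0.9 -2.1] w 0.218
scoop [ 0.4141 -0.4402  0.0087] yaw -1.7 pitch 0.1 roll 0.3
disp [-0.1407  0.0036  0.0087] box [-0.2642 -0.1789  0.0087]
[np.float64(0.4346), np.float64(-0.4441), np.float64(0.007), np.float64(-2.12), 0] -> [0.088 0.01  0.064] [-0.0023 -0.0004  0.0014]
[np.float64(0.4946), np.float64(-0.4463), np.float64(0.006), np.float64(-2.12), 0] -> [0.351 0.012 0.21 ] [-0.0023 -0.0004  0.0014]
[np.float64(0.5545), np.float64(-0.4485), np.float64(0.006), np.float64(-2.12), 0] -> [0.615 0.014 0.351] [-0.0023 -0.0004  0.0014]
[np.float64(0.5605), np.float64(-0.4487), np.float64(0.005), np.float64(-2.12), 0] -> [0.639 0.014 0.37 ] [-0.0023 -0.0004  0.0014]
```

View pics/ov4.png

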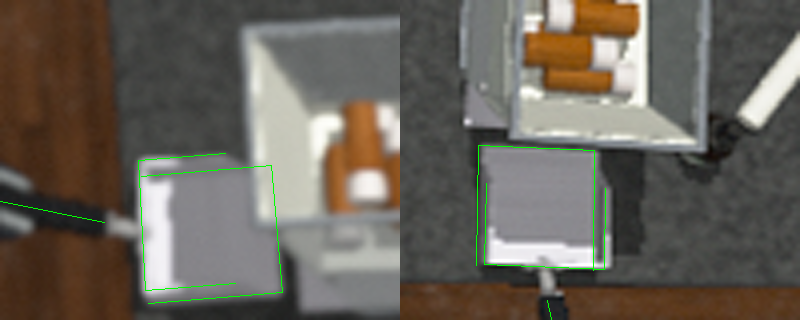

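```bash
python3 - <<'E'
from dd import *
for x,z in((-.12,.010),(-.085,.009),(-.08,.0034)): cmd(D(x,z,-1,.002))
E
```

```text
[np.float64(0.4347), np.float64(-0.4426), np.float64(0.01), np.float64(-2.12), -1] -> [0.107 0.002 0.046] [-0.0025 -0.0059  0.0014]
[np.float64(0.4696), np.float64(-0.4439), np.float64(0.009), np.float64(-2.12), -1] -> [0.259 0.003 0.132] [-0.0025 -0.0059  0.0014]
[np.float64(0.4746), np.float64(-0.444), np.float64(0.0034), np.float64(-2.12), -1] -> [0.268 0.003 0.169] [-0.0025 -0.0059  0.0014]
```

Emit:
jog_arm(plan=[{"x": 0.05, "y": 0.002, "z": 0.02, "wx": -0.0025, "wy": -0.006, "wz": 0.0014}, {"x": 0.107, "y": 0.002, "z": 0.046, "wx": -0.0025, "wy": -0.006, "wz": 0.0014}, {"x": 0.18, "y": 0.003, "z": 0.088, "wx": -0.0025, "wy": -0.006, "wz": 0.0014}, {"x": 0.259, "y": 0.003, "z": 0.132, "wx": -0.0025, "wy": -0.006, "wz": 0.0014}, {"x": 0.259, "y": 0.003, "z": 0.132, "wx": -0.0025, "wy": -0.006, "wz": 0.0014}, {"x": 0.264, "y": 0.003, "z": 0.15, "wx": -0.0025, "wy": -0.006, "wz": 0.0014}, {"x": 0.268, "y": 0.003, "z": 0.169, "wx": -0.0025, "wy": -0.006, "wz": 0.0014}, {"x": 0.268, "y": 0.003, "z": 0.169, "wx": -0.0025, "wy": -0.006, "wz": 0.0014}])

```text
t: 21.62
eef_pos: [0.358, -0.4396, 0.0951]
tool_rot: [0.004, 0.972, -0.018, 0.234]
contact_force: [1.1, 0.8, 0.6]
gripper_width: 0.217
```

```bash
python3 - <<'E'
from dd import *
show();cmd(D(-.08,.0034,-1,.002));cmd(D(-.08,.002,-1,.002));cmd(D(-.02,.003,-1,.002));cmd(D(.008,.003,-1,.002))
E
```

```text
t 21.62 q [ 1.33  0.45 -0.41  2.12 -0.59  0.38 -0.1 ] p [ 0.358  -0.4396  0.0951] F [1.1 0.8 0.6] w 0.217
scoop [ 0.4745 -0.4441  0.0033] yaw -2.1 pitch -1.0 roll -0.0
disp [-0.0801  0.002   0.0033] box [-0.2145 -0.2135  0.0033]
[np.float64(0.4746), np.float64(-0.444), np.float64(0.0034), np.float64(-2.12), -1] -> [ 0.001 -0.    -0.   ] [ 0.      0.     -0.0002]
[np.float64(0.4746), np.float64(-0.444), np.float64(0.002), np.float64(-2.12), -1] -> [-0.003 -0.     0.006] [ 0.      0.     -0.0002]
[np.float64(0.5346), np.float64(-0.4463), np.float64(0.003), np.float64(-2.12), -1] -> [0.267 0.    0.138] [ 0.      0.     -0.0002]
[np.float64(0.5626), np.float64(-0.4473), np.float64(0.003), np.float64(-2.12), -1] -> [ 0.392 -0.     0.201] [ 0.      0.     -0.0002]
```

Emit:
jog_arm(plan=[{"x": 0.027, "y": 0, "z": 0.016, "wx": 0, "wy": 0, "wz": 0}, {"x": 0.055, "y": 0, "z": 0.03, "wx": 0, "wy": 0, "wz": 0}, {"x": 0.083, "y": 0, "z": 0.045, "wx": 0, "wy": 0, "wz": 0}, {"x": 0.11, "y": 0, "z": 0.059, "wx": 0, "wy": 0, "wz": 0}, {"x": 0.138, "y": 0, "z": 0.073, "wx": 0, "wy": 0, "wz": 0}, {"x": 0.166, "y": 0, "z": 0.087, "wx": 0, "wy": 0, "wz": 0}, {"x": 0.194, "y": 0, "z": 0.102, "wx": 0, "wy": 0, "wz": 0}, {"x": 0.222, "y": 0, "z": 0.116, "wx": 0, "wy": 0, "wz": 0}, {"x": 0.25, "y": 0, "z": 0.13, "wx": 0, "wy": 0, "wz": 0}, {"x": 0.277, "y": 0, "z": 0.144, "wx": 0, "wy": 0, "wz": 0}, {"x": 0.305, "y": 0, "z": 0.159, "wx": 0, "wy": 0, "wz": 0}, {"x": 0.333, "y": 0, "z": 0.173, "wx": 0, "wy": 0, "wz": 0}])

```text
t: 22.62
eef_pos: [0.4336, -0.4425, 0.0946]
tool_rot: [0.004, 0.972, -0.018, 0.234]
contact_force: [-3.1, -0.6, 4.8]
gripper_width: 0.219
```

```bash
python3 - <<'E'
from dd import *
show();cmd(D(.0,.003,-1,.002));cmd(D(.008,.003,-1,.002))
E
```

```text
t 22.62 q [ 1.14  0.49 -0.34  2.04 -0.55  0.37 -0.25] p [ 0.4336 -0.4425  0.0946] F [-3.1 -0.6  4.8] w 0.219
scoop [ 0.5501 -0.4469  0.0028] yaw -2.1 pitch -1.0 roll -0.0
disp [-0.0044  0.0019  0.0028] box [-0.1513 -0.2551  0.0028]
[np.float64(0.5546), np.float64(-0.447), np.float64(0.003), np.float64(-2.12), -1] -> [ 0.02  -0.     0.009] [ 0.0001  0.     -0.0001]
[np.float64(0.5626), np.float64(-0.4473), np.float64(0.003), np.float64(-2.12), -1] -> [ 0.056 -0.     0.027] [ 0.0001  0.     -0.0001]
```

Emit:
jog_arm(plan=[{"x": 0.01, "y": 0, "z": 0.005, "wx": 0, "wy": 0, "wz": 0}, {"x": 0.02, "y": 0, "z": 0.01, "wx": 0, "wy": 0, "wz": 0}, {"x": 0.03, "y": 0, "z": 0.015, "wx": 0, "wy": 0, "wz": 0}, {"x": 0.04, "y": 0, "z": 0.02, "wx": 0, "wy": 0, "wz": 0}, {"x": 0.05, "y": 0, "z": 0.025, "wx": 0, "wy": 0, "wz": 0}, {"x": 0.056, "y": 0, "z": 0.028, "wx": 0, "wy": 0, "wz": 0}])

```text
t: 23.12
eef_pos: [0.4463, -0.4431, 0.0947]
tool_rot: [0.004, 0.972, -0.018, 0.234]
contact_force: [-2.4, -0.9, 3.9]
gripper_width: 0.217
```

```bash
python3 - <<'E'
from dd import *
show();cmd(D(.012,.003,-1,.002))
for x,z,pt in ((.005,.005,2),(-.005,.008,4),(-.02,.012,8),(-.06,.013,8)): cmd(D(x,z,pt,.002))
from grasp import now
q=monitor.get_obs()['q'].copy();runr(q,[D(.008,.0035,2.5,.002),D(-.01,.0055,4,.002),D(-.03,.01,9,.002),D(-.08,.012,9,.002),D(-.15,.02,9,.002)])
shot('side','in_s.png',(310,280,400,330),8)
E
```

```text
t 23.12 q [ 1.11  0.5  -0.32  2.02 -0.55  0.37 -0.27] p [ 0.4463 -0.4431  0.0947] F [-2.4 -0.9  3.9] w 0.217
scoop [ 0.5628 -0.4476  0.0029] yaw -2.2 pitch -1.0 roll -0.0
disp [0.0082 0.0018 0.0029] box [-0.1408 -0.2621  0.0029]
[np.float64(0.5666), np.float64(-0.4474), np.float64(0.003), np.float64(-2.12), -1] -> [ 0.017 -0.001  0.008] [ 0.0001  0.     -0.0002]
[np.float64(0.5596), np.float64(-0.4472), np.float64(0.005), np.float64(-2.12), 2] -> [-0.044  0.     0.001] [0.0007 0.0167 0.0001]
[np.float64(0.5496), np.float64(-0.4468), np.float64(0.008), np.float64(-2.12), 4] -> [-0.105  0.001 -0.023] [0.0011 0.0278 0.0002]
[np.float64(0.5346), np.float64(-0.4463), np.float64(0.012), np.float64(-2.12), 8] -> [-0.206  0.002 -0.048] [0.0018 0.05   0.0006]
[np.float64(0.4946), np.float64(-0.4448), np.float64(0.013), np.float64(-2.12), 8] -> [-0.382  0.002 -0.143] [0.0018 0.05   0.0006]
1 1 0.0 0.0 [ 1.25  0.53 -0.44  2.04 -0.62  0.32 -0.15]
1 2 0.0 0.0 [ 1.35  0.54 -0.52  2.07 -0.65  0.3  -0.07]
2 4 0.0 0.0 [ 1.61  0.61 -0.72  2.12 -0.72  0.24  0.12]
2 6 0.0 0.0 [ 1.73  0.6  -0.75  2.16 -0.71  0.27  0.19]
2 8 0.0 0.0 [ 1.9   0.56 -0.77  2.2  -0.69  0.36  0.27]
```

View pics/in_s.png

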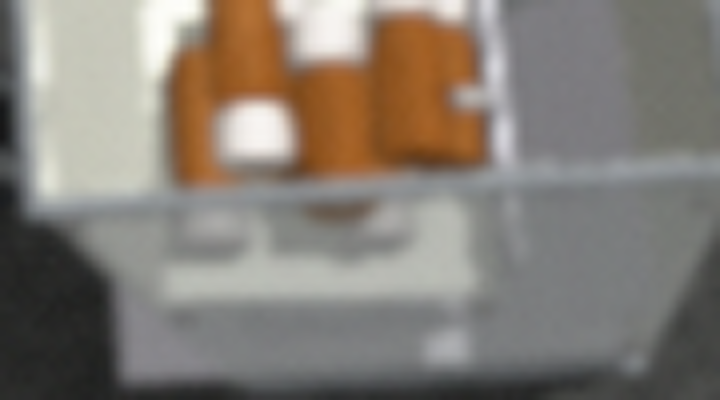

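Emit:
jog_arm(plan=[{"x": 0.009, "y": 0, "z": 0.005, "wx": 0, "wy": 0, "wz": 0}, {"x": 0.018, "y": 0, "z": 0.009, "wx": 0, "wy": 0, "wz": 0}, {"x": 0.026, "y": 0, "z": 0.013, "wx": 0, "wy": 0, "wz": 0}])

```text
t: 23.42
eef_pos: [0.4478, -0.4433, 0.0936]
tool_rot: [0.003, 0.973, -0.02, 0.231]
contact_force: [-26.4, 5.1, 19.2]
gripper_width: 0.221
```

```bash
python3 - <<'E'
from dd import *
show()
for x,z,pt in ((.012,.0042,2),(.004,.005,3.5),(-.006,.006,5),(-.02,.009,9),(-.04,.012,10)): cmd(D(x,z,pt,.002))
E
```

```text
t 23.42 q [ 1.1   0.5  -0.31  2.02 -0.54  0.37 -0.28] p [ 0.4478 -0.4433  0.0936] F [-26.4   5.1  19.2] w 0.221
scoop [ 0.5638 -0.4478  0.0012] yaw -2.3 pitch -1.3 roll 0.1
disp [0.0093 0.0015 0.0012] box [-0.14   -0.2629  0.0012]
[np.float64(0.5666), np.float64(-0.4474), np.float64(0.0042), np.float64(-2.12), 2] -> [-0.019 -0.001  0.012] [ 0.0004  0.0183 -0.0009]
[np.float64(0.5586), np.float64(-0.4471), np.float64(0.005), np.float64(-2.12), 3.5] -> [-0.07 -0.   -0.  ] [ 0.0007  0.0266 -0.0007]
[np.float64(0.5486), np.float64(-0.4468), np.float64(0.006), np.float64(-2.12), 5] -> [-0.129  0.001 -0.018] [ 0.001   0.0349 -0.0006]
[np.float64(0.5346), np.float64(-0.4463), np.float64(0.009), np.float64(-2.12), 9] -> [-0.228  0.002 -0.034] [ 0.0018  0.0571 -0.0003]
[np.float64(0.5146), np.float64(-0.4455), np.float64(0.012), np.float64(-2.12), 10] -> [-0.321  0.002 -0.085] [ 0.002   0.0627 -0.0002]
```

```bash
python3 - <<'E'
from dd import *
for x,z,pt in ((.008,.0036,.7),(.004,.0045,2),(0,.005,2.5),(-.004,.0056,3.3),(-.009,.0068,5),(-.014,.0082,7),(-.02,.0099,9),(-.022,.011,10)): cmd(D(x,z,pt,.002))
E
```

```text
[np.float64(0.5626), np.float64(-0.4473), np.float64(0.0036), np.float64(-2.12), 0.7] -> [-0.023 -0.001 -0.002] [ 0.0001  0.011  -0.001 ]
[np.float64(0.5586), np.float64(-0.4471), np.float64(0.0045), np.float64(-2.12), 2] -> [-0.054 -0.001 -0.008] [ 0.0004  0.0183 -0.0009]
[np.float64(0.5546), np.float64(-0.447), np.float64(0.005), np.float64(-2.12), 2.5] -> [-0.076 -0.    -0.016] [ 0.0005  0.021  -0.0008]
[np.float64(0.5506), np.float64(-0.4469), np.float64(0.0056), np.float64(-2.12), 3.3] -> [-0.102  0.    -0.022] [ 0.0007  0.0255 -0.0007]
[np.float64(0.5456), np.float64(-0.4467), np.float64(0.0068), np.float64(-2.12), 5] -> [-0.141  0.001 -0.028] [ 0.001   0.0349 -0.0006]
[np.float64(0.5406), np.float64(-0.4465), np.float64(0.0082), np.float64(-2.12), 7] -> [-0.182  0.001 -0.032] [ 0.0014  0.046  -0.0004]
[np.float64(0.5346), np.float64(-0.4463), np.float64(0.0099), np.float64(-2.12), 9] -> [-0.226  0.002 -0.038] [ 0.0018  0.0571 -0.0003]
[np.float64(0.5326), np.float64(-0.4462), np.float64(0.011), np.float64(-2.12), 10] -> [-0.243  0.002 -0.04 ] [ 0.002   0.0627 -0.0002]
```

Emit:
jog_arm(plan=[{"x": -0.023, "y": -0.001, "z": -0.002, "wx": 0, "wy": 0.011, "wz": -0.001}, {"x": -0.054, "y": -0.001, "z": -0.008, "wx": 0, "wy": 0.018, "wz": -0.001}, {"x": -0.076, "y": 0, "z": -0.016, "wx": 0, "wy": 0.021, "wz": -0.001}, {"x": -0.102, "y": 0, "z": -0.022, "wx": 0.001, "wy": 0.0255, "wz": -0.001}, {"x": -0.141, "y": 0.001, "z": -0.028, "wx": 0.001, "wy": 0.035, "wz": 0}, {"x": -0.182, "y": 0.001, "z": -0.032, "wx": 0.001, "wy": 0.046, "wz": 0}, {"x": -0.226, "y": 0.002, "z": -0.038, "wx": 0.002, "wy": 0.057, "wz": 0}, {"x": -0.243, "y": 0.002, "z": -0.04, "wx": 0.002, "wy": 0.0627, "wz": 0}, {"x": -0.243, "y": 0.002, "z": -0.04, "wx": 0.002, "wy": 0.0627, "wz": 0}, {"x": -0.243, "y": 0.002, "z": -0.04, "wx": 0.002, "wy": 0.0627, "wz": 0}, {"x": -0.243, "y": 0.002, "z": -0.04, "wx": 0.002, "wy": 0.0627, "wz": 0}, {"x": -0.243, "y": 0.002, "z": -0.04, "wx": 0.002, "wy": 0.0627, "wz": 0}])

```text
t: 24.42
eef_pos: [0.4007, -0.4418, 0.0789]
tool_rot: [0.002, 0.945, -0.019, 0.326]
contact_force: [-5.1, 0.3, 6.7]
gripper_width: 0.218
```

```bash
python3 - <<'E'
from dd import *
show()
ws=[D(-.06,.013,10,.002),D(-.10,.014,10,.002),D(-.15,.02,10,.002)]
runr(monitor.get_obs()['q'].copy(),ws)
for w in ws: cmd(w)
E
```

```text
t 24.42 q [ 1.62  0.63 -0.76  2.13 -0.74  0.2   0.14] p [ 0.4007 -0.4418  0.0789] F [-5.1  0.3  6.7] w 0.218
scoop [ 0.5326 -0.4462  0.011 ] yaw -2.2 pitch 10.0 roll 0.4
disp [-0.022   0.0019  0.011 ] box [-0.166  -0.2454  0.011 ]
1 1 0.0 0.0 [ 1.72  0.62 -0.77  2.15 -0.72  0.25  0.19]
1 2 0.0 0.0 [ 1.82  0.61 -0.79  2.18 -0.71  0.28  0.24]
2 4 0.0 0.0 [ 1.94  0.58 -0.8   2.21 -0.68  0.35  0.29]
[np.float64(0.4946), np.float64(-0.4448), np.float64(0.013), np.float64(-2.12), 10] -> [-0.144 -0.    -0.125] [-0.      0.0001 -0.0002]
[np.float64(0.4546), np.float64(-0.4433), np.float64(0.014), np.float64(-2.12), 10] -> [-0.298 -0.    -0.252] [-0.      0.0001 -0.0002]
[np.float64(0.4047), np.float64(-0.4415), np.float64(0.02), np.float64(-2.12), 10] -> [-0.476 -0.001 -0.429] [-0.      0.0001 -0.0002]
```

Emit:
jog_arm(plan=[{"x": 0.005, "y": 0, "z": -0.02, "wx": 0, "wy": 0, "wz": 0}, {"x": -0.015, "y": 0, "z": -0.05, "wx": 0, "wy": 0, "wz": 0}, {"x": -0.045, "y": 0, "z": -0.08, "wx": 0, "wy": 0, "wz": 0}, {"x": -0.085, "y": 0, "z": -0.115, "wx": 0, "wy": 0, "wz": 0}, {"x": -0.126, "y": 0, "z": -0.149, "wx": 0, "wy": 0, "wz": 0}, {"x": -0.17, "y": 0, "z": -0.185, "wx": 0, "wy": 0, "wz": 0}, {"x": -0.215, "y": 0, "z": -0.223, "wx": 0, "wy": 0, "wz": 0}, {"x": -0.26, "y": 0, "z": -0.26, "wx": 0, "wy": 0, "wz": 0}, {"x": -0.31, "y": 0, "z": -0.3, "wx": 0, "wy": 0, "wz": 0}, {"x": -0.36, "y": 0, "z": -0.34, "wx": 0, "wy": 0, "wz": 0}, {"x": -0.42, "y": 0, "z": -0.385, "wx": 0, "wy": 0, "wz": 0}, {"x": -0.46, "y": 0, "z": -0.42, "wx": 0, "wy": 0, "wz": 0}])

```text
t: 25.42
eef_pos: [0.2742, -0.437, 0.0877]
tool_rot: [0.002, 0.946, -0.02, 0.325]
contact_force: [-0.3, -0.2, -2.8]
gripper_width: 0.216
```

```bash
python3 - <<'E'
from dd import *
from ov import ov
from grasp import now
show()
shot('side','e1s.png');shot('top','e1t.png')
p,r=now();ov(['pics/e1s.png','pics/e1t.png'],p,r,'pics/ov5.png',[(250,250,350,330),(375,180,475,260)],4)
E
```

```text
t 25.42 q [ 1.93  0.58 -0.81  2.22 -0.7   0.33  0.29] p [ 0.2742 -0.437   0.0877] F [-0.3 -0.2 -2.8] w 0.216
scoop [ 0.406  -0.4415  0.0196] yaw -2.3 pitch 9.9 roll 0.5
disp [-0.1487  0.002   0.0196] box [-0.2718 -0.1758  0.0196]
```

View pics/ov5.png

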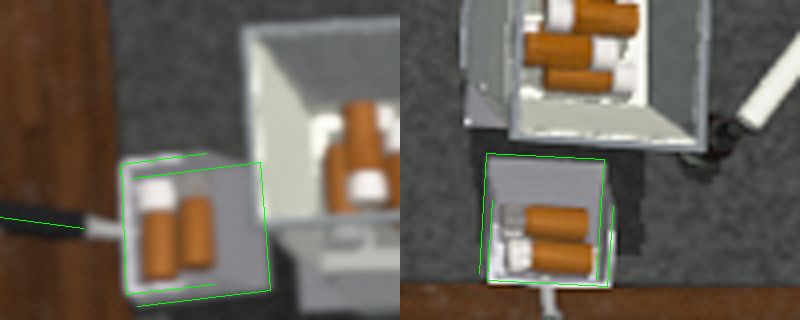

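```bash
cat > seg.py <<'E'
from dd import *
def seg(w1,n,ease=True):
    """n rows from present commanded pose to scoop waypoint w1, eased; prints rows & simulated q"""
    o=monitor.get_obs();P,M=toolW(w1);p=o['eef_pos'];T=rq(o['tool_rot']);rv=(T.inv()*M).as_rotvec();q=o['q'].copy();H=0
    for i in range(1,n+1):
        s=i/n;s=s*s*(3-2*s) if ease else s
        a=p+(P-p)*s;b=T*R.from_rotvec(rv*s);q=step(q,a,b);H+=hit(q)
        print((T.inv().apply(a-p)/.2).round(3),(rv*s/np.pi).round(4))
    for _ in range(2): q=step(q,P,M)
    pp,TT=fk(q,k,sg);print('end',q.round(2),'err',np.linalg.norm(pp-P).round(4),(TT.inv()*M).magnitude().round(3),'hits',H);return q
E
python3 - <<'E'
from seg import *
ws=[D(-.155,.06,9,.002),[.40,-.36,.09,10,9],B(-.13,.074,8)]
runr(monitor.get_obs()['q'].copy(),ws+[B(-.10,.074,6),B(-.06,.072,4),B(-.045,.07,0),B(-.045,.07,-15),B(-.045,.068,-30)])
print(ws);seg(D(-.155,.07,9,.002),5)
E
```

```text
2 2 0.0 0.0 [ 1.92  0.47 -0.77  2.19 -0.68  0.46  0.23]
2 4 0.0 0.0 [ 1.97  0.38 -0.85  2.22 -0.64  0.59  0.33]
3 4 0.0 0.0 [ 1.83  0.38 -0.94  2.27 -0.55  0.59  0.4 ]
1 5 0.0 0.0 [ 1.72  0.36 -0.92  2.26 -0.54  0.57  0.28]
2 7 0.0 0.0 [ 1.57  0.34 -0.89  2.24 -0.5   0.54  0.13]
1 8 0.001 0.004 [ 1.43  0.32 -0.82  2.2  -0.42  0.58 -0.03]
3 11 0.0 0.0 [ 1.11  0.33 -0.64  2.   -0.13  0.85 -0.48]
3 14 0.0 0.0 [ 0.9   0.44 -0.57  1.79  0.04  1.15 -0.76]
[[np.float64(0.3997), np.float64(-0.4413), np.float64(0.06), np.float64(-2.12), 9], [0.4, -0.36, 0.09, 10, 9], [np.float64(0.4364), np.float64(-0.2177), np.float64(0.074), np.float64(31.16), 8]]
[ 0.015 -0.001 -0.023] [ 0.     -0.0005 -0.0001]
[ 0.05  -0.002 -0.078] [ 0.0001 -0.0017 -0.0005]
[ 0.092 -0.003 -0.144] [ 0.0002 -0.0032 -0.0009]
[ 0.127 -0.005 -0.199] [ 0.0003 -0.0044 -0.0013]
[ 0.141 -0.005 -0.222] [ 0.0003 -0.0049 -0.0014]Traceback (most recent call last):
  File "<stdin>", line 4, in <module>
  File "seg.py", line 10, in seg
    pp,TT=fk(q,k,sg);print('end',q.round(2),'err',np.linalg.norm(pp-P).round(4),(TT.inv()*M).magnitude().round(3),'hits',H);return q
                                                                                ^^^^^^^^^^^^^^^^^^^^^^^^^^^^^^
AttributeError: 'float' object has no attribute 'round'
```

Emit:
jog_arm(plan=[{"x": 0.015, "y": -0.001, "z": -0.023, "wx": 0, "wy": -0.0005, "wz": 0}, {"x": 0.05, "y": -0.002, "z": -0.078, "wx": 0, "wy": -0.0017, "wz": 0}, {"x": 0.092, "y": -0.003, "z": -0.144, "wx": 0, "wy": -0.003, "wz": -0.001}, {"x": 0.127, "y": -0.005, "z": -0.199, "wx": 0, "wy": -0.0044, "wz": -0.001}, {"x": 0.141, "y": -0.005, "z": -0.222, "wx": 0, "wy": -0.005, "wz": -0.0014}, {"x": 0.141, "y": -0.005, "z": -0.222, "wx": 0, "wy": -0.005, "wz": -0.0014}])

```text
t: 26.02
eef_pos: [0.2699, -0.4374, 0.1416]
tool_rot: [0.004, 0.948, -0.017, 0.317]
contact_force: [-0.3, 0.3, -2.3]
gripper_width: 0.22
```

```bash
sed -i "s/(TT.inv()\*M).magnitude().round(3)/round(float((TT.inv()*M).magnitude()),3)/" seg.py; python3 - <<'E'
from seg import *
show();seg(B(-.135,.076,9),12)
E
```

```text
t 26.02 q [ 1.93  0.44 -0.78  2.19 -0.69  0.47  0.22] p [ 0.2699 -0.4374  0.1416] F [-0.3  0.3 -2.3] w 0.22
scoop [ 0.4005 -0.442   0.0714] yaw -2.1 pitch 9.0 roll 0.1
disp [-0.1541  0.0013  0.0714] box [-0.2767 -0.1734  0.0714]
[ 0.004 -0.016  0.002] [ 0.0017  0.     -0.0032]
[ 0.014 -0.058  0.008] [ 0.0065  0.     -0.012 ]
[ 0.03  -0.123  0.016] [ 0.0137  0.     -0.0253]
[ 0.049 -0.204  0.026] [ 0.0227  0.     -0.0421]
[ 0.072 -0.296  0.038] [ 0.033  0.    -0.061]
[ 0.095 -0.394  0.051] [ 0.0438  0.0001 -0.0811]
[ 0.119 -0.492  0.064] [ 0.0547  0.0001 -0.1012]
[ 0.141 -0.584  0.076] [ 0.0649  0.0001 -0.1201]
[ 0.161 -0.665  0.086] [ 0.074   0.0001 -0.1369]
[ 0.177 -0.73   0.095] [ 0.0812  0.0001 -0.1502]
[ 0.187 -0.773  0.1  ] [ 0.0859  0.0001 -0.159 ]
[ 0.191 -0.788  0.102] [ 0.0877  0.0001 -0.1622]
end [ 1.87  0.39 -0.95  2.28 -0.56  0.59  0.43] err 0.0 0.0 hits 5
```

Emit:
jog_arm(plan=[{"x": 0.004, "y": -0.016, "z": 0.002, "wx": 0.002, "wy": 0, "wz": -0.003}, {"x": 0.014, "y": -0.058, "z": 0.008, "wx": 0.0065, "wy": 0, "wz": -0.012}, {"x": 0.03, "y": -0.123, "z": 0.016, "wx": 0.0137, "wy": 0, "wz": -0.0253}, {"x": 0.049, "y": -0.204, "z": 0.026, "wx": 0.0227, "wy": 0, "wz": -0.042}, {"x": 0.072, "y": -0.296, "z": 0.038, "wx": 0.033, "wy": 0, "wz": -0.061}, {"x": 0.095, "y": -0.394, "z": 0.051, "wx": 0.0438, "wy": 0, "wz": -0.081}, {"x": 0.119, "y": -0.492, "z": 0.064, "wx": 0.0547, "wy": 0, "wz": -0.101}, {"x": 0.141, "y": -0.584, "z": 0.076, "wx": 0.065, "wy": 0, "wz": -0.12}, {"x": 0.161, "y": -0.665, "z": 0.086, "wx": 0.074, "wy": 0, "wz": -0.137}, {"x": 0.177, "y": -0.73, "z": 0.095, "wx": 0.081, "wy": 0, "wz": -0.15}, {"x": 0.187, "y": -0.773, "z": 0.1, "wx": 0.086, "wy": 0, "wz": -0.159}, {"x": 0.191, "y": -0.788, "z": 0.102, "wx": 0.0877, "wy": 0, "wz": -0.1622}])

```text
t: 27.02
eef_pos: [0.3187, -0.28, 0.149]
tool_rot: [-0.046, 0.913, 0.267, 0.305]
contact_force: [0.9, -0.0, -1.9]
gripper_width: 0.217
```

```bash
python3 - <<'E'
from seg import *
from ov import *
import ov as O
from grasp import now
show()
shot('side','f1s.png');shot('top','f1t.png')
p,r=now()
# add box wire in scoop frame
Bx=[(-.058,-.059,.058),(-.058,.059,.058),(-.058,.059,.131),(-.058,-.059,.131)];c=[(x,y,.14) for x,y in((-.06,-.066),(-.06,.066),(.06,.066),(.06,-.066))]
L=[(Bx[i],Bx[(i+1)%4]) for i in range(4)]+[(c[i],c[(i+1)%4]) for i in range(4)]
for u,v in L: O.SW.append(tuple(map(tuple,r.inv().apply(wor(BOX,np.array([u,v]))-p))))
ov(['pics/f1s.png','pics/f1t.png'],p,r,'pics/ov6.png',[(275,160,375,260),(285,140,385,240)],4)
E
```

```text
t 27.02 q [ 1.87  0.39 -0.96  2.28 -0.57  0.58  0.43] p [ 0.3187 -0.28    0.149 ] F [ 0.9 -0.  -1.9] w 0.217
scoop [ 0.4324 -0.2184  0.0761] yaw 31.7 pitch 7.7 roll -4.7
disp [-0.1306  0.226   0.0761] box [-0.1338  0.0015  0.0761]
```

View pics/ov6.png

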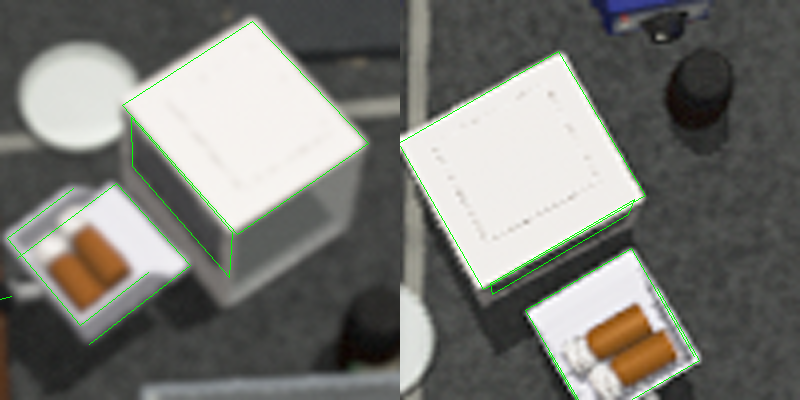

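```bash
python3 - <<'E'
from seg import *
show();seg(B(-.134,.074,8),3)
seg(B(-.043,.072,6),12)
E
```

```text
t 27.12 q [ 1.87  0.39 -0.96  2.28 -0.57  0.58  0.43] p [ 0.3185 -0.2814  0.1489] F [ 0.8 -0.2 -2.3] w 0.217
scoop [ 0.4323 -0.2202  0.076 ] yaw 31.5 pitch 7.7 roll -4.7
disp [-0.1306  0.2241  0.076 ] box [-0.1348 -0.0001  0.076 ]
[0.002 0.001 0.002] [ 0.0006 -0.0012  0.0004]
[0.005 0.002 0.004] [ 0.0018 -0.0034  0.0012]
[0.007 0.002 0.006] [ 0.0025 -0.0046  0.0016]
end [ 1.84  0.38 -0.94  2.27 -0.55  0.59  0.4 ] err 0.0 0.0 hits 0
[0.008 0.    0.005] [ 0.0001 -0.0003  0.0001]
[0.029 0.001 0.02 ] [ 0.0006 -0.001   0.0003]
[0.061 0.001 0.042] [ 0.0012 -0.0022  0.0007]
[0.101 0.002 0.07 ] [ 0.002  -0.0037  0.0011]
[0.147 0.003 0.102] [ 0.0028 -0.0053  0.0016]
[0.195 0.004 0.136] [ 0.0038 -0.007   0.0022]
[0.244 0.005 0.169] [ 0.0047 -0.0088  0.0027]
[0.29  0.006 0.201] [ 0.0056 -0.0104  0.0032]
[0.33  0.007 0.229] [ 0.0064 -0.0119  0.0036]
[0.362 0.007 0.251] [ 0.007  -0.0131  0.004 ]
[0.383 0.008 0.266] [ 0.0074 -0.0138  0.0042]
[0.391 0.008 0.271] [ 0.0075 -0.0141  0.0043]
end [ 1.58  0.37 -0.92  2.26 -0.54  0.48  0.17] err 0.0 0.0 hits 10
```

```bash
sed -i "s/from_euler('zy'/from_euler('ZY'/" fit.py; python3 - <<'E'
from seg import *
ws=[B(-.134,.074,8),B(-.08,.073,8),B(-.043,.072,6),B(-.043,.071,-5),B(-.043,.07,-18),B(-.043,.068,-30),B(-.06,.07,-15),B(-.14,.074,0)]
runr(monitor.get_obs()['q'].copy(),ws)
seg(ws[0],3);seg(ws[2],12)
E
```

```text
1 0 0.0 0.0 [ 1.8   0.42 -0.88  2.22 -0.51  0.67  0.34]
2 2 0.0 0.0 [ 1.69  0.43 -0.91  2.23 -0.53  0.58  0.26]
1 3 0.0 0.0 [ 1.56  0.4  -0.89  2.22 -0.52  0.54  0.14]
2 5 0.0 0.0 [ 1.29  0.27 -0.74  2.16 -0.31  0.62 -0.21]
3 8 0.0 0.0 [ 0.99  0.24 -0.63  2.06 -0.    0.78 -0.65]
2 10 0.0 0.0 [ 0.78  0.29 -0.59  1.94  0.22  0.99 -0.95]
3 13 0.0 0.0 [ 1.08  0.22 -0.64  2.1  -0.09  0.74 -0.51]
4 16 0.0 0.0 [ 1.56  0.27 -0.7   2.21 -0.49  0.71  0.22]
[-0.002  0.008  0.003] [0.0057 0.0005 0.0036]
[-0.005  0.023  0.01 ] [0.0162 0.0013 0.0103]
[-0.007  0.031  0.013] [0.0219 0.0018 0.0139]
end [ 1.8   0.42 -0.89  2.22 -0.5   0.67  0.34] err 0.0 0.0 hits 0
[0.007 0.001 0.005] [ 0.0004 -0.0002  0.0003]
[0.028 0.002 0.02 ] [ 0.0016 -0.0007  0.001 ]
[0.059 0.005 0.043] [ 0.0035 -0.0015  0.0021]
[0.098 0.008 0.072] [ 0.0057 -0.0024  0.0035]
[0.143 0.011 0.104] [ 0.0083 -0.0035  0.0051]
[0.19  0.015 0.138] [ 0.011  -0.0046  0.0068]
[0.237 0.019 0.172] [ 0.0138 -0.0058  0.0085]
[0.281 0.022 0.205] [ 0.0164 -0.0069  0.0101]
[0.321 0.025 0.233] [ 0.0186 -0.0078  0.0115]
[0.352 0.028 0.256] [ 0.0204 -0.0086  0.0126]
[0.372 0.03  0.271] [ 0.0216 -0.0091  0.0133]
[0.38  0.03  0.276] [ 0.0221 -0.0093  0.0136]
end [ 1.56  0.4  -0.89  2.22 -0.52  0.54  0.14] err 0.0 0.0 hits 10
```

First level the roll in front of the box, then insert.

Emit:
jog_arm(plan=[{"x": -0.002, "y": 0.008, "z": 0.003, "wx": 0.006, "wy": 0.0005, "wz": 0.0036}, {"x": -0.005, "y": 0.023, "z": 0.01, "wx": 0.016, "wy": 0.0013, "wz": 0.01}, {"x": -0.007, "y": 0.031, "z": 0.013, "wx": 0.022, "wy": 0.002, "wz": 0.014}, {"x": -0.007, "y": 0.031, "z": 0.013, "wx": 0.022, "wy": 0.002, "wz": 0.014}, {"x": -0.007, "y": 0.031, "z": 0.013, "wx": 0.022, "wy": 0.002, "wz": 0.014}])

```text
t: 27.53
eef_pos: [0.3222, -0.2873, 0.1464]
tool_rot: [-0.084, 0.916, 0.255, 0.298]
contact_force: [-1.2, 0.2, -2.0]
gripper_width: 0.214
```

```bash
python3 - <<'E'
from seg import *
show();seg(B(-.043,.072,6),12)
E
```

```text
t 27.53 q [ 1.8   0.42 -0.89  2.23 -0.51  0.66  0.34] p [ 0.3222 -0.2873  0.1464] F [-1.2  0.2 -2. ] w 0.214
scoop [ 0.4331 -0.2203  0.0741] yaw 31.1 pitch 8.0 roll -0.0
disp [-0.1298  0.224   0.0741] box [-0.1341 -0.0006  0.0741]
[ 0.008 -0.     0.005] [ 0.     -0.0002 -0.    ]
[ 0.029 -0.     0.02 ] [ 0.     -0.0008 -0.    ]
[ 0.06  -0.     0.042] [ 0.     -0.0018 -0.    ]
[ 0.1   -0.001  0.069] [ 0.     -0.0029 -0.    ]
[ 0.145 -0.001  0.1  ] [ 0.0001 -0.0043 -0.    ]
[ 0.193 -0.001  0.133] [ 0.0001 -0.0057 -0.    ]
[ 0.241 -0.002  0.166] [ 0.0001 -0.0071 -0.    ]
[ 0.286 -0.002  0.197] [ 0.0001 -0.0084 -0.0001]
[ 0.326 -0.002  0.225] [ 0.0001 -0.0096 -0.0001]
[ 0.358 -0.002  0.246] [ 0.0001 -0.0105 -0.0001]
[ 0.379 -0.002  0.261] [ 0.0001 -0.0112 -0.0001]
[ 0.386 -0.002  0.266] [ 0.0001 -0.0114 -0.0001]
end [ 1.56  0.4  -0.9   2.22 -0.52  0.54  0.14] err 0.0 0.0 hits 10
```

Emit:
jog_arm(plan=[{"x": 0.008, "y": 0, "z": 0.005, "wx": 0, "wy": 0, "wz": 0}, {"x": 0.029, "y": 0, "z": 0.02, "wx": 0, "wy": -0.001, "wz": 0}, {"x": 0.06, "y": 0, "z": 0.042, "wx": 0, "wy": -0.002, "wz": 0}, {"x": 0.1, "y": -0.001, "z": 0.069, "wx": 0, "wy": -0.003, "wz": 0}, {"x": 0.145, "y": -0.001, "z": 0.1, "wx": 0, "wy": -0.004, "wz": 0}, {"x": 0.193, "y": -0.001, "z": 0.133, "wx": 0, "wy": -0.0057, "wz": 0}, {"x": 0.241, "y": -0.002, "z": 0.166, "wx": 0, "wy": -0.007, "wz": 0}, {"x": 0.286, "y": -0.002, "z": 0.197, "wx": 0, "wy": -0.0084, "wz": 0}, {"x": 0.326, "y": -0.002, "z": 0.225, "wx": 0, "wy": -0.0096, "wz": 0}, {"x": 0.358, "y": -0.002, "z": 0.246, "wx": 0, "wy": -0.0105, "wz": 0}, {"x": 0.379, "y": -0.002, "z": 0.261, "wx": 0, "wy": -0.011, "wz": 0}, {"x": 0.386, "y": -0.002, "z": 0.266, "wx": 0, "wy": -0.0114, "wz": 0}])

```text
t: 28.53
eef_pos: [0.4028, -0.2374, 0.1489]
tool_rot: [-0.08, 0.921, 0.257, 0.282]
contact_force: [-1.6, -0.2, -3.1]
gripper_width: 0.214
```

```bash
python3 - <<'E'
from seg import *
show()
ws=[B(-.043,.071,0),B(-.043,.07,-10),B(-.043,.069,-20),B(-.043,.068,-30)]
runr(monitor.get_obs()['q'].copy(),ws)
for w in ws: cmd(w)
E
```

```text
t 28.53 q [ 1.56  0.4  -0.9   2.23 -0.52  0.53  0.14] p [ 0.4028 -0.2374  0.1489] F [-1.6 -0.2 -3.1] w 0.214
scoop [ 0.5113 -0.1716  0.072 ] yaw 31.2 pitch 6.0 roll -0.0
disp [-0.0534  0.2756  0.072 ] box [-0.042   0.0007  0.072 ]
1 1 0.001 0.006 [ 1.42  0.32 -0.81  2.19 -0.43  0.58 -0.03]
2 3 0.0 0.0 [ 1.16  0.24 -0.69  2.13 -0.19  0.67 -0.39]
2 5 0.0 0.0 [ 0.95  0.24 -0.62  2.04  0.04  0.81 -0.71]
2 7 0.0 0.0 [ 0.77  0.29 -0.59  1.94  0.22  0.99 -0.95]
[np.float64(0.5108), np.float64(-0.1727), np.float64(0.071), np.float64(31.16), 0] -> [ 0.065  0.003 -0.027] [-0.0002 -0.0332  0.0004]
[np.float64(0.5108), np.float64(-0.1727), np.float64(0.07), np.float64(31.16), -10] -> [ 0.188  0.003 -0.054] [-0.0002 -0.0888  0.0006]
[np.float64(0.5108), np.float64(-0.1727), np.float64(0.069), np.float64(31.16), -20] -> [ 0.314  0.003 -0.058] [-0.0002 -0.1444  0.0007]
[np.float64(0.5108), np.float64(-0.1727), np.float64(0.068), np.float64(31.16), -30] -> [ 0.44   0.003 -0.04 ] [-0.0003 -0.1999  0.0008]
```

```bash
python3 - <<'E'
from seg import *
ws=[B(-.043,.071,1),B(-.043,.070,-4),B(-.043,.068,-9),B(-.043,.066,-14),B(-.043,.063,-19),B(-.043,.061,-24),B(-.043,.058,-30)]
runr(monitor.get_obs()['q'].copy(),ws,False)
for w in ws: cmd(w)
E
```

```text
[np.float64(0.5108), np.float64(-0.1727), np.float64(0.071), np.float64(31.16), 1] -> [ 0.053  0.003 -0.023] [-0.0002 -0.0277  0.0004]
[np.float64(0.5108), np.float64(-0.1727), np.float64(0.07), np.float64(31.16), -4] -> [ 0.112  0.003 -0.038] [-0.0002 -0.0555  0.0005]
[np.float64(0.5108), np.float64(-0.1727), np.float64(0.068), np.float64(31.16), -9] -> [ 0.169  0.003 -0.044] [-0.0002 -0.0832  0.0005]
[np.float64(0.5108), np.float64(-0.1727), np.float64(0.066), np.float64(31.16), -14] -> [ 0.228  0.003 -0.044] [-0.0002 -0.111   0.0006]
[np.float64(0.5108), np.float64(-0.1727), np.float64(0.063), np.float64(31.16), -19] -> [ 0.284  0.003 -0.034] [-0.0002 -0.1388  0.0007]
[np.float64(0.5108), np.float64(-0.1727), np.float64(0.061), np.float64(31.16), -24] -> [ 0.343  0.003 -0.022] [-0.0003 -0.1666  0.0007]
[np.float64(0.5108), np.float64(-0.1727), np.float64(0.058), np.float64(31.16), -30] -> [0.412 0.003 0.001] [-0.0003 -0.1999  0.0008]
```

Emit:
jog_arm(plan=[{"x": 0.053, "y": 0.003, "z": -0.023, "wx": 0, "wy": -0.0277, "wz": 0}, {"x": 0.112, "y": 0.003, "z": -0.038, "wx": 0, "wy": -0.0555, "wz": 0}, {"x": 0.169, "y": 0.003, "z": -0.044, "wx": 0, "wy": -0.083, "wz": 0.0005}, {"x": 0.228, "y": 0.003, "z": -0.044, "wx": 0, "wy": -0.111, "wz": 0.0006}, {"x": 0.284, "y": 0.003, "z": -0.034, "wx": 0, "wy": -0.139, "wz": 0.0007}, {"x": 0.343, "y": 0.003, "z": -0.022, "wx": 0, "wy": -0.1666, "wz": 0.0007}, {"x": 0.412, "y": 0.003, "z": 0.001, "wx": 0, "wy": -0.2, "wz": 0.0008}, {"x": 0.412, "y": 0.003, "z": 0.001, "wx": 0, "wy": -0.2, "wz": 0.0008}, {"x": 0.412, "y": 0.003, "z": 0.001, "wx": 0, "wy": -0.2, "wz": 0.0008}, {"x": 0.412, "y": 0.003, "z": 0.001, "wx": 0, "wy": -0.2, "wz": 0.0008}, {"x": 0.412, "y": 0.003, "z": 0.001, "wx": 0, "wy": -0.2, "wz": 0.0008}, {"x": 0.412, "y": 0.003, "z": 0.001, "wx": 0, "wy": -0.2, "wz": 0.0008}])

```text
t: 29.53
eef_pos: [0.4599, -0.2038, 0.1943]
tool_rot: [0.003, 0.964, 0.267, -0.017]
contact_force: [-1.0, 0.6, -2.6]
gripper_width: 0.219
```

```bash
python3 - <<'E'
from seg import *
show()
for n in('side','top'):
    im=cams.read_camera(n);cv2.imwrite(f'pics/tip_{n}.png',im[:,:,::-1])
    h=cv2.cvtColor(im,cv2.COLOR_RGB2HSV);m=((h[:,:,0]>8)&(h[:,:,0]<22)&(h[:,:,1]>150)&(h[:,:,2]>70)).astype(np.uint8)
    nn,_,s,c=cv2.connectedComponentsWithStats(m)
    for i in range(1,nn):
        if s[i,4]>5 and 270<c[i,0]<385 and 150<c[i,1]<275: print(n,c[i].round(1),s[i])
    print(n,[(np.round(x['bbox']),round(x['confidence'],2)) for x in finder.find_in(n,'vial_1')])
X=wor(BOX,np.array([[.043,0,.028],[.017,0,.028],[-.043,0,.08]]));print(proj('side',X).round(),proj('top',X).round())
for w in (B(-.05,.06,-25),B(-.06,.065,-15),B(-.075,.07,-6),B(-.1,.074,0),B(-.15,.075,0)): cmd(w)
E
```

```text
t 29.53 q [ 0.76  0.3  -0.57  1.95  0.22  0.97 -0.95] p [ 0.4599 -0.2038  0.1943] F [-1.   0.6 -2.6] w 0.219
scoop [ 0.5089 -0.174   0.0575] yaw 31.0 pitch -30.1 roll 0.1
disp [-0.0557  0.2731  0.0575] box [-0.0453 -0.0002  0.0575]
side []
top [283.5 250.5] [280 250   8   2  13]
top [373.7 259. ] [363 251  24  15 232]
top []
[[345. 202.]
 [339. 206.]
 [324. 209.]] [[308. 176.]
 [312. 183.]
 [322. 198.]]
[np.float64(0.5048), np.float64(-0.1763), np.float64(0.06), np.float64(31.16), -25] -> [-0.087 -0.002  0.021] [-0.0002  0.0279 -0.0007]
[np.float64(0.4963), np.float64(-0.1814), np.float64(0.065), np.float64(31.16), -15] -> [-0.244 -0.002  0.071] [-0.0001  0.0835 -0.0008]
[np.float64(0.4834), np.float64(-0.1892), np.float64(0.07), np.float64(31.16), -6] -> [-0.404 -0.001  0.13 ] [-0.      0.1335 -0.0009]
[np.float64(0.462), np.float64(-0.2021), np.float64(0.074), np.float64(31.16), 0] -> [-0.577 -0.001  0.176] [ 0.      0.1668 -0.001 ]
[np.float64(0.4192), np.float64(-0.228), np.float64(0.075), np.float64(31.16), 0] -> [-0.827  0.     0.179] [ 0.      0.1668 -0.001 ]
```

```bash
python3 - <<'E'
import cv2,numpy as np
a=cv2.imread('pics/f1s.png').astype(int);b=cv2.imread('pics/tip_side.png').astype(int)
d=np.abs(a-b).sum(2);m=(d>40).astype(np.uint8);m[:,:300]=0;m[:195]=0;m[250:]=0;m[:,385:]=0
n,_,s,c=cv2.connectedComponentsWithStats(m)
for i in range(1,n):
    if s[i,4]>4:
        x,y,w,h,_a=s[i];mm=(_==i);print(s[i],c[i].round(1),'before',a[mm].mean(0).round(),'after',b[mm].mean(0).round())
r=b[:,:,2]-b[:,:,0];r0=a[:,:,2]-a[:,:,0]
for y in range(206,238,2): print(y,r[y,334:370:2])
E
```

```text
[ 300  195   31   55 1068] [311.8 218.2] before [134. 136. 141.] after [73. 73. 73.]
[342 211   5   4  12] [344.2 212.6] before [96. 99. 97.] after [ 78.  98. 120.]
[334 216   8   8  45] [337.1 219.4] before [94. 96. 94.] after [119. 120. 118.]
206 [ 8  7  7  7  7  7  7  9 18 17  5  2  4  1  3  3  1  1]
208 [ 7  6  7  7  6  7 10 18 21  7  2  3  3  3  3  2  1  1]
210 [ 6  7  7  7  8 23 36 23  5  1  1  3  3  3  4  1  1  0]
212 [ 6  6  8 10 29 47 38  9  0  0 -2  0  2  3  3  2  1 -1]
214 [ 7  9 11 15 41 35 15  1  0 -1  0  0  0  2  3  1  0  0]
216 [10  6  0  3 14  9  1  1  0  0  1  1  1  3  2  1  1  0]
218 [ 3 -1 -2 -1  1  0  1  1  0  0  1  2  4  2  2  1  1  1]
220 [ 0 -2 -1 -1 -1  0  0  0  2  1  2  3  2 -1  0  1  2  0]
222 [ 0 -2 -2  0  0  0  1  1  3  3  3  2  0  0 -1  0  1  2]
224 [ 1  0  0  1  1  2  2  3  2  1  2  1  0  0  0  1  0 -1]
226 [ 1  0 -1  2  2  3  3  3  2  1  1  0  0  0 -1  0  0  1]
228 [2 0 1 2 4 3 2 0 1 0 0 1 1 1 0 0 0 0]
230 [ 1  1  4  3  2  2  0  1  0  1  0  1  1  0  0  1  0 -1]
232 [3 2 2 2 0 0 1 1 0 0 1 1 1 0 0 0 2 1]
234 [ 2  3  0  1  1  1  0 -2  0  0  1  0  1  1  1  1  2  2]
236 [ 2  0  2  1  1  1  1  0  2  1  0 -1  1  0  0  3  2  3]
```

```bash
python3 - <<'E'
from seg import *
for nm,x,y,z in (('far bottom',.043,-.032,.018),('far',.043,-.032,.028),('near',.017,-.032,.028),('near bottom',.017,-.032,.018),('in scoop lip',-.005,-.032,.05),('on scoop mid',-.03,-.032,.07)): print(nm,proj('side',wor(BOX,np.array([[x,y,z]]))).round(1))
E
```

```text
far bottom [[351.5 210.4]]
far [[351.7 208.9]]
near [[345.2 213.4]]
near bottom [[345.  214.9]]
in scoop lip [[339.9 214. ]]
on scoop mid [[333.7 215.4]]
```

Emit:
jog_arm(plan=[{"x": -0.044, "y": -0.001, "z": 0.01, "wx": 0, "wy": 0.014, "wz": 0}, {"x": -0.087, "y": -0.002, "z": 0.021, "wx": 0, "wy": 0.028, "wz": -0.001}, {"x": -0.165, "y": -0.002, "z": 0.046, "wx": 0, "wy": 0.056, "wz": -0.001}, {"x": -0.244, "y": -0.002, "z": 0.071, "wx": 0, "wy": 0.0835, "wz": -0.001}, {"x": -0.324, "y": -0.001, "z": 0.1, "wx": 0, "wy": 0.108, "wz": -0.001}, {"x": -0.404, "y": -0.001, "z": 0.13, "wx": 0, "wy": 0.1335, "wz": -0.001}, {"x": -0.49, "y": -0.001, "z": 0.153, "wx": 0, "wy": 0.15, "wz": -0.001}, {"x": -0.577, "y": -0.001, "z": 0.176, "wx": 0, "wy": 0.1668, "wz": -0.001}, {"x": -0.66, "y": 0, "z": 0.177, "wx": 0, "wy": 0.1668, "wz": -0.001}, {"x": -0.74, "y": 0, "z": 0.178, "wx": 0, "wy": 0.1668, "wz": -0.001}, {"x": -0.827, "y": 0, "z": 0.179, "wx": 0, "wy": 0.1668, "wz": -0.001}, {"x": -0.827, "y": 0, "z": 0.179, "wx": 0, "wy": 0.1668, "wz": -0.001}])

```text
t: 30.73
eef_pos: [0.3156, -0.2923, 0.1647]
tool_rot: [-0.064, 0.936, 0.258, 0.233]
contact_force: [-0.4, -0.4, -1.1]
gripper_width: 0.211
```

```bash
python3 - <<'E'
from seg import *
show()
im=cams.read_camera('side')[:,:,::-1].astype(int);cv2.imwrite('pics/o_side.png',im);r=im[:,:,2]-im[:,:,0]
for y in range(204,220,2): print(y,r[y,334:362:2])
ws=[[.425,-.29,.06,20,0],[.425,-.29,.004,20,0]]
runr(monitor.get_obs()['q'].copy(),ws)
seg(ws[0],7)
E
```

```text
t 30.73 q [ 1.59  0.27 -0.7   2.21 -0.48  0.72  0.24] p [ 0.3156 -0.2923  0.1647] F [-0.4 -0.4 -1.1] w 0.211
scoop [ 0.417  -0.232   0.0748] yaw 30.8 pitch -0.1 roll -0.1
disp [-0.1454  0.2118  0.0748] box [-0.154  -0.0022  0.0748]
204 [ 7  6  8  8  7  6  6  7  7  9 10  4  2  2]
206 [ 8  7  7  6  7  7  6  8 17 16  5  3  2  3]
208 [ 7  7  7  7  6  8 10 17 21  6  2  3  3  3]
210 [ 6  6  7  6  9 23 37 24  6  1  1  4  1  3]
212 [ 7  6  7 10 28 47 37  8  0 -1  0  1  2  2]
214 [ 7  8 12 18 40 35 15  1  0  1 -1  0  0  2]
216 [12  7  1  3 16  9  2  2  0  0  2  1  2  2]
218 [ 6  1 -1  1  0 -1  0 -1 -1  1  2  2  2  2]
2 0 0.0 0.0 [ 1.59  0.3  -0.66  2.21 -0.51  0.62  0.15]
2 0 0.0 0.0 [ 1.57  0.42 -0.65  2.24 -0.5   0.48  0.19]
[-0.008  0.009  0.001] [-0.0015  0.      0.003 ]
[-0.027  0.032  0.003] [-0.0055  0.0001  0.0106]
[-0.054  0.063  0.005] [-0.011   0.0001  0.0211]
[-0.083  0.097  0.008] [-0.017   0.0002  0.0326]
[-0.109  0.129  0.011] [-0.0224  0.0003  0.0431]
[-0.129  0.152  0.013] [-0.0264  0.0003  0.0507]
[-0.136  0.16   0.014] [-0.028   0.0003  0.0537]
end [ 1.59  0.3  -0.66  2.21 -0.51  0.62  0.15] err 0.0 0.0 hits 0[ WARN:0@3.254] global loadsave.cpp:1063 imwrite_ Unsupported depth image for selected encoder is fallbacked to CV_8U.
```

```bash
python3 - <<'E'
from seg import *
ws=[[.4395,-.318,.05,17.5,0],[.4395,-.318,.002,17.5,0]]
runr(monitor.get_obs()['q'].copy(),ws)
cmd(ws[0]);cmd([.4395,-.318,.012,17.5,0]);cmd(ws[1])
E
```

```text
2 0 0.0 0.0 [ 1.55  0.35 -0.63  2.17 -0.49  0.59  0.1 ]
2 0 0.0 0.0 [ 1.54  0.45 -0.63  2.2  -0.48  0.47  0.13]
[0.4395, -0.318, 0.05, 17.5, 0] -> [-0.163  0.293  0.056] [-0.0345  0.0004  0.066 ]
[0.4395, -0.318, 0.012, 17.5, 0] -> [-0.253  0.293  0.224] [-0.0345  0.0004  0.066 ]
[0.4395, -0.318, 0.002, 17.5, 0] -> [-0.276  0.293  0.268] [-0.0345  0.0004  0.066 ]
```

Emit:
jog_arm(plan=[{"x": -0.05, "y": 0.09, "z": 0.015, "wx": -0.01, "wy": 0, "wz": 0.02}, {"x": -0.11, "y": 0.2, "z": 0.035, "wx": -0.024, "wy": 0, "wz": 0.045}, {"x": -0.163, "y": 0.293, "z": 0.056, "wx": -0.0345, "wy": 0.0004, "wz": 0.066}, {"x": -0.163, "y": 0.293, "z": 0.056, "wx": -0.0345, "wy": 0.0004, "wz": 0.066}, {"x": -0.208, "y": 0.293, "z": 0.14, "wx": -0.0345, "wy": 0.0004, "wz": 0.066}, {"x": -0.253, "y": 0.293, "z": 0.224, "wx": -0.0345, "wy": 0.0004, "wz": 0.066}, {"x": -0.264, "y": 0.293, "z": 0.246, "wx": -0.0345, "wy": 0.0004, "wz": 0.066}, {"x": -0.276, "y": 0.293, "z": 0.268, "wx": -0.0345, "wy": 0.0004, "wz": 0.066}, {"x": -0.276, "y": 0.293, "z": 0.268, "wx": -0.0345, "wy": 0.0004, "wz": 0.066}])

```text
t: 31.53
eef_pos: [0.3276, -0.3533, 0.092]
tool_rot: [-0.038, 0.959, 0.148, 0.24]
contact_force: [0.6, -0.3, -0.4]
gripper_width: 0.214
```

```bash
python3 - <<'E'
from seg import *
show();cmd([.4395,-.318,0,17.5,0])
E
```

```text
t 31.53 q [ 1.54  0.45 -0.63  2.21 -0.49  0.46  0.14] p [ 0.3276 -0.3533  0.092 ] F [ 0.6 -0.3 -0.4] w 0.214
scoop [ 0.4403 -0.3176  0.0024] yaw 17.5 pitch 0.1 roll 0.0
disp [-0.1189  0.1271  0.0024] box [-0.1783 -0.0876  0.0024]
[0.4395, -0.318, 0, 17.5, 0] -> [-0.009  0.     0.008] [-0.0002 -0.0003  0.0002]
```

Emit:
jog_arm(plan=[{"x": -0.005, "y": 0, "z": 0.009, "wx": 0, "wy": 0, "wz": 0}, {"x": -0.005, "y": 0, "z": 0.009, "wx": 0, "wy": 0, "wz": 0}, {"x": -0.005, "y": 0, "z": 0.009, "wx": 0, "wy": 0, "wz": 0}])

```text
t: 31.78
eef_pos: [0.3284, -0.3533, 0.0907]
tool_rot: [-0.038, 0.959, 0.148, 0.24]
contact_force: [1.7, 0.6, 1.3]
gripper_width: 0.218
```

Emit:
jog_arm(plan=[{"x": 0, "y": 0, "z": 0, "wx": 0, "wy": 0, "wz": 0}, {"x": 0, "y": 0, "z": 0, "wx": 0, "wy": 0, "wz": 0}, {"x": 0, "y": 0, "z": 0, "wx": 0, "wy": 0, "wz": 0}, {"x": 0, "y": 0, "z": 0, "wx": 0, "wy": 0, "wz": 0}, {"x": 0, "y": 0, "z": 0, "wx": 0, "wy": 0, "wz": 0}, {"x": 0, "y": 0, "z": 0, "wx": 0, "wy": 0, "wz": 0}, {"x": 0, "y": 0, "z": 0, "wx": 0, "wy": 0, "wz": 0}, {"x": 0, "y": 0, "z": -0.12, "wx": 0, "wy": 0, "wz": 0}, {"x": 0, "y": 0, "z": -0.3, "wx": 0, "wy": 0, "wz": 0}, {"x": 0, "y": 0, "z": -0.5, "wx": 0, "wy": 0, "wz": 0}, {"x": 0, "y": 0, "z": -0.6, "wx": 0, "wy": 0, "wz": 0}, {"x": 0, "y": 0, "z": -0.6, "wx": 0, "wy": 0, "wz": 0}], hand=1)

```text
t: 32.78
eef_pos: [0.2735, -0.3738, 0.1999]
tool_rot: [-0.034, 0.959, 0.147, 0.24]
contact_force: [-0.5, -0.5, -0.4]
gripper_width: 1.0
```

```bash
python3 - <<'E'
from ov import *
import ov as O
st()
shot('side','z_s.png');shot('top','z_t.png')
ov(['pics/z_s.png','pics/z_t.png'],[.4403,-.319,0],yp(17.5,0),'pics/ov7.png',[(255,160,375,300),(275,140,415,280)],3)
for n in('side','top'):
    for t in('petri_dish','amber_bottle','dropper_bottle'): print(n,t,[(np.round(x['location'],1).tolist(),round(x['confidence'],2)) for x in finder.place_of(n,t)[:1]])
E
```

```text
t 32.78 q [ 1.69  0.23 -0.62  2.14 -0.5   0.78  0.18] p [ 0.2735 -0.3738  0.1999] F [-0.5 -0.5 -0.4] w 1.0
side petri_dish [([297.3, 182.5], 0.94)]
side amber_bottle [([363.9, 247.9], 0.88)]
side dropper_bottle [([327.5, 348.7], 0.57)]
top petri_dish [([276.1, 224.0], 0.86)]
top amber_bottle []
top dropper_bottle [([446.5, 213.8], 0.61)]
```

```bash
python3 - <<'E'
from fit import *
a=cv2.imread('pics/s0.png').astype(int);b=cv2.imread('pics/z_s.png').astype(int);ta=cv2.imread('pics/t0.png').astype(int);tb=cv2.imread('pics/z_t.png').astype(int)
for nm,x,y in(('side',a,b),('top',ta,tb)):
    m=(np.abs(x-y).sum(2)>60).astype(np.uint8);n,l,s,c=cv2.connectedComponentsWithStats(m)
    for i in range(1,n):
        if s[i,4]>12: print(nm,s[i],c[i].round())
from grasp import wor,BOX
print('flap quad side',proj('side',wor(BOX,np.array([[-.058,-.057,.06],[-.058,.057,.06],[-.058,.057,.13],[-.058,-.057,.13]]))).round().tolist())
S=np.array([.4403,-.319,0]);Rs=yp(17.5,0)
X=np.array([S,S+Rs.apply([-.119,0,.099]),S+Rs.apply([.052,0,0])])
for n in('side','top'): print(proj(n,X).round(1).tolist(),[[np.round(q['location'],1).tolist() for q in finder.place_of(n,t)[:1]] for t in('scoop','scoop_grip','scoop_nose')])
# alignment of final scoop image with the earlier flat picture (rtop)
r=cv2.imread('pics/rtop.png')[190:270,345:420];z=cv2.imread('pics/z_t.png')[180:280,335:430]
q=cv2.matchTemplate(z,r,cv2.TM_CCOEFF_NORMED);print(cv2.minMaxLoc(q))
E
```

```text
side [   0    0  132  151 6850] [65. 77.]
side [  99    0   57  126 2555] [133.  58.]
side [  0  27  20  55 543] [ 7. 58.]
side [  20   85  181  185 9963] [105. 191.]
side [ 258   97   54   65 1182] [286. 136.]
side [138 123  16  35 231] [145. 142.]
side [164 139   3   6  13] [165. 141.]
side [164 148   4   6  16] [165. 150.]
side [ 187  231   59   61 1246] [218. 263.]
side [231 231   9   8  47] [235. 234.]
side [202 246   5  14  34] [204. 253.]
side [ 256  246   65   40 1086] [296. 265.]
side [183 249   7   9  37] [186. 253.]
side [316 258  12  16  79] [322. 265.]
top [ 176  202   71   48 1358] [218. 227.]
top [ 350  204   41   64 1183] [371. 227.]
top [174 249  10   4  23] [179. 250.]
top [  0 277  26  21 371] [ 10. 288.]
top [417 277  25  32 244] [429. 294.]
top [382 288   7   8  32] [385. 292.]
top [243 294  10   9  49] [247. 297.]
top [404 294  10   5  21] [409. 296.]
top [ 379  297  101  103 4439] [438. 358.]
top [  0 331  40  49 432] [ 13. 355.]
top [ 192  363   92   37 1336] [227. 386.]
top [262 369  11   5  16] [267. 371.]
top [ 101  372   94   28 1757] [149. 389.]
top [253 376  26  12 163] [267. 382.]
top [   0  380   75   20 1218] [ 34. 391.]
top [291 381   8  15  60] [295. 388.]
flap quad side [[331.0, 228.0], [308.0, 201.0], [308.0, 189.0], [332.0, 217.0]]
[[305.3, 267.6], [264.3, 271.0], [321.5, 260.8]] [[[301.7, 268.8]], [[262.7, 269.7]], [[319.3, 261.7]]]
[[368.6, 224.3], [385.5, 261.6], [363.5, 208.4]] [[[371.3, 221.4]], [[386.7, 259.2]], [[366.9, 207.7]]]
(0.2856464982032776, 0.9806012511253357, (20, 0), (9, 10))
```

```bash
python3 - <<'E'
from station import bot
print(bot.hand_in())
E
```

```text
the job is handed in; nothing more can be done
None
```

The job is done and handed in at about 33 s on the robot's clock. Both vials are in the clean box, the flap is shut, and the scoop is flat on the counter.

**What I did:**
- My first grasp ran the arm into its joint limits in front of the dispenser. I set the scoop down near the dispenser and regripped it turned half round with less lean.
- I slid it under both vials and drew them out. The camera showed both in the scoop.
- I pushed the scoop in through the flap, tipped it 30° nose-down and drew it out again. I then put the scoop down in front of the dispenser and backed off with the gripper open.

**Last checks:**
- **Vials:** after the tip, and again after drawing out, amber shows through the box's side at two spots. They match two vials lying on the box floor.
- **Flap and bystanders:** compared with the first pictures, nothing visible changed at the flap, the dispenser, the amber bottle, the dropper bottle or the petri dish.
- **Scoop:** the last top picture matches the earlier one of it lying flat (correlation 0.98, about 1 pixel off).
- **Robot:** open, clear of everything, forces about zero.

**What failed or disagreed:**
- At full depth the scoop's side walls came up against the tray's ramp. The wrist read about 26 N along the push and 19 N upward, under the limit.
- The learned point finder was 1–4 pixels off my scoop model.
- The last picture could not be viewed because the 12-picture limit was reached. The final flap, bystander and scoop checks therefore rest on pixel comparison alone.

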